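# Put two electronics enclosures together: boards in order, then lids

## Robot

A 6-joint arm with a two-finger parallel gripper is mounted at the origin on the work surface. World frame = base frame: x ahead of the robot, y to its left, z up, the work surface at z = 0. Lengths are in m, angles in rad, forces in N, time in s.
With the tool pointing down it reaches from about 0.375 to 0.9 m from the base axis. Payload 3.1 kg.
Tool frame: the origin (TCP) lies on the front face of the gripper's body, between the roots of the fingers; the fingertips stand 73 mm ahead of it and the grasp point (between the pads) lies 54 mm ahead of it (manip.finger_overhang is the distance from the TCP to the fingertips, in m); z points along the fingers, y is the direction in which the jaws open and shut (so a half turn about z gives the same grasp; the last joint's range is limited). The gripper opens to 85 mm and grips with 20 to 120 N. Pads are 22 mm wide; open, the fingers measure 114 mm over their backs; the gripper's body (76 mm by 85 mm) begins 54 mm behind the grasp point. The pads swing forward as they close: fully open they stand 13 mm farther back than shut.
Start: joints at [1.028, 0.527, 1.433, -0, 1.181, -0.178], TCP at [0.223, 0.584, 0.304] pointing down, gripper open.
Joint ranges: [-3.08, 3.08], [-0.75, 2.2], [0.22, 2.44], [-1.43, 4.57], [0, 2.65], [-2.85, 2.85]. Speed limits (rad/s): [2.79, 2.79, 3.14, 3.14, 3.14, 3.14].

## Interface

Orientations are given as a unit quaternion [x, y, z, w].
In Python, from station import manip gives the robot as it stands.
- The arm moves only by the tool apply_moves, never from a script. Its argument "increments" is a list that holds one entry, the list of rows, each a list of 4 numbers: the shift along the tool's x, y, z in m, then the turn about the tool's z in degrees. In form: [[[dx, dy, dz, spin], ...]]. A call has 1 to 5 rows; each row shifts and turns the pose as measured when the row begins, along the tool's axes as they then stand; what a row does not reach is not made up. A row lasts 1/10 s, in which the tool goes at most 50 mm and 8.59 degrees, less where a joint would pass 70% of its speed; a pose out of reach is approached as far as the arm can. A call with a gripper value outside its range is refused whole. "fingers" is the opening, from 0 (shut) to 1 (fully open), set as the call begins (left out, the last holds). The fingers move at their own pace and stop on an object; "newtons" is the grip in N (left out, the last holds). Time passes only in rows, so rows that do not move let the fingers close. It gives the time, the measured TCP pose, the force and the opening at its end, in the units of the state.
- manip.sense(): the state, without advancing time (a new reading comes with each control period).
- manip.snapshot(name): name is "scene" or "top" or "wrist"; returns (picture, depth): 480x640x3 uint8, red, green, blue; 480x640 float32, m along the optical axis (not along the pixel's ray), 0 where there is no reading.
- manip.camera_model(name): a dict with "mtx" (3x3 intrinsics, pixels), "R" (3x3) and "t" (3): a world point X has camera coordinates R X + t; the wrist camera has in their place "mount" (4x4, takes a point from camera to tool coordinates, whose origin is the TCP and whose axes are the flange's). Camera axes: x right, y down, z forward; pixel columns grow to the right and rows downward; lengths in m; the calibration is good to about 2 mm. The wrist camera is an equidistant fisheye: a pixel r from the principal point sees the ray r / f radians off the axis. A picture is of the moment at which its call begins: read the wrist's pose just before it. camera_model takes no time and is no camera call.
- manip.sign_off(): hands the job in, once; it reports no verdict.
The state is a dict: "t": time; "q": joint angles; "qd": joint speeds; "tau": joint torques, N m; "tcp_pos": TCP position; "tool_rot": TCP orientation; "force": force on the tool from outside, world axes, zero at the start; "ft_torque": the same for the moment, N m; "finger_gap": opening from 0.0 (shut) to 1.0 (fully open).
Only numpy, scipy, OpenCV 4.12 (cv2) and the standard library are available. Lean on these libraries where they do the work, as an engineer would, in place of code of your own. Each camera call takes 0.05 s, during which the arm holds its last target.

## Task

Put both controller enclosures back together, lowering each part in gently instead of dropping it. In the deep enclosure seat the main board (finned heat sink, four brass posts) on the floor bosses, then the power board (black block) on the main board's posts, then its large lid; in the shallow enclosure seat the small board (white block), then the small lid. Every board lies flat with its connector end at the enclosure's cut-out, both lids sit level and fully home, and the ring light, black socket box and screwdriver stay where they are.

Things in the scene. Friction and masses are not known exactly. Their poses are not given: they have to be found in the camera images.
- deep_case: Larger, deeper enclosure base, fixed: open light-grey box, long side along y, outside 94 x 134 mm (x by y), inside 86 x 126 mm, rounded rim 52 mm above the bench; corner bosses hold a board's underside 8 mm above the bench. Cut-out 50 mm wide in its +y end wall, open to the rim. Origin: centre of its underside on the bench; z up.
- shallow_case: Smaller, shallow enclosure base, fixed: open light-grey box, long side along y, outside 74 x 110 mm (x by y), inside 66 x 102 mm, rounded rim 30 mm above the bench; corner bosses hold a board's underside 8 mm above the bench. Cut-out 40 mm wide in its +y end wall, open to the rim. Origin: centre of its underside on the bench; z up.
- main_board_grip (a point): Main board, 0.12 kg: green, 80 x 120 x 2 mm, four brass posts 20 mm tall near its corners, steel connector (10 deep, 10 tall) on its +y edge, finned heat sink 34 x 32 x 16 tall: grip it across the 32 (along y). Point: block's centre, 10 mm above the board's underside, 8 mm from board middle to -y. Fits the deep case, 3 mm play each side; this point then at z 18, y -8 mm in the case frame.
- power_board_grip (a point): Power board, 0.12 kg: green, 80 x 120 x 2 mm, no posts, green terminal row (10 deep, 12 tall) on its +y edge (connector end), black block 44 x 36 x 16 tall: grip it across the 36 (along y). Point: block's centre, 10 mm above the board's underside, 8 mm from board middle to -y. Lies on the posts in the deep case, 3 mm play each side; this point then at z 40, y -8 mm in the case frame.
- io_board_grip (a point): Small board, 0.08 kg: green, 60 x 96 x 2 mm, no posts, steel connector (8 deep, 10 tall) on its +y edge, white block 34 x 24 x 16 tall: grip it across the 24 (along y). Point: block's centre, 10 mm above the board's underside, 8 mm from board middle to -y. Fits the shallow case, 3 mm play each side; this point then at z 18, y -8 mm in the case frame.
- deep_lid_grip (a point): Large lid, 0.17 kg: light-grey plate 94 x 134 x 4 mm (x by y) on a rounded rib 5 mm deep that drops inside the deep case with 3 mm play; in the middle of its top a finned block 50 x 40 x 16 tall: grip it across the 40 (along y). Either way round fits. Point: block's centre, 17 mm above the rib's underside. Seated: at z 64 mm over the case's centre.
- shallow_lid_grip (a point): Small lid, 0.11 kg: light-grey plate 74 x 110 x 4 mm (x by y) on a rounded rib 5 mm deep that drops inside the shallow case with 3 mm play; in the middle of its top a finned block 34 x 28 x 16 tall: grip it across the 28 (along y). Either way round fits. Point: block's centre, 17 mm above the rib's underside. Seated: at z 42 mm over the case's centre.
- ring_light: Bystander, loose: black ring light with red LEDs, 84 mm outside, 50 mm inside, 20 mm tall, lying flat. Origin: centre of its underside. Leave alone.
- breakout: Bystander, loose: black socket box 62 x 105 x 30 mm with five round steel sockets in its -x face. Origin: centre of its underside. Leave alone.
- screwdriver: Bystander, loose: screwdriver 180 mm long lying on the bench beyond the parts. Origin: on its underside near its middle. Leave alone.
There are look-alikes about, which are no part of the job. What is shaped like the part that bears power_board_grip but blue is not meant.

How it is judged:
On the way, in this order (a step that is already met when the one before it is completed fails the run):
1. the main board is seated on the bosses of the deep enclosure (x of main_board_grip in the frame of deep_case between -0.006 and 0.006 m and y of main_board_grip in the frame of deep_case between -0.014 and -0.002 m and z of main_board_grip in the frame of deep_case between 0.0162 and 0.0198 m and angle between main_board_grip's own z axis and vertical below 0.03 rad and angle between the y axis of main_board_grip and the y axis of deep_case, either way round below 0.12 rad), for 0.2 s.
2. the power board is seated on the main board's posts (all of step 1 and x of power_board_grip in the frame of deep_case between -0.006 and 0.006 m and y of power_board_grip in the frame of deep_case between -0.014 and -0.002 m and z of power_board_grip in the frame of deep_case between 0.0382 and 0.0418 m and angle between power_board_grip's own z axis and vertical below 0.03 rad and angle between the y axis of power_board_grip and the y axis of deep_case, either way round below 0.12 rad), for 0.2 s.
3. the large lid is seated on the deep enclosure (x of deep_lid_grip in the frame of deep_case between -0.006 and 0.006 m and y of deep_lid_grip in the frame of deep_case between -0.006 and 0.006 m and z of deep_lid_grip in the frame of deep_case between 0.0622 and 0.0658 m and angle between deep_lid_grip's own z axis and vertical below 0.03 rad and angle between the y axis of deep_lid_grip and the y axis of deep_case, either way round below 0.12 rad), for 0.2 s.
At the end, for the whole second after the job is handed in: All five parts rest in their enclosures in the order asked, connector ends at the cut-outs, each lid on its own box: each listed point within 6 mm sideways and 1.8 mm in height of its seated place, level within 0.03 rad, lengthwise aligned within 0.12 rad, at rest (all of step 2 and all of step 3 and linear speed of each of main_board, power_board, deep_lid, io_board, shallow_lid below 0.02 m/s and x of io_board_grip in the frame of shallow_case between -0.006 and 0.006 m and y of io_board_grip in the frame of shallow_case between -0.014 and -0.002 m and z of io_board_grip in the frame of shallow_case between 0.0162 and 0.0198 m and angle between each of io_board_grip, shallow_lid_grip's own z axis and vertical below 0.03 rad and angle between the y axis of each of io_board_grip, shallow_lid_grip and the y axis of shallow_case, either way round below 0.12 rad and x of shallow_lid_grip in the frame of shallow_case between -0.006 and 0.006 m and y of shallow_lid_grip in the frame of shallow_case between -0.006 and 0.006 m and z of shallow_lid_grip in the frame of shallow_case between 0.0402 and 0.0438 m); the robot touches nothing.
It fails at once if the ring light is moved by more than 20 mm (distance of ring_light from where it was at the start of the episode above 0.02 m).
It fails at once if the black socket box is moved by more than 20 mm (distance of breakout from where it was at the start of the episode above 0.02 m).
It fails at once if the screwdriver is moved by more than 20 mm (distance of screwdriver from where it was at the start of the episode above 0.02 m).
It fails at once if a part is dropped into or onto its enclosure (falls faster than 0.65 m/s there, a drop of over 20 mm) ((horizontal distance between main_board_grip and deep_case below 0.03 m and z of main_board_grip in the frame of deep_case below 0.058 m and linear speed of main_board above 0.65 m/s) or (horizontal distance between power_board_grip and deep_case below 0.03 m and z of power_board_grip in the frame of deep_case below 0.08 m and linear speed of power_board above 0.65 m/s) or (horizontal distance between deep_lid_grip and deep_case below 0.03 m and z of deep_lid_grip in the frame of deep_case below 0.104 m and linear speed of deep_lid above 0.65 m/s) or (horizontal distance between io_board_grip and shallow_case below 0.03 m and z of io_board_grip in the frame of shallow_case below 0.058 m and linear speed of io_board above 0.65 m/s) or (horizontal distance between shallow_lid_grip and shallow_case below 0.03 m and z of shallow_lid_grip in the frame of shallow_case below 0.082 m and linear speed of shallow_lid above 0.65 m/s)).
It also fails if it takes over 128 s, if anything falls off the work surface, if the arm or the gripper's body presses on something with over 40 N, if the wrist force passes 120 N, or if a joint passes its speed limit or range.

## Working session

There is one attempt and no reset: what is moved stays moved. The work goes in short steps, Python scripts to look and compute and a tool call to move; the robot and the scene stay as the last step left them, time stands still between calls to the robot, and variables do not carry over. Pictures are saved under pics/ and viewed, and the job is handed in when it is done.

Besides the shell and the picture viewer there is one more tool, called after "Emit:" as name(argument=value, ...), one argument or row to a line, values as JSON. apply_moves: Moves the arm, as the interface text tells. Its arguments: {"type":"object","properties":{"increments":{"type":"array","items":{"type":"array","items":{"type":"array","items":{"type":"number"}}}},"fingers":{"type":"number"},"newtons":{"type":"number"}},"required":["increments"]}

```bash
ls; mkdir -p pics
python3 - <<'E'
from station import manip
import cv2, numpy as np
print(manip.sense())
for n in ("scene","top"):
    im,d=manip.snapshot(n); np.save(f"pics/{n}0_d.npy",d); cv2.imwrite(f"pics/{n}0.png",im[:,:,::-1]); print(n,manip.camera_model(n))
print(manip.camera_model("wrist"))
E
```

```text
pics
{'t': 0.0, 'q': array([ 1.02750260e+00,  5.28462317e-01,  1.43389087e+00,  4.04079930e-05,
        1.18135675e+00, -1.78546052e-01]), 'qd': array([-5.91920694e-04,  1.67902914e-03, -1.02255493e-03, -4.00315918e-05,
       -2.93177781e-04, -1.54483183e-03]), 'tau': array([ 1.73474182e-04, -4.42351019e+01, -1.78024828e+01, -3.01282789e-04,
        8.54195212e-03, -8.47853414e-06]), 'tcp_pos': array([0.22265141, 0.58341335, 0.30293943]), 'tool_rot': array([ 1.81372013e-01,  9.83413988e-01, -9.83837865e-04, -3.91322607e-04]), 'force': array([0.75774135, 0.34710676, 0.74507714]), 'ft_torque': array([-0.04922377, -0.02097793, -0.01617921]), 'finger_gap': 0.9988047695319089}
scene {'mtx': array([[489.56781689,   0.        , 319.98362996],
       [  0.        , 489.56781689, 241.34905024],
       [  0.        ,   0.        ,   1.        ]]), 'R': array([[-0.62744242,  0.77861078,  0.00901458],
       [ 0.54434462,  0.44687868, -0.70992139],
       [-0.55678087, -0.44052776, -0.70422323]]), 't': array([ 0.31385767, -0.23923356,  1.40963651])}
top {'mtx': array([[464.48567488,   0.        , 315.92382831],
       [  0.        , 464.48567488, 227.11653193],
       [  0.        ,   0.        ,   1.        ]]), 'R': array([[-0.00844034, -0.99969095,  0.02338282],
       [-0.99604342,  0.0063362 , -0.08864174],
       [ 0.08846619, -0.02403847, -0.99578908]]), 't': array([-0.00960155,  0.49836553,  0.99586494])}
{'mtx': array([[371.64829954,   0.        , 316.52769695],
       [  0.        , 371.64829954, 239.68365575],
       [  0.        ,   0.        ,   1.        ]]), 'mount': array([[ 1.32950059e-04, -9.66426707e-01, -2.56942411e-01,
         6.43732263e-02],
       [ 9.99999937e-01,  4.37001721e-05,  3.53063696e-04,
        -7.13931201e-04],
       [-3.29981757e-04, -2.56942442e-01,  9.66426651e-01,
        -7.03595080e-02],
       [ 0.00000000e+00,  0.00000000e+00,  0.00000000e+00,
         1.00000000e+00]])}
```

View pics/top0.png

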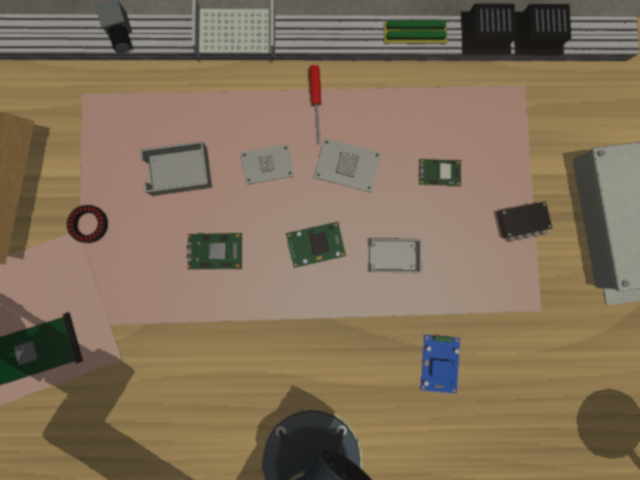

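View pics/scene0.png

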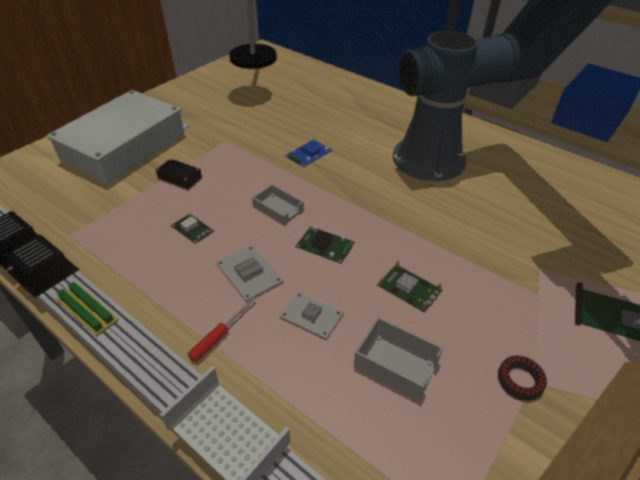

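Run:
```python
import cv2, numpy as np
im=cv2.imread("pics/top0.png")
cv2.imwrite("pics/top0_L.png",cv2.resize(im[125:285,130:330],None,fx=4,fy=3.75 if 0 else 4,interpolation=cv2.INTER_CUBIC)[:600])
cv2.imwrite("pics/top0_R.png",cv2.resize(im[125:285,300:500],None,fx=4,fy=4,interpolation=cv2.INTER_CUBIC)[:600])
```

```text
(no output)
```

View pics/top0_L.png

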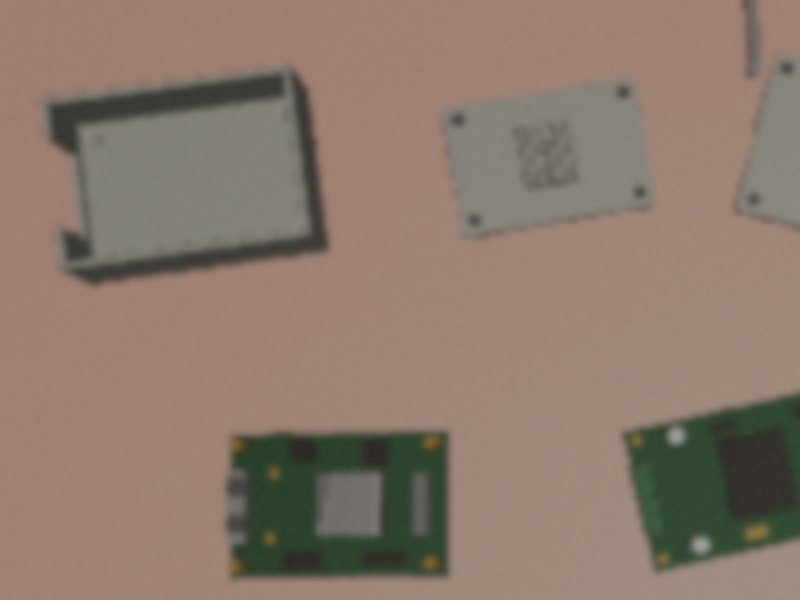

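View pics/top0_R.png

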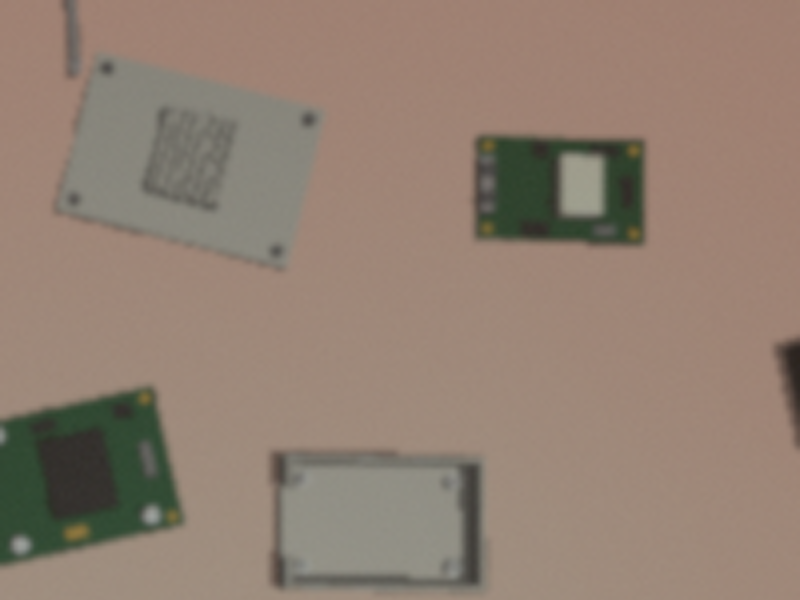

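```bash
cat > h.py <<'E'
import numpy as np, cv2
from scipy.optimize import least_squares
from scipy.spatial.transform import Rotation as Rn
def cam_C(m): return -m["R"].T@m["t"]
def back(m,uv,z):
    d=m["R"].T@(np.linalg.inv(m["mtx"])@np.array([uv[0],uv[1],1.]))
    C=cam_C(m); return C+d*(z-C[2])/d[2]
def fitrect(P,w,l):
    """P: corners in order world xy: (+x,+y),(+x,-y),(-x,-y),(-x,+y); returns x,y,yaw,rms"""
    M=np.array([[w,l],[w,-l],[-w,-l],[-w,l]])/2
    P=np.asarray(P)[:,:2]
    def f(p):
        c,s=np.cos(p[2]),np.sin(p[2]); return (M@np.array([[c,s],[-s,c]])+p[:2]-P).ravel()
    r=least_squares(f,[*P.mean(0),0]); return r.x, np.sqrt(np.mean(r.fun**2)), P.mean(0)
def wrist_world(cm,uv,z,tcp,quat):
    """fisheye equidistant pixel -> world on plane z"""
    K=cm["mtx"]; x=(uv[0]-K[0,2])/K[0,0]; y=(uv[1]-K[1,2])/K[1,1]
    th=np.hypot(x,y); d=np.array([np.sin(th)*x/th,np.sin(th)*y/th,np.cos(th)]) if th>0 else np.array([0,0,1.])
    R=Rn.from_quat(quat).as_matrix(); M=cm["mount"]
    o=R@M[:3,3]+tcp; dw=R@M[:3,:3]@d
    return o+dw*(z-o[2])/dw[2]
def tool_yaw(q):
    """angle of tool y axis from world +y, about world z"""
    y=Rn.from_quat(q).as_matrix()[:,1]; return np.arctan2(-y[0],y[1])
def plan(x,y,z,yaw,st=None):
    from station import manip
    st=st or manip.sense(); R=Rn.from_quat(st["tool_rot"]).as_matrix()
    d=R.T@(np.array([x,y,z])-st["tcp_pos"])
    a=tool_yaw(st["tool_rot"]); dy=(yaw-a+np.pi/2)%np.pi-np.pi/2   # world z turn, mod 180
    print("t %.2f tcp"%st["t"],st["tcp_pos"].round(4),"yaw %.2f"%np.degrees(a),"tilt %.4f"%np.arccos(-R[2,2]),"F",st["force"].round(1),"gap %.3f"%st["finger_gap"],"q6 %.2f"%st["q"][5])
    print(" delta tool mm",(d*1000).round(1)," spin(tool z) deg %.2f"%(-np.degrees(dy)))
E
python3 - <<'E'
from h import *
from station import manip
m=manip.camera_model("top"); print(cam_C(m))
L=lambda x,y:(x/4+130-.375,y/4+125-.375)
R=lambda x,y:(x/4+300-.375,y/4+125-.375)
D={"main":([L(232,436),L(447,433),L(447,575),L(232,577)],80,120,.002),
"power":([L(624,432),R(152,388),R(183,522),L(656,571)],80,120,.002),
"io":([R(476,136),R(643,141),R(643,243),R(475,238)],60,96,.002),
"dlid":([R(97,57),R(323,110),R(285,268),R(55,211)],94,134,.009),
"slid":([L(444,112),L(632,82),L(652,207),L(466,237)],74,110,.009),
"scase":([R(273,453),R(481,458),R(481,586),R(274,586)],74,110,.03),
}
for k,(c,w,l,z) in D.items():
    P=[back(m,u,z) for u in c]; p,e,_=fitrect(P,w/1e3,l/1e3)
    print(k,p[:2].round(4),"yaw %.2f"%np.degrees(p[2]),"rms mm %.2f"%(e*1e3))
for n,u in {"dTL":L(45,100),"dTR":L(292,68),"dBL":L(63,262)}.items(): print(n,back(m,u,.052).round(4))
E
```

```text
[0.40821229 0.01118274 1.03607193]
main [0.4487 0.2112] yaw 0.35 rms mm 0.86
power [ 0.462  -0.0128] yaw 12.31 rms mm 0.98
io [ 0.6242 -0.2958] yaw -1.98 rms mm 0.41
dlid [ 0.6396 -0.0851] yaw -14.30 rms mm 1.14
slid [0.6412 0.0954] yaw 9.20 rms mm 1.62
scase [ 0.4362 -0.1822] yaw -1.13 rms mm 1.67
dTL [0.6645 0.3608 0.052 ]
dTR [0.6818 0.2296 0.052 ]
dBL [0.5768 0.3492 0.052 ]
```

Candidates: the main board could be green (217,251), with grey fins and brass posts, or (317,244), with a black block. There is also the blue look-alike at (440,364), a big green board at (40,350) and green modules on the rail at (415,30). I choose (217,251) as the main board and (317,244) as the power board. I will check both close up with the wrist camera.

Run:
```python
from h import *
plan(.4487,.2032,.25,np.radians(.35))
from station import manip
print(Rn.from_quat(manip.sense()["tool_rot"]).as_matrix().round(3))
```

```text
t 0.10 tcp [0.2227 0.5834 0.303 ] yaw -20.90 tilt 0.0020 F [1.  0.8 0.2] gap 1.002 q6 -0.18
 delta tool mm [-346.8 -274.5   53.4]  spin(tool z) deg -21.25
[[-0.934  0.357 -0.001]
 [ 0.357  0.934 -0.002]
 [ 0.    -0.002 -1.   ]]
```

Emit:
apply_moves(
  increments=[
    [[-0.035, -0.0275, 0.003, 0], [-0.035, -0.0275, 0.003, 0], [-0.035, -0.0275, 0.003, 0], [-0.035, -0.0275, 0.003, 0], [-0.035, -0.0275, 0.003, 0]],
  ],
)

```text
t: 0.6
tcp_pos: [0.3374, 0.3917, 0.2855]
tool_rot: [0.176, 0.984, 0.0, -0.001]
force: [-0.1, 0.5, -0.1]
finger_gap: 1.002
```

Emit:
apply_moves(
  increments=[
    [[-0.035, -0.0275, 0.003, 0], [-0.035, -0.0275, 0.003, 0], [-0.035, -0.0275, 0.003, -7], [-0.025, -0.033, 0.003, -7], [-0.025, -0.033, 0.003, -7]],
  ],
)

```text
t: 1.1
tcp_pos: [0.4483, 0.1963, 0.2687]
tool_rot: [-0.014, 1.0, -0.0, -0.002]
force: [0.7, 0.3, 0.1]
finger_gap: 0.999
```

```bash
cat > look.py <<'E'
import sys
from h import *
from station import manip
name=sys.argv[1]
st=manip.sense(); im,d=manip.snapshot("wrist")
np.savez(f"pics/{name}.npz",tcp=st["tcp_pos"],q=st["tool_rot"],d=d)
cv2.imwrite(f"pics/{name}.png",im[:,:,::-1])
print("t",st["t"],st["tcp_pos"].round(4),"qd",np.abs(st["qd"]).max().round(3))
E
python3 - <<'E'
from h import *
plan(.4487,.2032,.25,np.radians(.35))
E
```

```text
t 1.10 tcp [0.4483 0.1963 0.2687] yaw 1.56 tilt 0.0034 F [0.7 0.3 0.1] gap 0.999 q6 -1.41
 delta tool mm [-0.6  6.9 18.7]  spin(tool z) deg 1.21
```

Emit:
apply_moves(
  increments=[
    [[0, 0.007, 0.018, 1.2], [0, 0, 0, 0]],
  ],
)

```text
t: 1.3
tcp_pos: [0.4518, 0.1979, 0.25]
tool_rot: [0.0, 1.0, -0.001, -0.001]
force: [-0.7, 0.4, -0.2]
finger_gap: 0.999
```

```bash
python3 look.py w1
```

```text
t 1.3 [0.4518 0.1979 0.25  ] qd 0.065
```

View pics/w1.png

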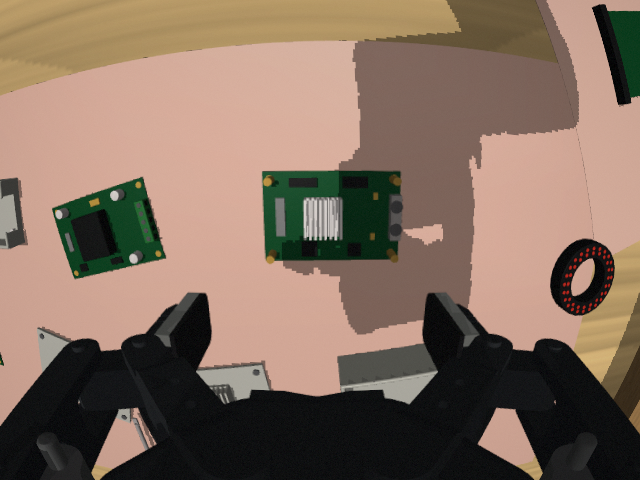

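```bash
cat > crop.py <<'E'
import sys,cv2
n,x,y,w,h,s,o=sys.argv[1:8]; x,y,w,h=map(int,(x,y,w,h)); s=float(s)
im=cv2.imread(f"pics/{n}.png")[y:y+h,x:x+w]
cv2.imwrite(f"pics/{o}.png",cv2.resize(im,None,fx=s,fy=s,interpolation=cv2.INTER_CUBIC))
E
python3 crop.py w1 240 150 190 130 4 w1c
```

```text
(no output)
```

View pics/w1c.png

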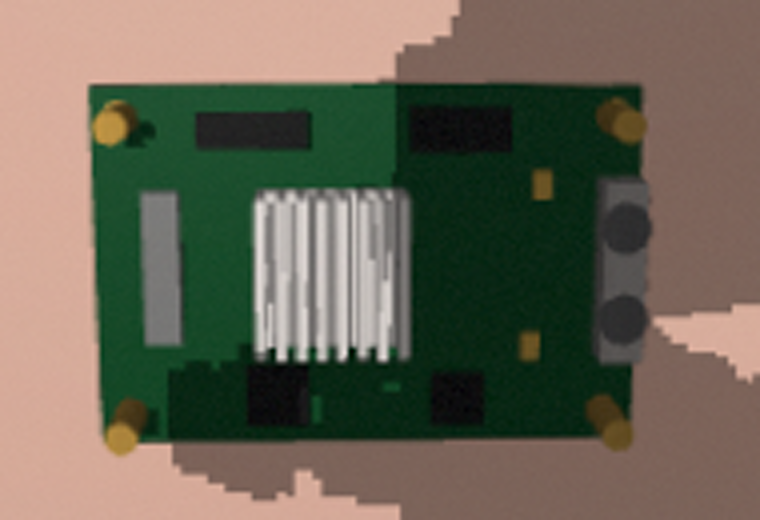

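```bash
cat > wfit.py <<'E'
from h import *
from station import manip
cm=manip.camera_model("wrist")
def wf(name,corn,w,l,z):
    """corn in full-image px in order BR,BL,TL,TR (image)"""
    s=np.load(f"pics/{name}.npz")
    P=[wrist_world(cm,u,z,s["tcp"],s["q"]) for u in corn]
    p,e,_=fitrect(P,w/1e3,l/1e3)
    print(name,p[:2].round(4),"yaw %.2f"%np.degrees(p[2]),"rms mm %.2f"%(e*1e3),
      "grip-8:",(p[:2]+.008*np.array([np.sin(p[2]),-np.cos(p[2])])).round(4)); return p
def C(x0,y0,s,pts): return [(x0+(x+.5)/s-.5,y0+(y+.5)/s-.5) for x,y in pts]
E
python3 - <<'E'
from wfit import *
wf("w1",C(240,150,4,[(632,437),(103,441),(90,86),(642,87)]),80,120,.002)
wf("w1",[(165,256),(77,278),(52,209),(142,178)],80,120,.002)
# heat sink top centre (-8): crop
s=np.load("pics/w1.npz"); print(wrist_world(cm,C(240,150,4,[(332,274)])[0],.018,s["tcp"],s["q"]))
plan(.4487,.2032,.12,np.radians(.35))
E
```

```text
w1 [0.45   0.2103] yaw 0.37 rms mm 0.28 grip-8: [0.4501 0.2023]
w1 [ 0.4628 -0.0132] yaw 13.15 rms mm 1.45 grip-8: [ 0.4646 -0.021 ]
[0.44863089 0.20194968 0.018     ]
t 1.35 tcp [0.4529 0.1981 0.2511] yaw 0.03 tilt 0.0023 F [ 0.9 -0.8  1.5] gap 0.997 q6 -1.38
 delta tool mm [  4.5   5.3 131.1]  spin(tool z) deg -0.32
```

Emit:
apply_moves(
  increments=[
    [[0.003, 0.0045, 0.04, 0], [0, 0, 0.04, 0], [0, 0, 0.04, 0], [0, 0, 0.03, 0], [0, 0, 0, 0]],
  ],
)

```text
t: 1.85
tcp_pos: [0.4545, 0.2071, 0.1017]
tool_rot: [-0.005, 1.0, 0.001, 0.008]
force: [0.5, 0.3, 1.3]
finger_gap: 1.003
```

```bash
python3 -c "
from h import *
plan(.4498,.2025,.078,np.radians(.35))"; python3 look.py w2
```

```text
t 1.85 tcp [0.4545 0.2071 0.1017] yaw 0.53 tilt 0.0159 F [0.5 0.3 1.3] gap 1.003 q6 -1.37
 delta tool mm [ 5.1 -4.6 23.6]  spin(tool z) deg 0.18
t 1.85 [0.4545 0.2071 0.1017] qd 0.053
```

View pics/w2.png

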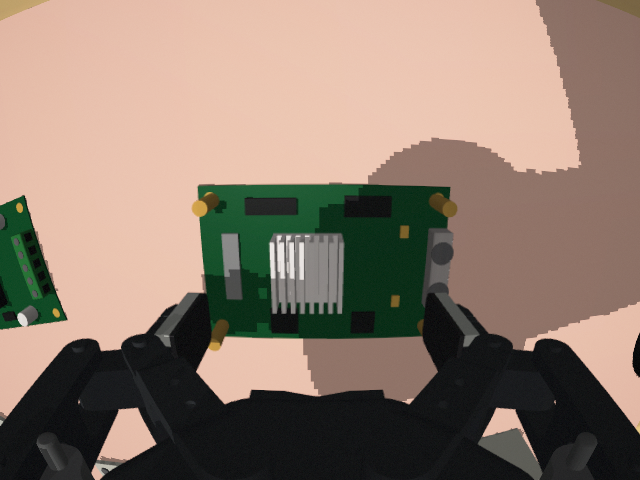

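Emit:
apply_moves(
  increments=[
    [[0, 0, 0, 0], [0, 0, 0, 0], [0, 0, 0, 0]],
  ],
)

```text
t: 2.2
tcp_pos: [0.457, 0.209, 0.1078]
tool_rot: [-0.006, 1.0, 0.002, 0.013]
force: [1.0, 0.1, -0.3]
finger_gap: 1.004
```

```bash
cat > p.py <<'E'
import sys
from h import *
a=list(map(float,sys.argv[1:5])); plan(a[0],a[1],a[2],np.radians(a[3]))
E
python3 p.py .4498 .2025 .078 .35
```

```text
t 2.20 tcp [0.457  0.209  0.1078] yaw 0.69 tilt 0.0263 F [ 1.   0.1 -0.3] gap 1.004 q6 -1.37
 delta tool mm [ 8.1 -6.5 29.6]  spin(tool z) deg 0.34
```

Run:
```python
from h import *
from station import manip
for i in range(6):
    s=manip.sense(); R=Rn.from_quat(s["tool_rot"]).as_matrix()
    print(s["t"].__round__(2),s["tcp_pos"].round(4),R[:,2].round(4),s["q"].round(4),s["qd"].round(3))
    manip.snapshot("wrist")
```

```text
2.2 [0.457  0.209  0.1078] [ 0.0261  0.0036 -0.9997] [ 0.207   0.696   1.8959 -0.0037  0.5234 -1.3727] [ 0.005 -0.029 -0.005 -0.     0.009 -0.002]
2.25 [0.4572 0.209  0.1079] [ 0.0265  0.0037 -0.9996] [ 0.2069  0.6958  1.8958 -0.0036  0.5232 -1.3727] [-0.005  0.009  0.002  0.001 -0.005  0.   ]
2.3 [0.457  0.2088 0.1076] [ 0.0259  0.0036 -0.9997] [ 0.2067  0.6963  1.8961 -0.0037  0.5231 -1.3727] [-0.002  0.011  0.006  0.001 -0.002  0.001]
2.35 [0.4568 0.2087 0.1073] [ 0.0252  0.0034 -0.9997] [ 0.2066  0.697   1.8963 -0.0037  0.523  -1.3727] [-0.003  0.012  0.005  0.001 -0.002  0.   ]
2.4 [0.4567 0.2086 0.107 ] [ 0.0245  0.0032 -0.9997] [ 0.2065  0.6975  1.8965 -0.0037  0.5229 -1.3727] [-0.001  0.01   0.004 -0.002  0.001 -0.001]
2.45 [0.4565 0.2086 0.1067] [ 0.024   0.0031 -0.9997] [ 0.2064  0.698   1.8966 -0.0037  0.5229 -1.3727] [-0.001  0.009  0.001 -0.002 -0.001  0.002]
```

Emit:
apply_moves(
  increments=[
    [[0.004, -0.003, -0.04, 0], [0.004, -0.003, -0.04, 0], [0, 0, 0, 0], [0, 0, 0, 0]],
  ],
)

```text
t: 2.9
tcp_pos: [0.4457, 0.2015, 0.1854]
tool_rot: [-0.005, 1.0, 0.001, 0.008]
force: [-0.3, 0.3, -0.5]
finger_gap: 1.003
```

```bash
python3 p.py .4498 .2025 .078 .35
```

```text
t 2.90 tcp [0.4457 0.2015 0.1854] yaw 0.62 tilt 0.0159 F [-0.3  0.3 -0.5] gap 1.003 q6 -1.38
 delta tool mm [ -2.5   0.9 107.5]  spin(tool z) deg 0.27
```

Emit:
apply_moves(
  increments=[
    [[0, 0, -0.05, 0], [0, 0, -0.05, 0], [0, 0, 0, 0], [0, 0, 0, 0]],
  ],
)

```text
t: 3.3
tcp_pos: [0.4435, 0.2009, 0.2816]
tool_rot: [-0.005, 1.0, -0.001, 0.002]
force: [-0.1, -0.5, -1.4]
finger_gap: 0.997
```

```bash
python3 p.py .4498 .2025 .078 .35
```

```text
t 3.30 tcp [0.4435 0.2009 0.2816] yaw 0.57 tilt 0.0032 F [-0.1 -0.5 -1.4] gap 0.997 q6 -1.38
 delta tool mm [ -5.7   1.8 203.7]  spin(tool z) deg 0.22
```

Emit:
apply_moves(
  increments=[
    [[-0.004, 0.001, 0.015, -0.2], [-0.002, 0.001, 0.03, 0], [0, 0, 0.035, 0], [0, 0, 0.035, 0], [0, 0, 0.03, 0]],
  ],
)

```text
t: 3.8
tcp_pos: [0.4502, 0.2029, 0.1291]
tool_rot: [-0.007, 1.0, -0.0, 0.002]
force: [-0.1, 0.2, -0.2]
finger_gap: 1.0
```

Emit:
apply_moves(
  increments=[
    [[0, 0, 0.022, 0], [0, 0, 0.015, 0], [0, 0, 0.008, 0], [0, 0, 0.004, 0], [0, 0, 0.002, 0]],
  ],
)

```text
t: 4.3
tcp_pos: [0.4423, 0.2009, 0.0647]
tool_rot: [-0.006, 1.0, -0.003, -0.009]
force: [0.7, 0.5, -0.0]
finger_gap: 1.002
```

```bash
python3 p.py .4498 .2025 .078 .35
```

```text
t 4.30 tcp [0.4423 0.2009 0.0647] yaw 0.72 tilt 0.0196 F [ 0.7  0.5 -0. ] gap 1.002 q6 -1.38
 delta tool mm [ -7.2   1.5 -13.5]  spin(tool z) deg 0.37
```

Emit:
apply_moves(
  increments=[
    [[-0.002, 0, -0.008, 0], [-0.002, 0, -0.006, 0], [-0.001, 0, -0.003, 0], [-0.001, 0, -0.001, 0], [0, 0, 0, 0]],
  ],
)

```text
t: 4.8
tcp_pos: [0.451, 0.2015, 0.087]
tool_rot: [-0.006, 1.0, -0.002, -0.006]
force: [-0.3, 0.1, -0.1]
finger_gap: 1.0
```

```bash
python3 p.py .4498 .2025 .078 .35
```

```text
t 4.80 tcp [0.451  0.2015 0.087 ] yaw 0.73 tilt 0.0128 F [-0.3  0.1 -0.1] gap 1.000 q6 -1.39
 delta tool mm [1. 1. 9.]  spin(tool z) deg 0.38
```

Emit:
apply_moves(
  increments=[
    [[0.001, 0.001, 0.005, 0.4], [0, 0, 0.004, 0], [0, 0, 0, 0], [0, 0, 0, 0]],
  ],
)

```text
t: 5.2
tcp_pos: [0.4496, 0.2026, 0.0775]
tool_rot: [-0.003, 1.0, -0.002, -0.006]
force: [1.0, 0.7, 0.7]
finger_gap: 1.0
```

```bash
python3 p.py .4498 .2025 .078 .35
```

```text
t 5.20 tcp [0.4496 0.2026 0.0775] yaw 0.30 tilt 0.0125 F [1.  0.7 0.7] gap 1.000 q6 -1.38
 delta tool mm [-0.2 -0.1 -0.5]  spin(tool z) deg -0.05
```

Emit:
apply_moves(
  increments=[
    [[0, 0, 0, 0], [0, 0, 0, 0], [0, 0, 0, 0], [0, 0, 0, 0], [0, 0, 0, 0]],
  ],
  fingers=0,
  newtons=50,
)

```text
t: 5.7
tcp_pos: [0.4494, 0.2025, 0.0773]
tool_rot: [-0.003, 1.0, -0.002, -0.006]
force: [0.9, 0.6, -1.3]
finger_gap: 0.361
```

```bash
python3 p.py .4498 .2025 .078 .35; python3 look.py w3
```

```text
t 5.70 tcp [0.4494 0.2025 0.0773] yaw 0.30 tilt 0.0135 F [ 0.9  0.6 -1.3] gap 0.361 q6 -1.38
 delta tool mm [-0.4  0.  -0.7]  spin(tool z) deg -0.05
t 5.7 [0.4494 0.2025 0.0773] qd 0.003
```

View pics/w3.png

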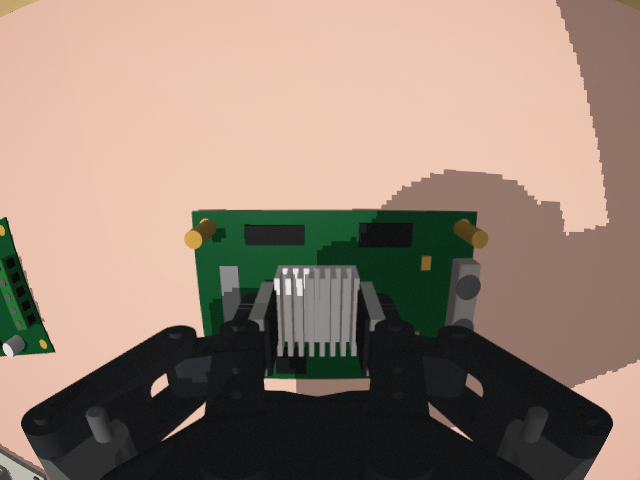

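Emit:
apply_moves(
  increments=[
    [[0, 0, -0.01, 0], [0, 0, -0.02, 0], [0, 0, -0.03, 0], [0, 0, -0.03, 0], [-0.02, -0.01, -0.03, 0]],
  ],
)

```text
t: 6.25
tcp_pos: [0.4651, 0.1929, 0.198]
tool_rot: [-0.004, 1.0, -0.004, -0.015]
force: [0.9, -0.1, -1.3]
finger_gap: 0.358
```

Emit:
apply_moves(
  increments=[
    [[-0.03, -0.015, -0.02, -2], [-0.03, -0.015, -0.01, -2], [-0.03, -0.015, 0, -2], [-0.02, -0.01, 0, -1], [0, 0, 0, 0]],
  ],
)

```text
t: 6.75
tcp_pos: [0.5848, 0.1421, 0.2361]
tool_rot: [-0.067, 0.998, -0.003, -0.008]
force: [-0.2, -0.4, -0.9]
finger_gap: 0.358
```

```bash
python3 p.py .6 .14 .25 7.5; python3 look.py w4
```

```text
t 6.75 tcp [0.5848 0.1421 0.2361] yaw 7.73 tilt 0.0167 F [-0.2 -0.4 -0.9] gap 0.358 q6 -1.65
 delta tool mm [-14.6  -4.2 -14.2]  spin(tool z) deg 0.23
t 6.75 [0.5848 0.1421 0.2361] qd 0.048
```

View pics/w4.png

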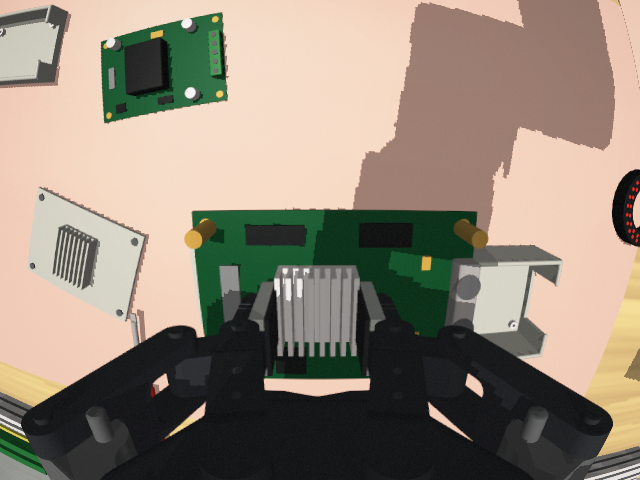

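Emit:
apply_moves(
  increments=[
    [[-0.015, -0.01, -0.012, 0], [-0.02, -0.018, -0.02, 0], [-0.015, -0.018, -0.018, 0], [-0.008, -0.008, -0.008, 0], [0, 0, 0, 0]],
  ],
)

```text
t: 7.3
tcp_pos: [0.6405, 0.0995, 0.2912]
tool_rot: [-0.069, 0.997, -0.001, -0.019]
force: [0.1, 0.4, -1.7]
finger_gap: 0.359
```

Emit:
apply_moves(
  increments=[
    [[0, 0, 0, 0], [0, 0, 0, 0]],
  ],
)

```text
t: 7.5
tcp_pos: [0.6373, 0.1011, 0.2894]
tool_rot: [-0.069, 0.997, -0.001, -0.022]
force: [0.2, -0.1, -2.0]
finger_gap: 0.363
```

```bash
python3 p.py .627 .288 .2 7.5; python3 look.py w5; python3 crop.py w5 420 200 200 150 4 w5c
```

```text
t 7.50 tcp [0.6373 0.1011 0.2894] yaw 7.94 tilt 0.0443 F [ 0.2 -0.1 -2. ] gap 0.363 q6 -1.72
 delta tool mm [-19.6 186.4  89. ]  spin(tool z) deg 0.44
t 7.5 [0.6373 0.1011 0.2894] qd 0.034
```

View pics/w5.png

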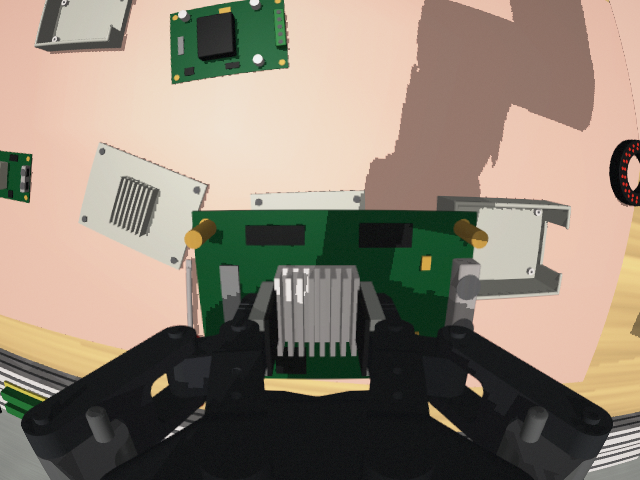

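View pics/w5c.png

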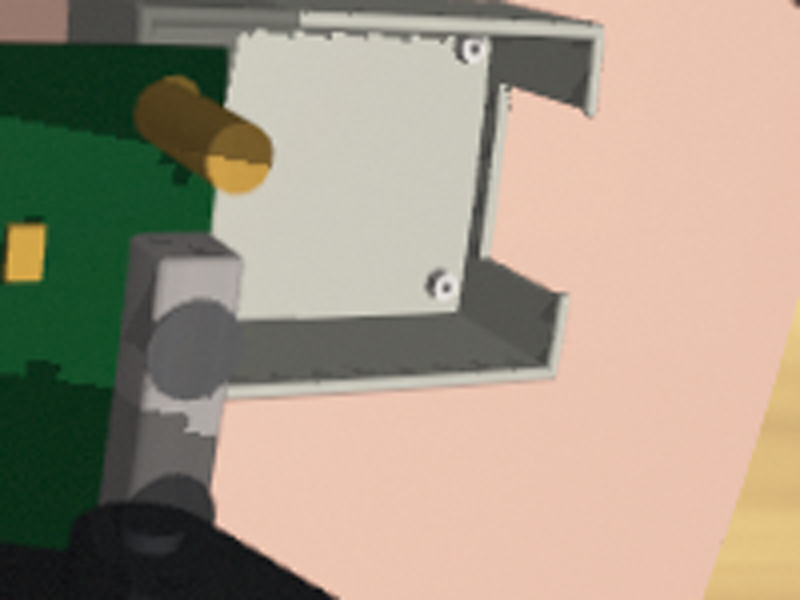

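Emit:
apply_moves(
  increments=[
    [[0, 0, 0.04, 0], [0, 0, 0.04, 0], [0, 0, 0, 0], [0, 0, 0, 0]],
  ],
)

```text
t: 7.95
tcp_pos: [0.6311, 0.1037, 0.2076]
tool_rot: [-0.071, 0.997, -0.0, -0.023]
force: [0.7, 0.9, 0.2]
finger_gap: 0.359
```

```bash
cat > s.py <<'E'
from h import *
from station import manip
s=manip.sense(); R=Rn.from_quat(s["tool_rot"]).as_matrix()
print("t %.2f"%s["t"],s["tcp_pos"].round(4),"z-axis",R[:2,2].round(4),"yaw %.2f"%np.degrees(tool_yaw(s["tool_rot"])),"F",s["force"].round(1),"gap %.3f"%s["finger_gap"])
E
python3 s.py
```

```text
t 7.95 [0.6311 0.1037 0.2076] z-axis [-0.0466 -0.0035] yaw 8.13 F [0.7 0.9 0.2] gap 0.359
```

Emit:
apply_moves(
  increments=[
    [[0, 0.01, -0.02, 0], [0, 0.01, -0.015, 0], [0, 0.01, -0.008, 0], [0, 0, -0.003, 0], [0, 0, 0, 0]],
  ],
)

```text
t: 8.45
tcp_pos: [0.6301, 0.1357, 0.2615]
tool_rot: [-0.071, 0.997, -0.0, -0.02]
force: [0.2, -0.3, -1.5]
finger_gap: 0.356
```

```bash
python3 s.py
```

```text
t 8.45 [0.6301 0.1357 0.2615] z-axis [-0.0401 -0.0033] yaw 8.19 F [ 0.2 -0.3 -1.5] gap 0.356
```

Emit:
apply_moves(
  increments=[
    [[0, 0, 0.02, 0]],
  ],
)

```text
t: 8.55
tcp_pos: [0.6314, 0.1358, 0.2447]
tool_rot: [-0.072, 0.997, -0.0, -0.016]
force: [1.1, 0.8, -1.9]
finger_gap: 0.355
```

Emit:
apply_moves(
  increments=[
    [[0, 0, 0.02, 0]],
  ],
)

```text
t: 8.65
tcp_pos: [0.6309, 0.1354, 0.2249]
tool_rot: [-0.072, 0.997, -0.001, -0.015]
force: [-0.2, 0.4, -2.3]
finger_gap: 0.36
```

Emit:
apply_moves(
  increments=[
    [[0, 0, 0.02, 0]],
  ],
)

```text
t: 8.75
tcp_pos: [0.6306, 0.135, 0.2047]
tool_rot: [-0.071, 0.997, -0.001, -0.015]
force: [0.2, -0.2, -1.6]
finger_gap: 0.356
```

Emit:
apply_moves(
  increments=[
    [[0, 0, 0.0, 0]],
  ],
)

```text
t: 8.85
tcp_pos: [0.6285, 0.1344, 0.2016]
tool_rot: [-0.071, 0.997, -0.001, -0.018]
force: [-1.0, 0.5, -0.9]
finger_gap: 0.36
```

Emit:
apply_moves(
  increments=[
    [[0, 0, 0.0, 0]],
  ],
)

```text
t: 8.95
tcp_pos: [0.6287, 0.1341, 0.2016]
tool_rot: [-0.071, 0.997, -0.001, -0.018]
force: [0.6, -1.2, -0.9]
finger_gap: 0.359
```

Emit:
apply_moves(
  increments=[
    [[0, 0, 0.0, 0]],
  ],
)

```text
t: 9.05
tcp_pos: [0.6289, 0.1338, 0.202]
tool_rot: [-0.071, 0.997, -0.001, -0.018]
force: [-0.1, -0.6, -2.0]
finger_gap: 0.356
```

```bash
python3 s.py
```

```text
t 9.05 [0.6289 0.1338 0.202 ] z-axis [-0.0364 -0.0042] yaw 8.14 F [-0.1 -0.6 -2. ] gap 0.356
```

Emit:
apply_moves(
  increments=[
    [[-0.03, 0, 0, 0]],
  ],
)

```text
t: 9.15
tcp_pos: [0.6554, 0.138, 0.2013]
tool_rot: [-0.071, 0.997, -0.001, -0.021]
force: [0.7, -0.0, -1.6]
finger_gap: 0.36
```

Emit:
apply_moves(
  increments=[
    [[-0.03, 0, 0.0, 0]],
  ],
)

```text
t: 9.25
tcp_pos: [0.6861, 0.1422, 0.2017]
tool_rot: [-0.071, 0.997, -0.001, -0.02]
force: [1.5, -0.3, -1.1]
finger_gap: 0.359
```

Emit:
apply_moves(
  increments=[
    [[0, 0, 0.0, 0]],
  ],
)

```text
t: 9.35
tcp_pos: [0.6901, 0.1422, 0.2031]
tool_rot: [-0.071, 0.997, -0.001, -0.017]
force: [-0.1, -0.9, -0.9]
finger_gap: 0.359
```

Emit:
apply_moves(
  increments=[
    [[0, 0, 0.0, 0]],
  ],
)

```text
t: 9.45
tcp_pos: [0.6904, 0.1422, 0.2038]
tool_rot: [-0.071, 0.997, -0.001, -0.016]
force: [-0.0, -0.2, -1.6]
finger_gap: 0.358
```

Emit:
apply_moves(
  increments=[
    [[0.03, 0, 0.0, 0]],
  ],
)

```text
t: 9.55
tcp_pos: [0.6638, 0.1378, 0.2057]
tool_rot: [-0.071, 0.997, -0.001, -0.013]
force: [-0.4, -0.5, -1.3]
finger_gap: 0.36
```

Emit:
apply_moves(
  increments=[
    [[0.03, 0, 0.0, 0]],
  ],
)

```text
t: 9.65
tcp_pos: [0.633, 0.1334, 0.2068]
tool_rot: [-0.071, 0.997, -0.001, -0.013]
force: [0.1, -0.4, -1.0]
finger_gap: 0.358
```

Emit:
apply_moves(
  increments=[
    [[0, 0, 0.0, 0]],
  ],
)

```text
t: 9.75
tcp_pos: [0.6281, 0.1332, 0.2069]
tool_rot: [-0.071, 0.997, -0.001, -0.016]
force: [0.2, 1.0, -1.1]
finger_gap: 0.357
```

Emit:
apply_moves(
  increments=[
    [[0, 0, 0.0, 0]],
  ],
)

```text
t: 9.85
tcp_pos: [0.6277, 0.1332, 0.2079]
tool_rot: [-0.071, 0.997, -0.001, -0.015]
force: [0.4, 0.3, -1.8]
finger_gap: 0.356
```

```bash
python3 s.py
```

```text
t 9.85 [0.6277 0.1332 0.2079] z-axis [-0.0306 -0.0043] yaw 8.12 F [ 0.4  0.3 -1.8] gap 0.356
```

Emit:
apply_moves(
  increments=[
    [[-0.01, 0, 0, 0], [-0.02, 0, 0, 0], [-0.03, 0, 0, 0], [0, 0, 0, 0], [0, 0, 0, 0]],
  ],
)

```text
t: 10.35
tcp_pos: [0.6943, 0.1423, 0.208]
tool_rot: [-0.071, 0.997, -0.001, -0.011]
force: [-0.6, -0.0, -1.4]
finger_gap: 0.358
```

```bash
python3 s.py
```

```text
t 10.35 [0.6943 0.1423 0.208 ] z-axis [-0.0227 -0.0038] yaw 8.11 F [-0.6 -0.  -1.4] gap 0.358
```

Emit:
apply_moves(
  increments=[
    [[0.03, 0, 0, 0], [0.02, 0, 0, 0], [0.01, 0, 0, 0], [0, 0, 0, 0]],
  ],
)

```text
t: 10.75
tcp_pos: [0.634, 0.1336, 0.2086]
tool_rot: [-0.071, 0.997, -0.001, -0.011]
force: [0.7, -0.8, -0.9]
finger_gap: 0.362
```

```bash
python3 s.py
```

```text
t 10.75 [0.634  0.1336 0.2086] z-axis [-0.0217 -0.0038] yaw 8.11 F [ 0.7 -0.8 -0.9] gap 0.362
```

Emit:
apply_moves(
  increments=[
    [[-0.01, 0, 0, 0], [-0.02, 0, 0, 0], [-0.03, 0, 0, 0], [0, 0, 0, 0], [0, 0, 0, 0]],
  ],
)

```text
t: 11.25
tcp_pos: [0.7008, 0.1429, 0.208]
tool_rot: [-0.071, 0.997, -0.001, -0.008]
force: [-0.5, -0.2, -0.8]
finger_gap: 0.36
```

Emit:
apply_moves(
  increments=[
    [[0.03, 0, 0, 0], [0.02, 0, 0, 0], [0.01, 0, 0, 0], [0, 0, 0, 0]],
  ],
)

```text
t: 11.65
tcp_pos: [0.6405, 0.1342, 0.2078]
tool_rot: [-0.07, 0.997, -0.001, -0.007]
force: [-0.3, -0.6, -0.8]
finger_gap: 0.359
```

```bash
python3 s.py
python3 - <<'E'
from wfit import *
# deep case from w5 (rim z .052) crop coords; image up=-x, right=+y
s=np.load("pics/w5.npz"); g=lambda p,z: wrist_world(cm,C(420,200,4,[p])[0],z,s["tcp"],s["q"])
for n,p,z in [("rim -x+y out",(603,28),.052),("rim +x+y out",(553,378),.052),("rim cut lo",(591,113),.052),("rim cut hi",(566,293),.052),("boss a",(472,48),.008),("boss b",(441,285),.008),("rim +x edge mid",(230,398),.052),("rim -x edge",(305,12),.052)]:
    print(n,g(p,z).round(4))
E
```

```text
t 11.65 [0.6405 0.1342 0.2078] z-axis [-0.0143 -0.0031] yaw 8.08 F [-0.3 -0.6 -0.8] gap 0.359
rim -x+y out [0.5751 0.3488 0.052 ]
rim +x+y out [0.6668 0.3611 0.052 ]
rim cut lo [0.5968 0.3506 0.052 ]
rim cut hi [0.6437 0.3571 0.052 ]
boss a [0.5888 0.3385 0.008 ]
boss b [0.6558 0.3466 0.008 ]
rim +x edge mid [0.6803 0.2623 0.052 ]
rim -x edge [0.5869 0.2589 0.052 ]
```

```bash
python3 crop.py w5 180 195 310 190 2.5 w5d
```

```text
(no output)
```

View pics/w5d.png

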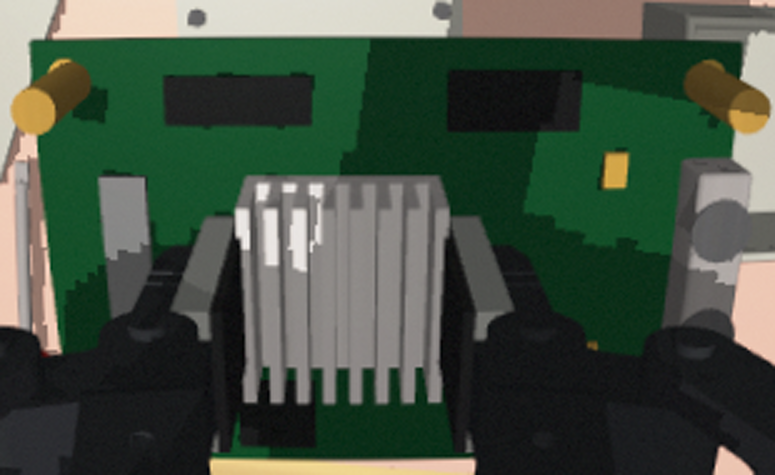

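Run:
```python
from wfit import *
def T(p,z): 
    I=[0,0,0,1]; return wrist_world(cm,C(180,195,2.5,[p])[0],z,np.zeros(3),I).round(4)
z=.0753
for p in [(31,40),(743,42),(340,459)]: print(p,T(p,z))
for p in [(236,238),(449,238),(243,402),(441,402)]: print("hs",p,T(p,.0593))
```

```text
(31, 40) [ 0.0384 -0.0523  0.0753]
(743, 42) [0.0384 0.0673 0.0753]
(340, 459) [-0.0421 -0.0012  0.0753]
hs (236, 238) [ 0.0106 -0.0169  0.0593]
hs (449, 238) [0.0106 0.0153 0.0593]
hs (243, 402) [-0.0188 -0.0171  0.0593]
hs (441, 402) [-0.0188  0.0154  0.0593]
```

Emit:
apply_moves(
  increments=[
    [[-0.007, 0.01, 0, 0], [-0.015, 0.02, 0, 0], [-0.022, 0.025, 0, 0], [-0.025, 0.025, 0, 0], [-0.025, 0.025, 0, 0]],
  ],
)

```text
t: 12.15
tcp_pos: [0.7241, 0.2542, 0.2075]
tool_rot: [-0.067, 0.998, -0.001, -0.006]
force: [1.1, -0.2, -1.1]
finger_gap: 0.359
```

Emit:
apply_moves(
  increments=[
    [[-0.02, 0.02, 0, 0], [-0.01, 0.01, 0, 0], [0, 0, 0, 0], [0, 0, 0, 0]],
  ],
)

```text
t: 12.55
tcp_pos: [0.7552, 0.2988, 0.2059]
tool_rot: [-0.07, 0.998, 0.001, -0.002]
force: [-0.0, 0.6, -1.5]
finger_gap: 0.359
```

```bash
python3 s.py; python3 look.py w6
```

```text
t 12.55 [0.7552 0.2988 0.2059] z-axis [-0.0035  0.0021] yaw 8.08 F [-0.   0.6 -1.5] gap 0.359
t 12.55 [0.7552 0.2988 0.2059] qd 0.029
```

View pics/w6.png

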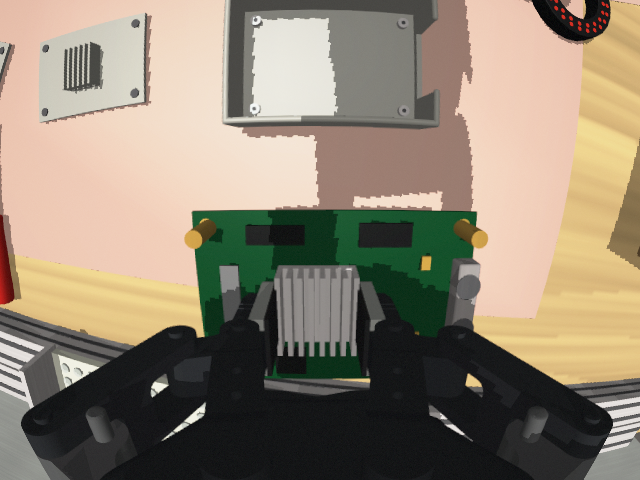

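```bash
python3 crop.py w6 215 0 240 140 3.3 w6c
```

```text
(no output)
```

View pics/w6c.png

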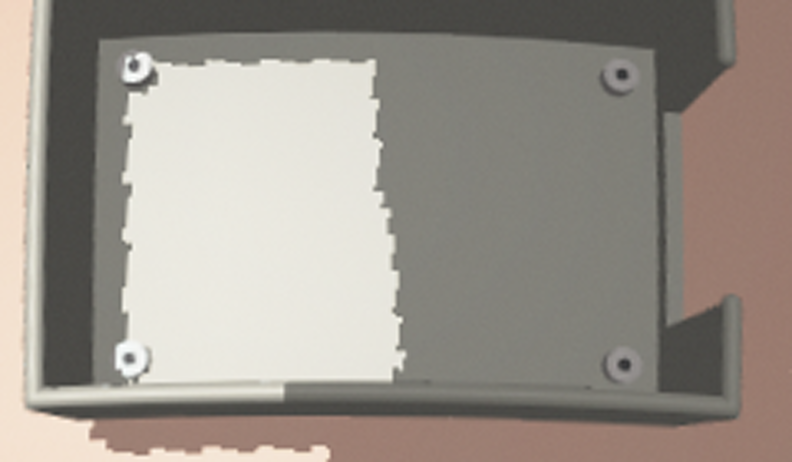

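```bash
cat >> h.py <<'E'
def place(gx,gy,gz,yaw,off,st=None):
    """where TCP must be so that tool-frame point off=(x,y,z) lands on (gx,gy,gz); current tilt kept, yaw turned; prints deltas"""
    from station import manip
    st=st or manip.sense(); R=Rn.from_quat(st["tool_rot"])
    a=tool_yaw(st["tool_rot"]); dy=(yaw-a+np.pi/2)%np.pi-np.pi/2
    R2=R*Rn.from_euler("z",-dy)
    t=np.array([gx,gy,gz])-R2.apply(off)
    z=R.as_matrix()[:2,2]
    print("t %.2f tcp"%st["t"],st["tcp_pos"].round(4),"z-axis",z.round(4),"F",st["force"].round(1),"gap %.3f"%st["finger_gap"])
    print("  delta tool mm",(R.inv().apply(t-st["tcp_pos"])*1e3).round(1),"spin %.2f"%(-np.degrees(dy)))
E
python3 - <<'E'
from wfit import *
s=np.load("pics/w6.npz"); g=lambda p,z: wrist_world(cm,C(215,0,3.3,[p])[0],z,s["tcp"],s["q"])
B=np.array([g(p,.008) for p in [(624,366),(130,359),(134,67),(622,76)]])
print(B.round(4), B.mean(0).round(4))
v=B[0]-B[1]+B[3]-B[2]; print("yaw",np.degrees(np.arctan2(-v[0],v[1])),np.linalg.norm(B[0]-B[1]),np.linalg.norm(B[2]-B[3]),np.linalg.norm(B[1]-B[2]))
R=[g(p,.052) for p in [(740,418),(28,408)]]; v=R[0]-R[1];print(R,np.degrees(np.arctan2(-v[0],v[1])),np.linalg.norm(v))
c=B.mean(0);
E
```

```text
[[0.6565 0.3483 0.008 ]
 [0.671  0.2413 0.008 ]
 [0.6037 0.232  0.008 ]
 [0.5891 0.3392 0.008 ]] [0.6301 0.2902 0.008 ]
yaw 7.751259369685363 0.10796060484200487 0.1081444978934761 0.06793205447803996
[array([0.66741755, 0.36224964, 0.052     ]), array([0.68526643, 0.23118879, 0.052     ])] 7.755270328250515 0.13227066268205928
```

```bash
cat > pl.py <<'E'
import sys
from h import *
a=list(map(float,sys.argv[1:8])); place(a[0],a[1],a[2],np.radians(a[3]),a[4:7])
E
python3 pl.py .6311 .2817 .095 7.7 -.0018 -.0005 .0673
```

```text
t 12.60 tcp [0.7549 0.2987 0.2059] z-axis [-0.0038  0.0024] F [-0.5  0.4 -1.5] gap 0.362
  delta tool mm [126.4   0.8  44. ] spin 0.36
```

Emit:
apply_moves(
  increments=[
    [[0.02, 0, 0, 0.2], [0.03, 0, 0, 0.2], [0.03, 0, 0.005, 0], [0.02, 0, 0.008, 0], [0.01, 0, 0.008, 0]],
  ],
)

```text
t: 13.1
tcp_pos: [0.6427, 0.2786, 0.1864]
tool_rot: [-0.064, 0.998, 0.001, -0.0]
force: [1.0, -0.6, -1.9]
finger_gap: 0.356
```

Emit:
apply_moves(
  increments=[
    [[0.004, 0, 0.006, 0], [0.002, 0, 0.004, 0], [0, 0, 0, 0], [0, 0, 0, 0]],
  ],
)

```text
t: 13.5
tcp_pos: [0.6353, 0.2753, 0.1764]
tool_rot: [-0.062, 0.998, 0.001, -0.001]
force: [0.3, 0.8, -1.7]
finger_gap: 0.359
```

```bash
python3 pl.py .6311 .2817 .095 7.7 -.0018 -.0005 .0673
```

```text
t 13.50 tcp [0.6353 0.2753 0.1764] z-axis [-0.0022  0.0012] F [ 0.3  0.8 -1.7] gap 0.359
  delta tool mm [ 5.   7.2 14.1] spin -0.56
```

Emit:
apply_moves(
  increments=[
    [[0.003, 0.004, 0.004, -0.3], [0.002, 0.003, 0.005, -0.2], [0, 0, 0.004, 0], [0, 0, 0, 0], [0, 0, 0, 0]],
  ],
)

```text
t: 14.0
tcp_pos: [0.631, 0.2826, 0.1626]
tool_rot: [-0.067, 0.998, 0.001, 0.0]
force: [-0.3, 0.5, -0.7]
finger_gap: 0.358
```

```bash
python3 pl.py .6311 .2817 .018 7.7 -.0018 -.0005 .0673
```

```text
t 14.00 tcp [0.631  0.2826 0.1626] z-axis [0.0007 0.002 ] F [-0.3  0.5 -0.7] gap 0.358
  delta tool mm [ 1.9 -0.7 77.3] spin -0.02
```

Emit:
apply_moves(
  increments=[
    [[0.001, 0, 0.006, 0], [0.001, -0.001, 0.008, 0], [0, 0, 0.008, 0], [0, 0, 0.006, 0], [0, 0, 0.002, 0]],
  ],
)

```text
t: 14.5
tcp_pos: [0.6291, 0.2812, 0.13]
tool_rot: [-0.067, 0.998, 0.001, 0.0]
force: [-0.5, -0.2, -0.8]
finger_gap: 0.355
```

```bash
python3 pl.py .6311 .2817 .018 7.7 -.0018 -.0005 .0673
```

```text
t 14.50 tcp [0.6291 0.2812 0.13  ] z-axis [0.0008 0.002 ] F [-0.5 -0.2 -0.8] gap 0.355
  delta tool mm [-0.1  0.6 44.7] spin -0.03
```

Emit:
apply_moves(
  increments=[
    [[0, 0, 0.005, 0], [0, 0.0005, 0.005, 0], [0, 0, 0.005, 0], [0, 0, 0.003, 0], [0, 0, 0, 0]],
  ],
)

```text
t: 15.0
tcp_pos: [0.629, 0.2817, 0.1097]
tool_rot: [-0.067, 0.998, 0.001, 0.0]
force: [0.1, -0.2, -0.3]
finger_gap: 0.36
```

```bash
python3 pl.py .6311 .2817 .018 7.7 -.0018 -.0005 .0673;python3 look.py w7
```

```text
t 15.00 tcp [0.629  0.2817 0.1097] z-axis [0.0001 0.0018] F [ 0.1 -0.2 -0.3] gap 0.360
  delta tool mm [-0.2  0.1 24.4] spin -0.04
t 15.0 [0.629  0.2817 0.1097] qd 0.002
```

View pics/w7.png

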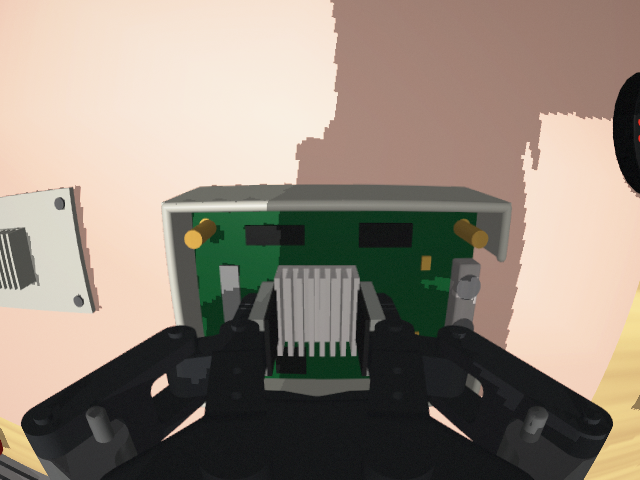

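Emit:
apply_moves(
  increments=[
    [[0, 0, 0.004, 0], [0, 0, 0.005, 0], [0, 0, 0.005, 0], [0, 0, 0.003, 0], [0, 0, 0.001, 0]],
  ],
)

```text
t: 15.55
tcp_pos: [0.6297, 0.2819, 0.0912]
tool_rot: [-0.067, 0.998, 0.001, 0.001]
force: [-0.6, -0.1, -1.7]
finger_gap: 0.362
```

```bash
python3 pl.py .6311 .2817 .018 7.7 -.0018 -.0005 .0673
```

```text
t 15.55 tcp [0.6297 0.2819 0.0912] z-axis [0.002  0.0023] F [-0.6 -0.1 -1.7] gap 0.362
  delta tool mm [ 0.6 -0.   5.9] spin -0.04
```

Emit:
apply_moves(
  increments=[
    [[0.0005, 0, 0.002, 0], [0, 0, 0.002, 0], [0, 0, 0.001, 0], [0, 0, 0, 0]],
  ],
)

```text
t: 15.95
tcp_pos: [0.6292, 0.2819, 0.086]
tool_rot: [-0.067, 0.998, 0.001, 0.001]
force: [-0.6, -0.2, -0.2]
finger_gap: 0.357
```

```bash
python3 pl.py .6311 .2817 .018 7.7 -.0018 -.0005 .0673
```

```text
t 15.95 tcp [0.6292 0.2819 0.086 ] z-axis [0.0021 0.0022] F [-0.6 -0.2 -0.2] gap 0.357
  delta tool mm [ 0.1 -0.   0.7] spin -0.03
```

Emit:
apply_moves(
  increments=[
    [[0, 0, 0.0005, 0], [0, 0, 0, 0], [0, 0, 0, 0]],
  ],
  fingers=0.55,
)

```text
t: 16.25
tcp_pos: [0.6299, 0.2821, 0.0863]
tool_rot: [-0.067, 0.998, 0.001, 0.002]
force: [-0.2, 0.5, 0.5]
finger_gap: 0.551
```

```bash
python3 s.py
```

```text
t 16.25 [0.6299 0.2821 0.0863] z-axis [0.0042 0.0029] yaw 7.66 F [-0.2  0.5  0.5] gap 0.551
```

Lift away; then go to view the power board.

Emit:
apply_moves(
  increments=[
    [[0, 0, -0.01, 0], [0, 0, -0.02, 0], [0, 0, -0.03, 0], [0, 0, -0.03, 0], [0.005, 0, -0.025, 0]],
  ],
)

```text
t: 16.75
tcp_pos: [0.6232, 0.2804, 0.203]
tool_rot: [-0.067, 0.998, 0.001, -0.001]
force: [0.7, 0.1, 0.4]
finger_gap: 0.549
```

Emit:
apply_moves(
  increments=[
    [[0.01, 0, -0.005, 0], [0.01, 0, 0, 0], [0, 0, 0, 0]],
  ],
  fingers=1,
)

```text
t: 17.05
tcp_pos: [0.6029, 0.2781, 0.2132]
tool_rot: [-0.067, 0.998, 0.001, 0.003]
force: [-0.3, 0.2, 0.4]
finger_gap: 0.998
```

```bash
python3 p.py .4646 -.021 .2 12.7; python3 look.py w8; python3 s.py
```

```text
t 17.05 tcp [0.6029 0.2781 0.2132] yaw 7.65 tilt 0.0060 F [-0.3  0.2  0.4] gap 0.998 q6 -1.44
 delta tool mm [ 176.9 -278.    11.5]  spin(tool z) deg -5.05
t 17.05 [0.6029 0.2781 0.2132] qd 0.017
t 17.10 [0.6034 0.2781 0.213 ] z-axis [0.0054 0.0033] yaw 7.65 F [-0.7 -0.4 -0.4] gap 1.000
```

View pics/w8.png

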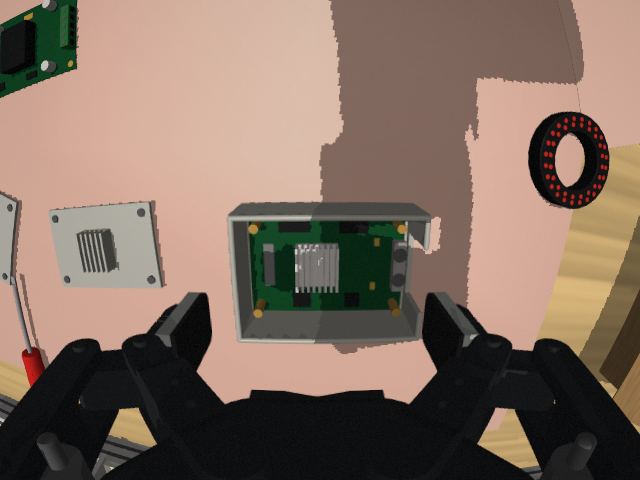

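```bash
python3 crop.py w8 220 195 220 155 3.6 w8c
```

```text
(no output)
```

View pics/w8c.png

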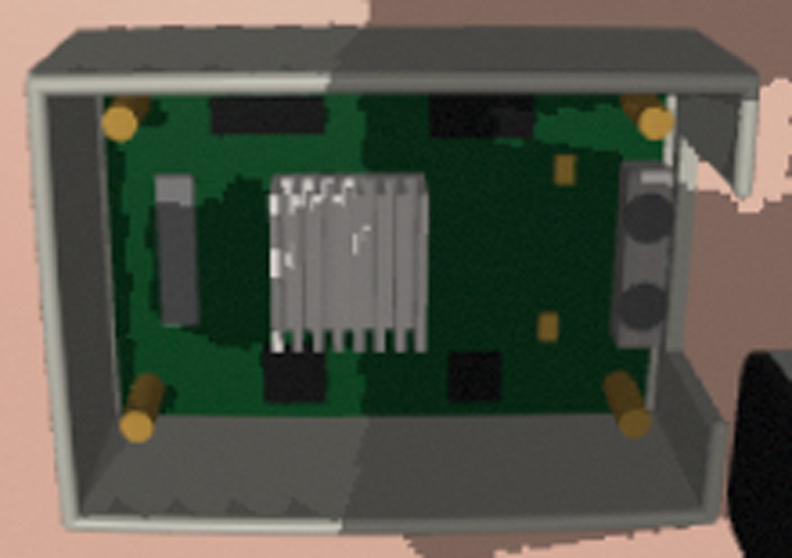

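Run:
```python
from wfit import *
s=np.load("pics/w8.npz"); cc=C(220,195,3.6,[(634,425),(138,426),(120,123),(655,123)])
P=np.array([wrist_world(cm,u,.030,s["tcp"],s["q"]) for u in cc]); print(P.round(4),P.mean(0).round(4)); v=P[0]-P[1]+P[3]-P[2];print("yaw",np.degrees(np.arctan2(-v[0],v[1])),[np.linalg.norm(P[i]-P[i-1]).round(4) for i in range(4)])
wf("w8",C(220,195,3.6,[(722,525),(66,528),(30,78),(757,80)]),94,134,.052)
d=s["d"]; print([d[int(v),int(u)] for u,v in cc])
```

```text
[[0.6562 0.3465 0.03  ]
 [0.6699 0.2417 0.03  ]
 [0.6046 0.2327 0.03  ]
 [0.5905 0.3374 0.03  ]] [0.6303 0.2896 0.03  ]
yaw 7.553003358740853 [np.float64(0.0663), np.float64(0.1056), np.float64(0.0659), np.float64(0.1056)]
w8 [0.6298 0.2905] yaw 7.77 rms mm 0.92 grip-8: [0.6309 0.2826]
[np.float32(0.2769187), np.float32(0.27726644), np.float32(0.25917578), np.float32(0.26049438)]
```

Emit:
apply_moves(
  increments=[
    [[0.012, -0.02, 0, 0], [0.022, -0.035, 0, 0], [0.024, -0.038, 0, 0], [0.024, -0.038, 0, 0], [0.024, -0.038, 0, 0]],
  ],
)

```text
t: 17.6
tcp_pos: [0.5194, 0.0961, 0.2051]
tool_rot: [-0.072, 0.997, 0.002, 0.001]
force: [0.2, -0.8, 0.5]
finger_gap: 0.999
```

Emit:
apply_moves(
  increments=[
    [[0.024, -0.038, 0, 0], [0.022, -0.035, 0, -2], [0.012, -0.02, 0, -2], [0.003, -0.005, 0, -1], [0, 0, 0, 0]],
  ],
)

```text
t: 18.1
tcp_pos: [0.4671, -0.0181, 0.1989]
tool_rot: [-0.113, 0.994, 0.004, -0.005]
force: [0.2, -0.6, 0.2]
finger_gap: 0.999
```

```bash
python3 s.py; python3 p.py .4646 -.021 .2 12.7; python3 look.py w9; python3 crop.py w9 220 130 230 160 3.4 w9c
```

```text
t 18.10 [ 0.4671 -0.0181  0.1989] z-axis [-0.0105  0.0063] yaw 12.99 F [ 0.2 -0.6  0.2] gap 0.999
t 18.10 tcp [ 0.4671 -0.0181  0.1989] yaw 12.99 tilt 0.0123 F [ 0.2 -0.6  0.2] gap 0.999 q6 -2.08
 delta tool mm [ 3.1 -2.3 -1.1]  spin(tool z) deg 0.29
t 18.1 [ 0.4671 -0.0181  0.1989] qd 0.02
```

View pics/w9.png

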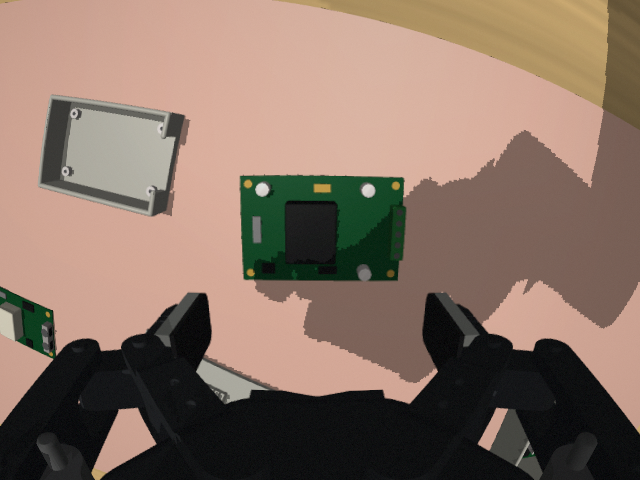

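View pics/w9c.png

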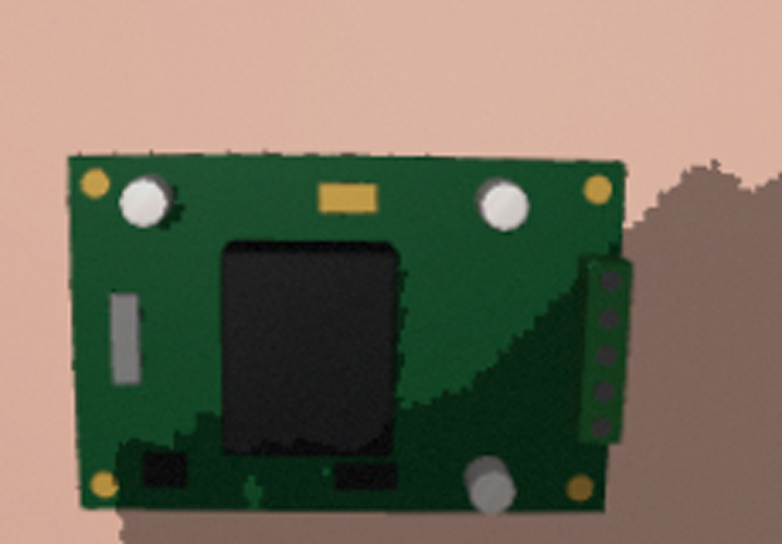

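```bash
python3 - <<'E'
from wfit import *
p=wf("w9",C(220,130,3.4,[(604,510),(82,508),(68,157),(625,163)]),80,120,.002)
s=np.load("pics/w9.npz"); B=np.array([wrist_world(cm,u,.008,s["tcp"],s["q"]) for u in [(152,190),(67,171),(75,114),(162,128)]])
print("shallow bosses",B.mean(0)); v=B[0]-B[1]+B[3]-B[2];print("yaw",np.degrees(np.arctan2(-v[0],v[1])))
E
python3 p.py .4646 -.021 .11 12.9
```

```text
w9 [ 0.4629 -0.0144] yaw 12.50 rms mm 0.21 grip-8: [ 0.4646 -0.0222]
shallow bosses [ 0.43569228 -0.1875064   0.008     ]
yaw -0.7380168612717068
t 18.15 tcp [ 0.4673 -0.0176  0.1989] yaw 13.02 tilt 0.0122 F [ 0.2 -0.  -0.2] gap 1.001 q6 -2.08
 delta tool mm [ 2.6 -3.4 88.9]  spin(tool z) deg 0.12
```

Emit:
apply_moves(
  increments=[
    [[0.001, -0.002, 0.015, 0.5], [0.001, -0.001, 0.02, 0], [0, 0, 0.02, 0], [0, 0, 0.02, 0], [0, 0, 0.012, 0]],
  ],
  fingers=0.7,
)

```text
t: 18.65
tcp_pos: [0.4685, -0.0178, 0.1085]
tool_rot: [-0.11, 0.994, 0.003, -0.002]
force: [0.5, -0.3, -0.1]
finger_gap: 0.702
```

Emit:
apply_moves(
  increments=[
    [[0, 0, 0.006, 0], [0, 0, 0, 0], [0, 0, 0, 0]],
  ],
)

```text
t: 18.95
tcp_pos: [0.4684, -0.0157, 0.0998]
tool_rot: [-0.111, 0.994, 0.004, -0.004]
force: [0.0, 0.4, 0.1]
finger_gap: 0.701
```

```bash
python3 s.py;python3 pl.py .4645 -.022 .0095 12.5 0 0 .067
```

```text
t 18.95 [ 0.4684 -0.0157  0.0998] z-axis [-0.0094  0.0067] yaw 12.78 F [0.  0.4 0.1] gap 0.701
t 18.95 tcp [ 0.4684 -0.0157  0.0998] z-axis [-0.0094  0.0067] F [0.  0.4 0.1] gap 0.701
  delta tool mm [ 4.5 -6.1 23.3] spin 0.28
```

Emit:
apply_moves(
  increments=[
    [[0.002, -0.003, 0.005, 0.3], [0.002, -0.003, 0.007, 0], [0, 0, 0.006, 0], [0, 0, 0.002, 0], [0, 0, 0, 0]],
  ],
)

```text
t: 19.45
tcp_pos: [0.4666, -0.0231, 0.0797]
tool_rot: [-0.108, 0.994, 0.003, -0.002]
force: [1.1, 0.2, 0.1]
finger_gap: 0.702
```

```bash
python3 pl.py .4645 -.022 .0105 12.5 0 0 .067
```

```text
t 19.45 tcp [ 0.4666 -0.0231  0.0797] z-axis [-0.0054  0.0055] F [1.1 0.2 0.1] gap 0.702
  delta tool mm [1.5 1.1 2.2] spin -0.05
```

Emit:
apply_moves(
  increments=[
    [[0.001, 0.001, 0.001, 0], [0.0005, 0, 0.001, 0], [0, 0, 0, 0]],
  ],
)

```text
t: 19.75
tcp_pos: [0.4648, -0.0225, 0.0777]
tool_rot: [-0.108, 0.994, 0.003, -0.002]
force: [0.1, 0.1, 0.4]
finger_gap: 0.697
```

Emit:
apply_moves(
  increments=[
    [[0, 0, 0, 0], [0, 0, 0, 0], [0, 0, 0, 0], [0, 0, 0, 0]],
  ],
  fingers=0,
)

```text
t: 20.15
tcp_pos: [0.4649, -0.0224, 0.0782]
tool_rot: [-0.108, 0.994, 0.003, -0.002]
force: [-0.0, -0.0, -1.9]
finger_gap: 0.407
```

```bash
python3 pl.py .4645 -.022 .0105 12.5 0 0 .067;python3 look.py w10; python3 crop.py w10 180 195 310 190 2.5 w10d
```

```text
t 20.15 tcp [ 0.4649 -0.0224  0.0782] z-axis [-0.0044  0.0052] F [-0.  -0.  -1.9] gap 0.407
  delta tool mm [0.1 0.  0.7] spin -0.04
t 20.15 [ 0.4649 -0.0224  0.0782] qd 0.002
```

View pics/w10d.png

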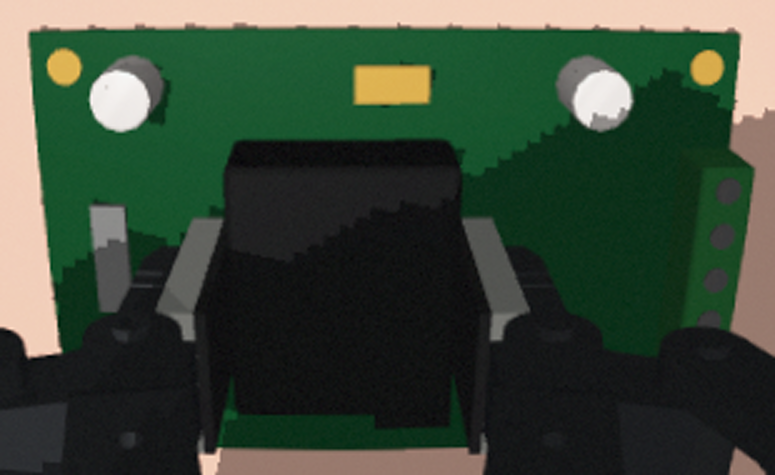

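Run:
```python
from wfit import *
T=lambda p,z: wrist_world(cm,C(180,195,2.5,[p])[0],z,np.zeros(3),[0,0,0,1]).round(4)
for p in [(30,32),(740,34),(340,448)]: print(T(p,.0762))
```

```text
[ 0.0397 -0.0527  0.0762]
[0.0397 0.067  0.0762]
[-0.04   -0.0012  0.0762]
```

Emit:
apply_moves(
  increments=[
    [[0, 0, -0.01, 0], [0, 0, -0.02, 0], [0, 0, -0.025, 0], [0, 0, -0.025, 0], [0, 0, -0.015, 0]],
  ],
)

```text
t: 20.7
tcp_pos: [0.4635, -0.0224, 0.1757]
tool_rot: [-0.108, 0.994, 0.004, -0.005]
force: [0.4, 1.3, -0.6]
finger_gap: 0.407
```

Emit:
apply_moves(
  increments=[
    [[0, 0, -0.005, 0], [0, 0, 0, 0]],
  ],
)

```text
t: 20.9
tcp_pos: [0.4642, -0.0226, 0.1837]
tool_rot: [-0.108, 0.994, 0.003, -0.003]
force: [0.7, -1.3, -2.0]
finger_gap: 0.405
```

```bash
python3 pl.py .6311 .2821 .125 7.7 -.001 0 .067
```

```text
t 20.90 tcp [ 0.4642 -0.0226  0.1837] z-axis [-0.0068  0.0059] F [ 0.7 -1.3 -2. ] gap 0.405
  delta tool mm [-228.   261.1   -7.7] spin 4.76
```

Emit:
apply_moves(
  increments=[
    [[-0.01, 0.012, 0, 1], [-0.02, 0.024, -0.003, 2], [-0.028, 0.031, -0.003, 1.7], [-0.028, 0.031, 0, 0], [-0.028, 0.031, 0, 0]],
  ],
)

```text
t: 21.4
tcp_pos: [0.5539, 0.1232, 0.1856]
tool_rot: [-0.061, 0.998, 0.004, -0.01]
force: [0.7, -0.9, -1.3]
finger_gap: 0.407
```

Emit:
apply_moves(
  increments=[
    [[-0.028, 0.033, 0, 0], [-0.028, 0.033, 0, 0], [-0.022, 0.028, 0, 0], [-0.01, 0.012, 0, 0], [0, 0, 0, 0]],
  ],
)

```text
t: 21.9
tcp_pos: [0.6298, 0.249, 0.1766]
tool_rot: [-0.064, 0.998, 0.004, -0.014]
force: [-0.4, -0.6, -1.9]
finger_gap: 0.406
```

```bash
python3 pl.py .6311 .2821 .1 7.7 -.0002 -.0008 .0682
```

```text
t 21.90 tcp [0.6298 0.249  0.1766] z-axis [-0.0278  0.0054] F [-0.4 -0.6 -1.9] gap 0.406
  delta tool mm [-7.3 32.8  8.5] spin -0.38
```

Emit:
apply_moves(
  increments=[
    [[-0.01, 0.01, 0, 0], [-0.02, 0.01, 0, 0], [-0.03, 0.01, 0, 0], [0, 0, 0, 0], [0, 0, 0, 0]],
  ],
)

```text
t: 22.4
tcp_pos: [0.6798, 0.2822, 0.166]
tool_rot: [-0.063, 0.998, 0.001, -0.024]
force: [-0.5, 0.1, -2.0]
finger_gap: 0.4
```

Emit:
apply_moves(
  increments=[
    [[0.03, 0, 0, 0], [0.02, 0, 0, 0], [0.01, 0, 0, 0], [0, 0, 0, 0]],
  ],
)

```text
t: 22.8
tcp_pos: [0.6127, 0.2688, 0.1654]
tool_rot: [-0.061, 0.998, -0.001, -0.03]
force: [-0.0, -0.1, -0.6]
finger_gap: 0.403
```

```bash
python3 pl.py .6311 .2821 .1 7.7 -.0002 -.0008 .0682
```

```text
t 22.80 tcp [0.6127 0.2688 0.1654] z-axis [-0.0603 -0.0056] F [-0.  -0.1 -0.6] gap 0.403
  delta tool mm [-23.6  11.6  -4.1] spin -0.67
```

```bash
cat > q.py <<'E'
from h import *
from station import manip
s=manip.sense(); R=Rn.from_quat(s["tool_rot"]).as_matrix()
print("t %.2f"%s["t"],s["tcp_pos"].round(4),"z",R[:2,2].round(4),"q",s["q"].round(4),"qd",s["qd"].round(3),"tau",s["tau"].round(1))
E
python3 q.py
```

```text
t 22.80 [0.6127 0.2688 0.1654] z [-0.0603 -0.0056] q [ 0.2436  0.7646  1.3839  0.0105  1.053  -1.4554] qd [-0.014 -0.005  0.014 -0.004 -0.02  -0.002] tau [  0.1 -52.4 -15.    0.    0.2   0. ]
```

Emit:
apply_moves(
  increments=[
    [[0, 0, 0, 0]],
  ],
)

```text
t: 22.9
tcp_pos: [0.6121, 0.2679, 0.1653]
tool_rot: [-0.061, 0.998, -0.001, -0.031]
force: [-0.3, -0.4, -1.7]
finger_gap: 0.41
```

```bash
python3 q.py
```

```text
t 22.90 [0.6121 0.2679 0.1653] z [-0.0611 -0.006 ] q [ 0.2427  0.7639  1.3859  0.0102  1.0526 -1.4557] qd [-0.007 -0.01   0.035 -0.001  0.001 -0.001] tau [  0.3 -51.8 -14.5   0.    0.3  -0. ]
```

Emit:
apply_moves(
  increments=[
    [[-0.02, 0, 0, 0]],
  ],
)

```text
t: 23.0
tcp_pos: [0.6295, 0.2698, 0.1638]
tool_rot: [-0.061, 0.998, -0.002, -0.033]
force: [0.2, 0.6, -1.7]
finger_gap: 0.407
```

```bash
python3 q.py
```

```text
t 23.00 [0.6295 0.2698 0.1638] z [-0.0661 -0.0071] q [ 0.2393  0.7864  1.3351  0.0099  1.086  -1.4589] qd [-0.051  0.25  -0.611 -0.013  0.283 -0.034] tau [  0.1 -55.4 -14.    0.    0.2   0. ]
```

Emit:
apply_moves(
  increments=[
    [[0, 0, 0, 0]],
  ],
)

```text
t: 23.1
tcp_pos: [0.6324, 0.2694, 0.1641]
tool_rot: [-0.061, 0.998, -0.001, -0.031]
force: [0.5, -0.6, -1.2]
finger_gap: 0.41
```

```bash
python3 q.py
```

```text
t 23.10 [0.6324 0.2694 0.1641] z [-0.0612 -0.0062] q [ 0.2378  0.7875  1.3306  0.0095  1.0844 -1.459 ] qd [ 0.008 -0.026  0.09   0.009  0.049 -0.   ] tau [  0.6 -52.1 -14.9   0.1   0.3  -0. ]
```

Emit:
apply_moves(
  increments=[
    [[0, 0, 0, 0]],
  ],
)

```text
t: 23.2
tcp_pos: [0.6321, 0.269, 0.1637]
tool_rot: [-0.06, 0.998, -0.001, -0.032]
force: [-0.3, -0.7, -2.0]
finger_gap: 0.405
```

```bash
python3 q.py
```

```text
t 23.20 [0.6321 0.269  0.1637] z [-0.0627 -0.0065] q [ 0.2373  0.7879  1.3312  0.0096  1.085  -1.4591] qd [-0.011  0.007 -0.032 -0.004 -0.023 -0.001] tau [ -0.3 -53.8 -16.1   0.    0.2  -0. ]
```

Emit:
apply_moves(
  increments=[
    [[-0.01, 0.003, 0, 0], [-0.02, 0.003, 0, 0], [-0.03, 0.004, 0, 0], [0, 0, 0, 0], [0, 0, 0, 0]],
  ],
)

```text
t: 23.7
tcp_pos: [0.6917, 0.2871, 0.1588]
tool_rot: [-0.06, 0.998, -0.001, -0.033]
force: [-1.7, 0.3, -2.3]
finger_gap: 0.403
```

```bash
python3 q.py
```

```text
t 23.70 [0.6917 0.2871 0.1588] z [-0.0655 -0.0068] q [ 0.2419  0.8706  1.1421  0.0097  1.1941 -1.4535] qd [-0.001  0.02  -0.046 -0.003 -0.018  0.002] tau [ -0.3 -58.5 -18.    0.    0.2  -0. ]
```

Emit:
apply_moves(
  increments=[
    [[0, 0, -0.015, 0], [0, 0, -0.015, 0], [0, 0, -0.015, 0], [0, 0, 0, 0], [0, 0, 0, 0]],
  ],
)

```text
t: 24.2
tcp_pos: [0.6932, 0.2876, 0.2097]
tool_rot: [-0.061, 0.998, -0.001, -0.033]
force: [0.8, 0.1, -2.4]
finger_gap: 0.403
```

```bash
python3 q.py
```

```text
t 24.20 [0.6932 0.2876 0.2097] z [-0.0656 -0.0068] q [ 0.242   0.8176  1.1081  0.0095  1.2812 -1.4531] qd [ 0.    -0.031 -0.019  0.001  0.004  0.002] tau [ -0.  -58.5 -19.2   0.    0.2  -0. ]
```

Emit:
apply_moves(
  increments=[
    [[0, 0, -0.012, 0], [0, 0, -0.02, 0], [0, 0, -0.025, 0], [0, 0, -0.025, 0], [0, 0, -0.015, 0]],
  ],
)

```text
t: 24.7
tcp_pos: [0.6974, 0.2877, 0.3077]
tool_rot: [-0.061, 0.997, -0.002, -0.038]
force: [0.6, -1.4, -1.0]
finger_gap: 0.4
```

```bash
python3 q.py
```

```text
t 24.70 [0.6974 0.2877 0.3077] z [-0.0752 -0.0092] q [ 0.2408  0.7381  1.0007  0.0091  1.4781 -1.4525] qd [-0.003 -0.098 -0.189 -0.001  0.318  0.   ] tau [  0.  -55.5 -19.9   0.    0.2  -0. ]
```

Emit:
apply_moves(
  increments=[
    [[0, 0, 0, 0], [0, 0, 0, 0], [0, 0, 0.04, 0], [0, 0, 0.04, 0], [0, 0, 0.04, 0]],
  ],
)

```text
t: 25.2
tcp_pos: [0.6939, 0.2879, 0.1957]
tool_rot: [-0.061, 0.998, -0.0, -0.027]
force: [0.4, -0.5, 0.2]
finger_gap: 0.405
```

```bash
python3 q.py
```

```text
t 25.20 [0.6939 0.2879 0.1957] z [-0.0535 -0.0038] q [ 0.2423  0.8293  1.1233  0.0096  1.2419 -1.4533] qd [ 0.003  0.401  0.387  0.001 -0.757 -0.002] tau [  0.3 -59.8 -18.3   0.    0.9   0. ]
```

Emit:
apply_moves(
  increments=[
    [[0, 0, 0, 0], [0, 0, 0, 0], [0, 0, 0, 0]],
  ],
)

```text
t: 25.5
tcp_pos: [0.689, 0.2867, 0.1869]
tool_rot: [-0.061, 0.997, -0.002, -0.036]
force: [0.1, -0.2, -0.8]
finger_gap: 0.403
```

```bash
python3 q.py
```

```text
t 25.50 [0.689  0.2867 0.1869] z [-0.0722 -0.0085] q [ 0.2423  0.838   1.1313  0.0096  1.2445 -1.4532] qd [ 0.    -0.015 -0.033  0.     0.     0.001] tau [ -0.1 -57.2 -17.9   0.    0.3  -0. ]
```

```bash
cat > hold.py <<'E'
import sys
from station import manip
for i in range(int(sys.argv[1])): manip.snapshot("top")
exec(open("q.py").read())
E
echo
```

```text
(no output)
```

Emit:
apply_moves(
  increments=[
    [[0, 0, -0.04, 0]],
  ],
)

```text
t: 25.6
tcp_pos: [0.689, 0.2863, 0.2219]
tool_rot: [-0.061, 0.997, -0.003, -0.042]
force: [0.3, -1.3, -1.9]
finger_gap: 0.402
```

```bash
python3 q.py; python3 hold.py 4
```

```text
t 25.60 [0.689  0.2863 0.2219] z [-0.084  -0.0114] q [ 0.2418  0.8051  1.1005  0.0093  1.3204 -1.453 ] qd [-0.004 -0.442 -0.448 -0.002  0.775  0.004] tau [  0.  -57.8 -19.1   0.1  -0.5  -0. ]
t 25.80 [0.6936 0.2875 0.231 ] z [-0.0646 -0.0066] q [ 0.2418  0.7963  1.0923  0.0094  1.3174 -1.453 ] qd [-0.001  0.036  0.057 -0.001  0.004  0.   ] tau [ -0.  -58.2 -19.8   0.1   0.2  -0. ]
```

Emit:
apply_moves(
  increments=[
    [[0, 0, -0.04, 0]],
  ],
)

```text
t: 25.9
tcp_pos: [0.6923, 0.2867, 0.2641]
tool_rot: [-0.061, 0.997, -0.003, -0.04]
force: [-0.2, 0.3, -2.2]
finger_gap: 0.404
```

```bash
python3 hold.py 4
```

```text
t 26.10 [0.6967 0.2879 0.2727] z [-0.0613 -0.0058] q [ 0.2413  0.7609  1.0492  0.0092  1.3925 -1.4527] qd [ 0.001  0.035  0.052 -0.     0.004  0.   ] tau [ -0.  -58.5 -21.1   0.1   0.2  -0. ]
```

Emit:
apply_moves(
  increments=[
    [[0, 0, 0.04, 0], [0, 0, 0.04, 0], [0, 0, 0, 0]],
  ],
)

```text
t: 26.4
tcp_pos: [0.69, 0.287, 0.189]
tool_rot: [-0.061, 0.998, -0.001, -0.032]
force: [-0.3, -0.1, -1.8]
finger_gap: 0.406
```

```bash
python3 q.py;  python3 hold.py 4
```

```text
t 26.40 [0.69  0.287 0.189] z [-0.0643 -0.0066] q [ 0.2423  0.8345  1.1326  0.0095  1.2386 -1.4533] qd [ 0.001 -0.043 -0.042 -0.001  0.026 -0.   ] tau [ -0.2 -61.3 -20.6   0.1  -0.4   0. ]
t 26.60 [0.6956 0.2884 0.1985] z [-0.0462 -0.002 ] q [ 0.2424  0.8263  1.1214  0.0096  1.2392 -1.4533] qd [-0.001 -0.021 -0.017 -0.001 -0.004  0.001] tau [  0.1 -55.7 -17.4   0.    0.2  -0. ]
```

Emit:
apply_moves(
  increments=[
    [[0, 0, -0.04, 0]],
  ],
)

```text
t: 26.7
tcp_pos: [0.6947, 0.2877, 0.2337]
tool_rot: [-0.061, 0.998, -0.001, -0.029]
force: [-0.2, 0.6, -1.7]
finger_gap: 0.406
```

```bash
python3 hold.py 5
```

```text
t 26.95 [0.698  0.2886 0.2406] z [-0.0428 -0.0013] q [ 0.2418  0.786   1.0862  0.0093  1.3113 -1.453 ] qd [0.001 0.03  0.039 0.001 0.001 0.   ] tau [ -0.  -58.6 -20.3   0.    0.1  -0. ]
```

Emit:
apply_moves(
  increments=[
    [[0, 0, -0.04, 0]],
  ],
)

```text
t: 27.05
tcp_pos: [0.6956, 0.2876, 0.2727]
tool_rot: [-0.061, 0.998, -0.001, -0.03]
force: [-0.3, -0.5, -3.4]
finger_gap: 0.402
```

```bash
python3 hold.py 4
```

```text
t 27.25 [0.6999 0.2887 0.2815] z [-0.0409 -0.0008] q [ 0.2414  0.751   1.0448  0.0092  1.3857 -1.4528] qd [-0.     0.032  0.047 -0.002  0.006  0.001] tau [ -0.  -58.3 -21.3   0.1   0.1  -0. ]
```

Emit:
apply_moves(
  increments=[
    [[0, 0, 0.045, 0], [0, 0, 0.045, 0], [0, 0, 0, 0]],
  ],
)

```text
t: 27.55
tcp_pos: [0.6946, 0.2882, 0.1871]
tool_rot: [-0.061, 0.998, 0.001, -0.022]
force: [-2.5, 0.4, -2.4]
finger_gap: 0.408
```

```bash
python3 hold.py 5
```

```text
t 27.80 [0.7011 0.2899 0.1988] z [-0.0222  0.0039] q [ 0.2425  0.826   1.1204  0.0097  1.2158 -1.4533] qd [-0.001 -0.011 -0.002  0.001 -0.001  0.001] tau [  0.  -56.1 -17.7   0.    0.1  -0. ]
```

Emit:
apply_moves(
  increments=[
    [[0, 0, -0.04, 0]],
  ],
)

```text
t: 27.9
tcp_pos: [0.6992, 0.289, 0.2341]
tool_rot: [-0.061, 0.998, 0.002, -0.017]
force: [-0.3, 0.5, -2.5]
finger_gap: 0.406
```

```bash
python3 hold.py 5
```

```text
t 28.15 [0.7024 0.2899 0.241 ] z [-0.019   0.0046] q [ 0.2421  0.7842  1.0885  0.0095  1.2863 -1.4531] qd [0.    0.031 0.037 0.002 0.002 0.002] tau [ -0.  -58.7 -20.4   0.   -0.    0. ]
```

Emit:
apply_moves(
  increments=[
    [[0, 0, -0.04, 0]],
  ],
)

```text
t: 28.25
tcp_pos: [0.6991, 0.2886, 0.273]
tool_rot: [-0.061, 0.998, 0.001, -0.018]
force: [-0.3, 0.5, -2.4]
finger_gap: 0.404
```

```bash
python3 hold.py 4
```

```text
t 28.45 [0.7034 0.2898 0.2819] z [-0.0171  0.0051] q [ 0.2417  0.7477  1.0502  0.0092  1.359  -1.4529] qd [ 0.     0.032  0.045 -0.001  0.006 -0.001] tau [  0.  -58.3 -21.3   0.1   0.    0. ]
```

Emit:
apply_moves(
  increments=[
    [[0, 0, 0.045, 0], [0, 0, 0.045, 0], [0, 0, 0, 0]],
  ],
)

```text
t: 28.75
tcp_pos: [0.7002, 0.2898, 0.1872]
tool_rot: [-0.061, 0.998, 0.003, -0.01]
force: [-1.7, -0.5, -2.8]
finger_gap: 0.405
```

```bash
python3 hold.py 5
```

```text
t 29.00 [0.7066 0.2915 0.1992] z [0.0013 0.0097] q [ 0.2428  0.8261  1.1191  0.0098  1.1929 -1.4534] qd [-0.001 -0.015 -0.005  0.002 -0.003 -0.002] tau [  0.  -56.2 -17.9   0.    0.   -0. ]
```

```bash
python3 pl.py .6311 .2821 .1 7.7 -.0002 -.0008 .0682
```

```text
t 29.00 tcp [0.7066 0.2915 0.1992] z-axis [0.0013 0.0097] F [ 0.8 -0.4 -1.5] gap 0.408
  delta tool mm [76.6 -0.3 30.8] spin -0.72
```

Emit:
apply_moves(
  increments=[
    [[0.01, 0, 0.003, -0.3], [0.015, 0, 0.006, -0.3], [0.015, 0, 0.006, 0], [0.015, 0, 0.006, 0], [0.01, 0, 0.004, 0]],
  ],
)

```text
t: 29.5
tcp_pos: [0.6436, 0.284, 0.1841]
tool_rot: [-0.067, 0.998, 0.007, 0.011]
force: [-0.3, 0.3, -1.9]
finger_gap: 0.403
```

```bash
python3 hold.py 3; python3 pl.py .6311 .2821 .1 7.7 -.0002 -.0008 .0682
```

```text
t 29.65 [0.6446 0.2841 0.1842] z [0.021  0.0147] q [ 0.2541  0.7601  1.3253  0.0104  1.0321 -1.4555] qd [-0.006  0.012 -0.043 -0.002 -0.01   0.001] tau [  0.3 -53.  -15.7   0.1   0.    0. ]
t 29.65 tcp [0.6446 0.2841 0.1842] z-axis [0.021  0.0147] F [-0.3 -0.5 -0.6] gap 0.404
  delta tool mm [15.8 -0.4 15.7] spin -0.04
```

Emit:
apply_moves(
  increments=[
    [[0.0158, -0.0004, 0.012, 0]],
  ],
)

```text
t: 29.75
tcp_pos: [0.6334, 0.2824, 0.1754]
tool_rot: [-0.067, 0.998, 0.008, 0.017]
force: [0.3, -0.6, -1.9]
finger_gap: 0.401
```

```bash
python3 hold.py 4; python3 pl.py .6311 .2821 .065 7.7 -.0002 -.0008 .0682
```

```text
t 29.95 [0.6301 0.282  0.1725] z [0.0226 0.0151] q [ 0.2564  0.7576  1.3735  0.0106  0.9848 -1.4537] qd [-0.001  0.    -0.027 -0.002 -0.006  0.   ] tau [  0.2 -51.9 -14.9   0.1   0.   -0. ]
t 29.95 tcp [0.6301 0.282  0.1725] z-axis [0.0226 0.0151] F [ 0.6  0.5 -1.4] gap 0.405
  delta tool mm [ 1.8 -0.5 39.3] spin -0.04
```

Emit:
apply_moves(
  increments=[
    [[0.0018, -0.0005, 0.034, 0]],
  ],
)

```text
t: 30.05
tcp_pos: [0.6346, 0.2831, 0.1443]
tool_rot: [-0.067, 0.998, 0.008, 0.019]
force: [2.1, 0.3, -0.6]
finger_gap: 0.402
```

```bash
python3 hold.py 4; python3 pl.py .6311 .2821 .04 7.7 -.0002 -.0008 .0682
```

```text
t 30.25 [0.6295 0.2817 0.1384] z [0.022  0.0148] q [ 0.2562  0.8019  1.3898  0.011   0.9249 -1.4545] qd [ 0.001 -0.027 -0.02   0.001 -0.009  0.001] tau [ -0.  -51.8 -14.    0.   -0.   -0. ]
t 30.25 tcp [0.6295 0.2817 0.1384] z-axis [0.022  0.0148] F [-0.  -0.2 -0.4] gap 0.412
  delta tool mm [ 0.9 -0.2 30.2] spin -0.05
```

Emit:
apply_moves(
  increments=[
    [[0.0009, 0, 0.005, 0], [0, 0, 0.005, 0], [0, 0, 0.005, 0], [0, 0, 0.005, 0]],
  ],
)

```text
t: 30.65
tcp_pos: [0.6316, 0.2826, 0.124]
tool_rot: [-0.067, 0.998, 0.007, 0.015]
force: [-7.7, -2.3, 11.1]
finger_gap: 0.403
```

```bash
python3 hold.py 3; python3 pl.py .6311 .2821 .04 7.7 -.0002 -.0008 .0682; python3 look.py w11
```

```text
t 30.80 [0.6314 0.2826 0.1237] z [0.028  0.0164] q [ 0.2568  0.8225  1.3929  0.0112  0.895  -1.4543] qd [ 0.    -0.001  0.001  0.    -0.004 -0.002] tau [ -0.4 -48.4 -15.1   0.1  -1.3  -0. ]
t 30.80 tcp [0.6314 0.2826 0.1237] z-axis [0.028  0.0164] F [-4.8 -1.8  5.4] gap 0.407
  delta tool mm [ 3.1 -0.7 15.5] spin -0.04
t 30.8 [0.6314 0.2826 0.1237] qd 0.004
```

View pics/w11.png

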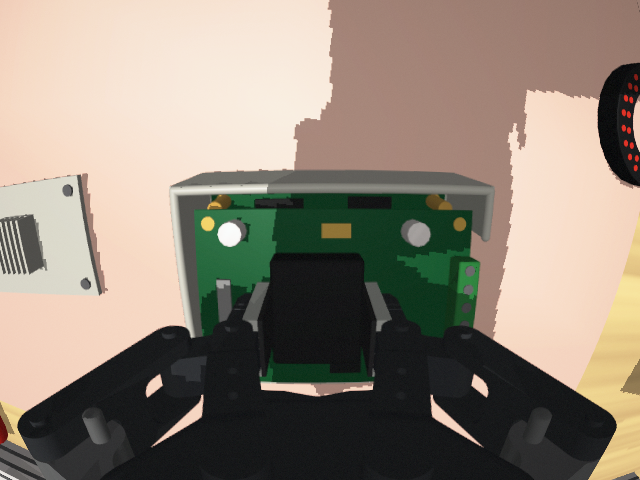

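Emit:
apply_moves(
  increments=[
    [[0.002, 0, -0.04, 0], [0, 0, -0.04, 0], [0, 0, 0, 0]],
  ],
)

```text
t: 31.15
tcp_pos: [0.6267, 0.2809, 0.2046]
tool_rot: [-0.067, 0.998, 0.007, 0.013]
force: [1.6, 1.2, -1.2]
finger_gap: 0.402
```

```bash
python3 hold.py 5; python3 pl.py .6311 .2821 .1 7.7 -.0002 -.0008 .0682
```

```text
t 31.40 [0.6227 0.2797 0.1968] z [0.0105 0.0117] q [ 0.256   0.7213  1.3738  0.0101  1.0333 -1.4533] qd [-0.001  0.01   0.002  0.002 -0.002  0.001] tau [  0.  -52.4 -16.6   0.   -0.1   0. ]
t 31.40 tcp [0.6227 0.2797 0.1968] z-axis [0.0105 0.0117] F [ 0.6  0.3 -1.4] gap 0.404
  delta tool mm [-7.3  1.1 28.7] spin -0.05
```

```bash
python3 look.py w12; python3 crop.py w12 180 195 310 190 2.5 w12d
```

```text
t 31.4 [0.6227 0.2797 0.1968] qd 0.01
```

View pics/w12d.png

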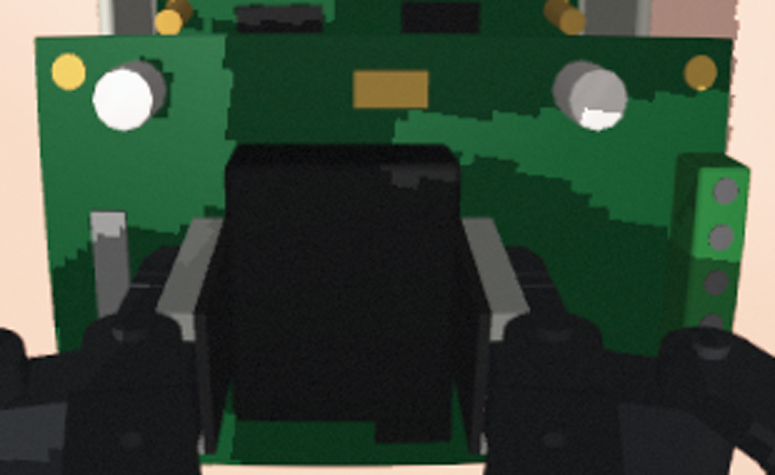

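Run:
```python
from wfit import *
O=cm["mount"][:3,3]
def ray(p):
    a=wrist_world(cm,C(180,195,2.5,[p])[0],.0762,np.zeros(3),[0,0,0,1]); return (a-O)/np.linalg.norm(a-O)
for nm,l,r,c in [("w10",(30,32),(740,34),(340,448)),("w12",(36,38),(732,40),(340,464))]:
    a,b=ray(l),ray(r)
    # equal tool x,z for both ends: scale each so that x equal -> use common z
    f=lambda z:np.linalg.norm((a*z/a[2])-(b*z/b[2]))
    k=.120/f(1.0); P,Q=O+a*k/a[2],O+b*k/b[2]
    m=(P+Q)/2; d=ray(c)
    # far edge: point on ray with distance 80mm from near-edge mid in xz
    A=d[0]**2+d[2]**2; w=(O-m); B=2*(d[0]*w[0]+d[2]*w[2]); Cc=w[0]**2+w[2]**2-.08**2
    D=B*B-4*A*Cc; 
    print(nm,P.round(4),Q.round(4),"disc",D)
    if D>0:
        for s in (-1,1): print("   far",(O+d*(-B+s*np.sqrt(D))/2/A).round(4))
```

```text
w10 [ 0.0395 -0.0528  0.0766] [0.0395 0.0672 0.0766] disc 0.008684819124400042
   far [ 0.0138 -0.0011  0.0009]
   far [-0.0405 -0.0012  0.0767]
w12 [ 0.038  -0.0529  0.0797] [0.0379 0.0671 0.0797] disc 0.0071750442758765215
   far [ 0.0087 -0.0011  0.0052]
   far [-0.0418 -0.0012  0.0733]
```

```bash
python3 pl.py .6300 .2900 .075 7.7 -.0019 .0071 .0761
```

```text
t 31.45 tcp [0.6227 0.2797 0.1966] z-axis [0.0103 0.0116] F [ 0.4  0.  -1.9] gap 0.406
  delta tool mm [-5.3  0.9 45.7] spin -0.06
```

Emit:
apply_moves(
  increments=[
    [[-0.0053, 0.0009, 0.04, 0]],
  ],
  newtons=60,
)

```text
t: 31.55
tcp_pos: [0.6315, 0.2828, 0.161]
tool_rot: [-0.067, 0.998, 0.007, 0.011]
force: [1.7, -0.0, -1.5]
finger_gap: 0.397
```

```bash
python3 hold.py 5;  python3 pl.py .6300 .2900 .06 7.7 -.0019 .0071 .0761
```

```text
t 31.80 [0.628  0.2817 0.1563] z [0.009  0.0113] q [ 0.2568  0.7799  1.3779  0.0105  0.9723 -1.4531] qd [ 0.    -0.034 -0.021 -0.001 -0.008  0.001] tau [ -0.  -50.9 -14.4   0.    0.   -0. ]
t 31.80 tcp [0.628  0.2817 0.1563] z-axis [0.009  0.0113] F [ 0.3  1.  -1.4] gap 0.400
  delta tool mm [-0.1 -0.1 20.3] spin -0.06
```

Well aligned. Lower in small steps, each with a hold.

Emit:
apply_moves(
  increments=[
    [[0, 0, 0.012, 0]],
  ],
)

```text
t: 31.9
tcp_pos: [0.6302, 0.2824, 0.1472]
tool_rot: [-0.067, 0.998, 0.006, 0.008]
force: [-0.1, -0.0, -1.7]
finger_gap: 0.406
```

```bash
python3 hold.py 3;  python3 pl.py .6300 .2900 .04 7.7 -.0019 .0071 .0761
```

```text
t 32.05 [0.6278 0.2818 0.1443] z [0.0083 0.0111] q [ 0.257   0.7955  1.3831  0.0106  0.9521 -1.4533] qd [ 0.001 -0.009 -0.009  0.     0.002  0.001] tau [ -0.1 -52.7 -14.9   0.   -0.1   0. ]
t 32.05 tcp [0.6278 0.2818 0.1443] z-axis [0.0083 0.0111] F [ 0.  -0.  -1.6] gap 0.400
  delta tool mm [-0.4 -0.3 28.3] spin -0.05
```

Emit:
apply_moves(
  increments=[
    [[0, 0, 0.008, 0]],
  ],
)

```text
t: 32.15
tcp_pos: [0.6289, 0.2822, 0.1379]
tool_rot: [-0.067, 0.998, 0.006, 0.006]
force: [0.5, 0.2, -1.3]
finger_gap: 0.404
```

```bash
python3 hold.py 3;  python3 pl.py .6300 .2900 .04 7.7 -.0019 .0071 .0761; python3 look.py w13
```

```text
t 32.30 [0.6275 0.2818 0.1359] z [0.0073 0.0109] q [ 0.2571  0.8067  1.3864  0.0107  0.9387 -1.4534] qd [ 0.    -0.004 -0.007 -0.     0.001  0.   ] tau [ -0.  -53.  -14.6   0.   -0.1   0. ]
t 32.30 tcp [0.6275 0.2818 0.1359] z-axis [0.0073 0.0109] F [ 0.1 -1.  -1.5] gap 0.399
  delta tool mm [-0.9 -0.2 19.9] spin -0.05
t 32.3 [0.6275 0.2818 0.1359] qd 0.007
```

View pics/w13.png

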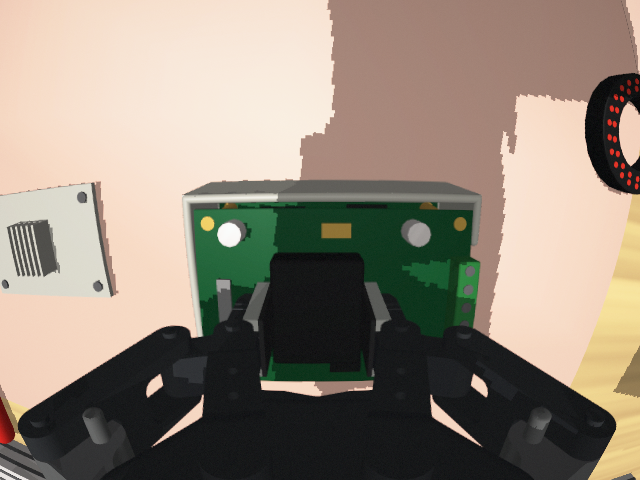

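Emit:
apply_moves(
  increments=[
    [[-0.0009, 0, 0.007, 0]],
  ],
)

```text
t: 32.45
tcp_pos: [0.6295, 0.2823, 0.1302]
tool_rot: [-0.067, 0.998, 0.006, 0.006]
force: [0.7, 0.1, -1.3]
finger_gap: 0.404
```

```bash
python3 hold.py 3;  python3 pl.py .6300 .2900 .032 7.7 -.0019 .0071 .0761
```

```text
t 32.60 [0.6283 0.2819 0.1285] z [0.0068 0.0107] q [ 0.257   0.8177  1.3861  0.0108  0.9285 -1.4535] qd [-0.    -0.007 -0.006 -0.     0.     0.001] tau [ -0.  -53.2 -14.4   0.   -0.1  -0. ]
t 32.60 tcp [0.6283 0.2819 0.1285] z-axis [0.0068 0.0107] F [ 0.3 -0.  -2.1] gap 0.402
  delta tool mm [-0.  -0.3 20.5] spin -0.06
```

Emit:
apply_moves(
  increments=[
    [[0, 0, 0.006, 0]],
  ],
)

```text
t: 32.7
tcp_pos: [0.6291, 0.2822, 0.1232]
tool_rot: [-0.067, 0.998, 0.005, 0.005]
force: [0.1, -0.3, -0.8]
finger_gap: 0.401
```

```bash
python3 hold.py 3;  python3 pl.py .6300 .2900 .032 7.7 -.0019 .0071 .0761; python3 look.py w14
```

```text
t 32.85 [0.6279 0.2819 0.1218] z [0.0053 0.0103] q [ 0.2571  0.8268  1.3884  0.0109  0.9186 -1.4536] qd [-0.001 -0.007 -0.008 -0.001  0.001  0.   ] tau [ -0.  -53.3 -14.1   0.   -0.1   0. ]
t 32.85 tcp [0.6279 0.2819 0.1218] z-axis [0.0053 0.0103] F [ 0.1 -0.4 -1.4] gap 0.399
  delta tool mm [-0.6 -0.2 13.8] spin -0.06
t 32.85 [0.6279 0.2819 0.1218] qd 0.008
```

View pics/w14.png

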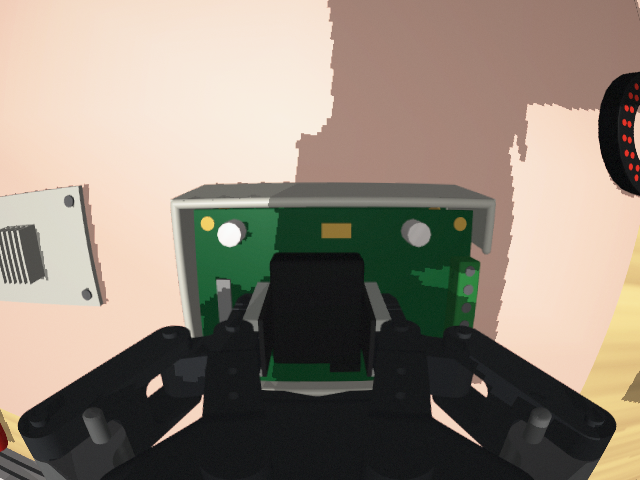

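Emit:
apply_moves(
  increments=[
    [[-0.0005, 0, 0.006, 0]],
  ],
)

```text
t: 33.0
tcp_pos: [0.6294, 0.2823, 0.1169]
tool_rot: [-0.067, 0.998, 0.005, 0.004]
force: [-1.1, -0.0, -1.0]
finger_gap: 0.404
```

```bash
python3 hold.py 3;  python3 pl.py .6300 .2900 .032 7.7 -.0019 .0071 .0761
```

```text
t 33.15 [0.6283 0.282  0.1155] z [0.0047 0.0102] q [ 0.2571  0.836   1.3887  0.011   0.9097 -1.4537] qd [-0.    -0.007 -0.003  0.     0.001  0.001] tau [ -0.  -53.4 -14.    0.   -0.1   0. ]
t 33.15 tcp [0.6283 0.282  0.1155] z-axis [0.0047 0.0102] F [ 0.  -0.2 -2.4] gap 0.403
  delta tool mm [-0.3 -0.1  7.5] spin -0.06
```

Emit:
apply_moves(
  increments=[
    [[0, 0, 0.004, 0]],
  ],
)

```text
t: 33.25
tcp_pos: [0.6289, 0.2821, 0.1119]
tool_rot: [-0.067, 0.998, 0.005, 0.003]
force: [0.8, 0.1, -1.9]
finger_gap: 0.399
```

```bash
python3 hold.py 3;  python3 pl.py .6300 .2900 .032 7.7 -.0019 .0071 .0761
```

```text
t 33.40 [0.6283 0.282  0.1113] z [0.0045 0.0101] q [ 0.2571  0.8419  1.3897  0.011   0.9031 -1.4538] qd [-0.    -0.002 -0.002 -0.     0.002  0.   ] tau [ -0.  -53.3 -13.7   0.   -0.    0. ]
t 33.40 tcp [0.6283 0.282  0.1113] z-axis [0.0045 0.0101] F [-0.6  0.8 -0.7] gap 0.402
  delta tool mm [-0.4 -0.1  3.3] spin -0.06
```

Contact is expected about now. I'll press gently to level the board, watching the force.

Emit:
apply_moves(
  increments=[
    [[0, 0, 0.0015, 0], [0, 0, 0.0015, 0]],
  ],
  newtons=30,
)

```text
t: 33.6
tcp_pos: [0.6287, 0.2821, 0.1102]
tool_rot: [-0.067, 0.998, 0.005, 0.003]
force: [-1.9, -1.5, 8.2]
finger_gap: 0.402
```

```bash
python3 pl.py .6300 .2900 .032 7.7 -.0019 .0071 .0761;python3 hold.py 2;  python3 s.py
```

```text
t 33.60 tcp [0.6287 0.2821 0.1102] z-axis [0.005  0.0101] F [-1.9 -1.5  8.2] gap 0.402
  delta tool mm [ 0.  -0.1  2.2] spin -0.05
t 33.70 [0.6286 0.2821 0.1104] z [0.005  0.0101] q [ 0.2572  0.8433  1.3893  0.0108  0.9016 -1.4537] qd [-0.    -0.002  0.002  0.001 -0.003 -0.001] tau [ -0.1 -48.9 -13.3   0.1  -0.8  -0. ]
t 33.70 [0.6286 0.2821 0.1104] z-axis [0.005  0.0101] yaw 7.65 F [-1.7 -1.4  6.6] gap 0.401
```

Emit:
apply_moves(
  increments=[
    [[0, 0, 0.002, 0], [0, 0, 0.002, 0]],
  ],
  newtons=20,
)

```text
t: 33.9
tcp_pos: [0.6287, 0.2821, 0.1102]
tool_rot: [-0.067, 0.998, 0.005, 0.003]
force: [-2.1, -1.3, 8.8]
finger_gap: 0.403
```

```bash
python3 pl.py .6300 .2900 .032 7.7 -.0019 .0071 .0761;python3 hold.py 2;  python3 s.py
```

```text
t 33.90 tcp [0.6287 0.2821 0.1102] z-axis [0.0051 0.0099] F [-2.1 -1.3  8.8] gap 0.403
  delta tool mm [ 0.  -0.2  2.2] spin -0.04
t 34.00 [0.6287 0.2821 0.1102] z [0.0051 0.0099] q [ 0.2573  0.8436  1.3891  0.0105  0.9014 -1.4537] qd [ 0.    -0.001  0.001  0.001 -0.001 -0.   ] tau [ -0.  -47.7 -13.2   0.1  -1.1  -0. ]
t 34.00 [0.6287 0.2821 0.1102] z-axis [0.0051 0.0099] yaw 7.66 F [-2.2 -1.   8.4] gap 0.398
```

Emit:
apply_moves(
  increments=[
    [[0, 0, 0.005, 0], [0, 0, 0.005, 0]],
  ],
)

```text
t: 34.2
tcp_pos: [0.6307, 0.2824, 0.1071]
tool_rot: [-0.067, 0.998, 0.005, 0.005]
force: [-7.7, -4.0, 25.9]
finger_gap: 0.401
```

```bash
python3 pl.py .6300 .2900 .032 7.7 -.0019 .0071 .0761;python3 hold.py 2;  python3 s.py; python3 look.py w15;python3 crop.py w15 180 195 310 190 2.5 w15d
```

```text
t 34.20 tcp [0.6307 0.2824 0.1071] z-axis [0.0102 0.0106] F [-7.7 -4.  25.9] gap 0.401
  delta tool mm [ 2.4 -0.1 -0.9] spin -0.07
t 34.30 [0.6307 0.2824 0.1073] z [0.0102 0.0108] q [ 0.2571  0.8485  1.3876  0.01    0.8928 -1.4527] qd [-0.    -0.     0.002 -0.002 -0.003  0.002] tau [  0.5 -43.6 -12.3   0.1  -1.4  -0.2]
t 34.30 [0.6307 0.2824 0.1073] z-axis [0.0102 0.0108] yaw 7.61 F [-2.3 -1.8 15.5] gap 0.401
t 34.3 [0.6307 0.2824 0.1073] qd 0.003
```

View pics/w15d.png

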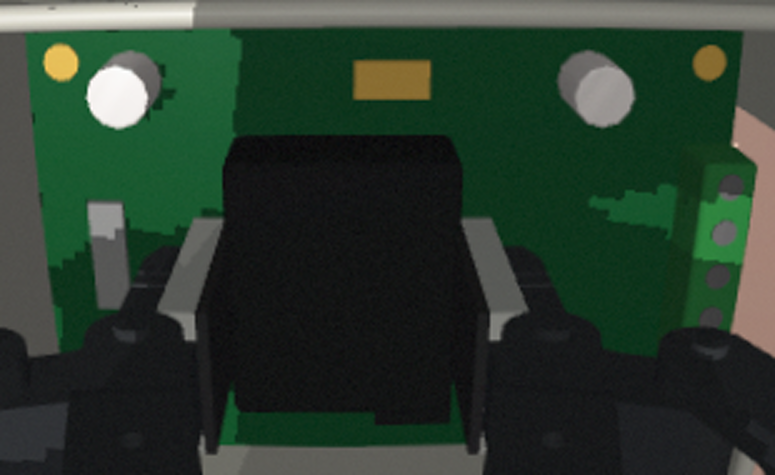

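Emit:
apply_moves(
  increments=[
    [[0, 0, 0, 0], [0, 0, 0, 0], [0, 0, 0, 0]],
  ],
  fingers=0.6,
)

```text
t: 34.65
tcp_pos: [0.6318, 0.2826, 0.1098]
tool_rot: [-0.066, 0.998, 0.006, 0.008]
force: [0.2, 1.4, -0.2]
finger_gap: 0.599
```

Emit:
apply_moves(
  increments=[
    [[0, 0, -0.01, 0], [0, 0, -0.015, 0], [0, 0, -0.02, 0], [0, 0, -0.02, 0], [0, 0, -0.02, 0]],
  ],
)

```text
t: 35.15
tcp_pos: [0.6287, 0.2811, 0.1959]
tool_rot: [-0.066, 0.998, 0.005, 0.004]
force: [-0.4, 0.3, 0.1]
finger_gap: 0.602
```

Emit:
apply_moves(
  increments=[
    [[0.015, 0, -0.02, 0], [0.02, 0, -0.01, 0], [0.01, 0, 0, 0]],
  ],
)

```text
t: 35.45
tcp_pos: [0.5864, 0.2753, 0.2335]
tool_rot: [-0.066, 0.998, 0.006, 0.01]
force: [0.1, 0.1, -0.3]
finger_gap: 0.6
```

```bash
python3 hold.py 4;  python3 s.py; python3 look.py w16;python3 crop.py w16 220 185 220 160 3.6 w16c
```

```text
t 35.65 [0.5871 0.2752 0.2306] z [0.0161 0.0123] q [ 0.2636  0.6369  1.4491  0.0089  1.0368 -1.4436] qd [-0.003  0.021 -0.012 -0.001 -0.002  0.001] tau [  0.2 -47.9 -15.8   0.   -0.    0. ]
t 35.65 [0.5871 0.2752 0.2306] z-axis [0.0161 0.0123] yaw 7.56 F [-0.2 -0.4 -0.2] gap 0.600
t 35.65 [0.5871 0.2752 0.2306] qd 0.021
```

View pics/w16c.png

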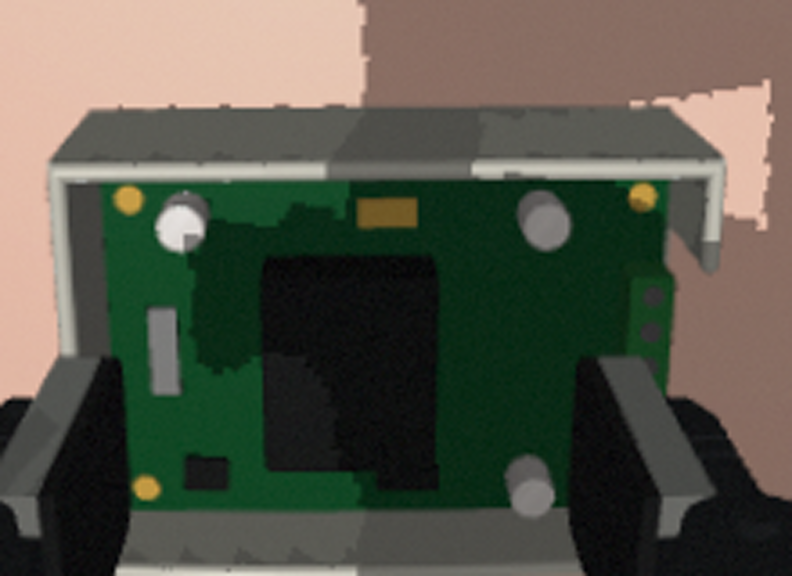

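Run:
```python
from wfit import *
s=np.load("pics/w9.npz"); P=np.array([wrist_world(cm,u,.002,s["tcp"],s["q"])[:2] for u in C(220,130,3.4,[(95,184),(598,190),(104,484)])])
y=np.radians(12.5); c=np.array([.4629,-.0144]); Rm=np.array([[np.cos(y),-np.sin(y)],[np.sin(y),np.cos(y)]])
L=(P-c)@Rm; print(L.round(4))
s=np.load("pics/w16.npz"); 
for z in (.032,):
    Q=np.array([wrist_world(cm,u,z,s["tcp"],s["q"])[:2] for u in C(220,185,3.6,[(129,200),(642,197),(147,488)])])
    f=lambda p:(L@np.array([[np.cos(p[2]),np.sin(p[2])],[-np.sin(p[2]),np.cos(p[2])]])+p[:2]-Q).ravel()
    r=least_squares(f,[.63,.29,.13]); print(r.x[:2].round(4),np.degrees(r.x[2]),(r.fun*1e3).round(2))
d=s["d"]; d=d.reshape(480,640)
M=cm["mount"];K=cm["mtx"];Rw=Rn.from_quat(s["q"]).as_matrix()
def w3(u,v):
    x=(u-K[0,2])/K[0,0];yy=(v-K[1,2])/K[1,1];th=np.hypot(x,yy)
    ray=np.array([np.tan(th)*x/th,np.tan(th)*yy/th,1])*d[int(v),int(u)]
    return Rw@(M[:3,:3]@ray+M[:3,3])+s["tcp"]
for p in [(129,200),(642,197),(147,488),(600,210),(400,500),(400,195),(350,400)]:
    print(p,w3(*C(220,185,3.6,[p])[0]).round(4))
```

```text
[[-0.0338 -0.0541]
 [-0.0335  0.0541]
 [ 0.0339 -0.0544]]
[0.6296 0.2904] 7.987220566208469 [ 0.14  0.03 -0.   -0.01 -0.14 -0.02]
(129, 200) [0.6033 0.2322 0.0325]
(642, 197) [0.5887 0.3391 0.0329]
(147, 488) [0.671  0.2413 0.0319]
(600, 210) [0.5927 0.3306 0.0328]
(400, 500) [0.6657 0.2985 0.033 ]
(400, 195) [0.5945 0.2881 0.0342]
(350, 400) [0.6348 0.2828 0.0497]
```

```bash
python3 p.py .64 -.085 .215 -14.3
```

```text
t 35.70 tcp [0.5873 0.2751 0.2302] yaw 7.56 tilt 0.0199 F [ 0.5 -0.7  0.5] gap 0.600 q6 -1.44
 delta tool mm [  -4.7 -364.1   11.6]  spin(tool z) deg 21.86
```

Emit:
apply_moves(
  increments=[
    [[0, -0.015, 0, 0], [0, -0.03, 0, 0], [0, -0.04, 0.003, 0], [0, -0.04, 0.003, 0], [0, -0.04, 0.003, 0]],
  ],
  fingers=1,
)

```text
t: 36.2
tcp_pos: [0.6122, 0.1084, 0.2156]
tool_rot: [-0.07, 0.997, 0.005, 0.008]
force: [0.2, 0.5, 0.2]
finger_gap: 0.999
```

Emit:
apply_moves(
  increments=[
    [[0, -0.04, 0, 0], [0, -0.04, 0, 0], [0, -0.04, 0, 0], [0, -0.03, 0, 0], [0, -0.015, 0, 4]],
  ],
)

```text
t: 36.7
tcp_pos: [0.6364, -0.0726, 0.2088]
tool_rot: [-0.031, 0.999, 0.004, 0.005]
force: [-0.2, -0.6, -0.3]
finger_gap: 1.002
```

Emit:
apply_moves(
  increments=[
    [[0, 0, 0, 7], [0, 0, 0, 7], [0, 0, 0, 3.5]],
  ],
)

```text
t: 37.0
tcp_pos: [0.6367, -0.0822, 0.2057]
tool_rot: [0.132, 0.991, 0.004, 0.004]
force: [-0.1, -0.9, -0.5]
finger_gap: 0.999
```

```bash
python3 hold.py 4;python3 p.py .64 -.085 .215 -14.3;  python3 look.py w17
```

```text
t 37.20 [ 0.6367 -0.0808  0.2061] z [0.0082 0.0082] q [-0.3038  0.6635  1.4768  0.0123  0.9959 -1.6223] qd [ 0.011 -0.007  0.     0.003  0.001  0.005] tau [ -0.2 -47.2 -15.    0.   -0.    0. ]
t 37.20 tcp [ 0.6367 -0.0808  0.2061] yaw -14.83 tilt 0.0116 F [ 0.4 -0.7  0.4] gap 1.004 q6 -1.62
 delta tool mm [-4.3 -3.1 -8.9]  spin(tool z) deg -0.53
t 37.2 [ 0.6367 -0.0808  0.2061] qd 0.011
```

View pics/w17.png

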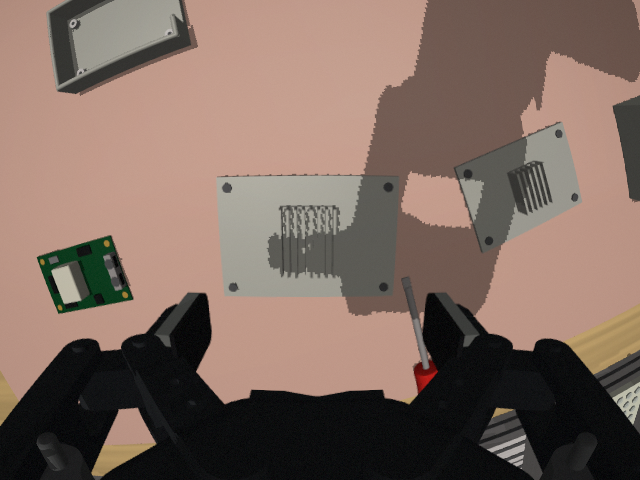

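```bash
python3 crop.py w17 205 165 210 145 3.7 w17c
```

```text
(no output)
```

View pics/w17c.png

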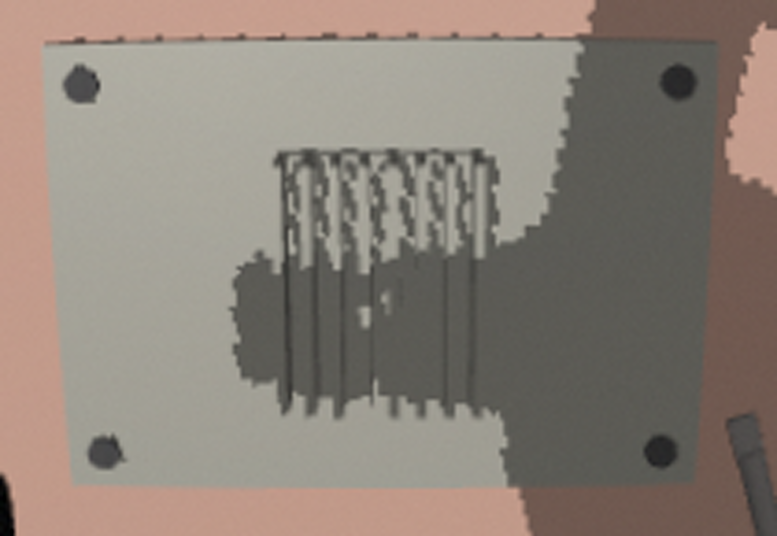

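Run:
```python
from wfit import *
p=wf("w17",C(205,165,3.7,[(693,486),(73,486),(44,43),(717,41)]),94,134,.009)
s=np.load("pics/w17.npz"); S=np.array([wrist_world(cm,u,.009,s["tcp"],s["q"]) for u in C(205,165,3.7,[(661,452),(105,452),(82,84),(679,82)])]);print(S.mean(0))
print("driver tip",wrist_world(cm,C(205,165,3.7,[(742,430)])[0],.004,s["tcp"],s["q"]))
place(p[0],p[1],.017,p[2],[0,0,.0675])
```

```text
w17 [ 0.6419 -0.0878] yaw -14.88 rms mm 0.38 grip-8: [ 0.6399 -0.0956]
[ 0.64209927 -0.0878143   0.009     ]
driver tip [ 0.69746947 -0.02181117  0.004     ]
t 37.25 tcp [ 0.6367 -0.0805  0.2063] z-axis [0.0085 0.0082] F [ 0.2 -0.4  0.4] gap 0.999
  delta tool mm [ -5.8  -7.6 121.8] spin 0.06
```

Emit:
apply_moves(
  increments=[
    [[-0.003, -0.004, 0.015, 0], [-0.003, -0.004, 0.02, 0], [0, 0, 0.02, 0], [0, 0, 0.02, 0], [0, 0, 0.012, 0]],
  ],
  fingers=0.68,
)

```text
t: 37.75
tcp_pos: [0.6432, -0.0905, 0.1151]
tool_rot: [0.126, 0.992, 0.004, 0.006]
force: [0.7, 0.7, -0.7]
finger_gap: 0.681
```

```bash
python3 hold.py 3;python3 pl.py .642 -.0878 .017 -14.88 0 0 .0675
```

```text
t 37.90 [ 0.6434 -0.0904  0.1163] z [0.0137 0.0059] q [-0.3146  0.7957  1.5008  0.0133  0.834  -1.6409] qd [ 0.001 -0.034 -0.023  0.     0.003  0.001] tau [ -0.1 -48.6 -11.8   0.   -0.   -0. ]
t 37.90 tcp [ 0.6434 -0.0904  0.1163] z-axis [0.0137 0.0059] F [0.2 0.5 0.4] gap 0.679
  delta tool mm [ 3.2  1.2 31.8] spin 0.36
```

Emit:
apply_moves(
  increments=[
    [[0.0032, 0.0012, 0.02, 0.4]],
  ],
)

```text
t: 38.0
tcp_pos: [0.6439, -0.0893, 0.0993]
tool_rot: [0.13, 0.991, 0.003, 0.011]
force: [0.6, -0.2, 0.3]
finger_gap: 0.679
```

```bash
python3 hold.py 3;python3 pl.py .642 -.0878 .017 -14.88 0 0 .0675
```

```text
t 38.15 [ 0.6405 -0.088   0.0962] z [0.0122 0.0064] q [-0.3126  0.823   1.5138  0.0138  0.7952 -1.633 ] qd [-0.    -0.022 -0.022  0.001 -0.003  0.   ] tau [ -0.1 -49.1 -11.2   0.   -0.1   0. ]
t 38.15 tcp [ 0.6405 -0.088   0.0962] z-axis [0.0122 0.0064] F [-0.  -0.   0.1] gap 0.682
  delta tool mm [-0.6 -0.1 11.7] spin -0.01
```

Emit:
apply_moves(
  increments=[
    [[-0.0006, 0, 0.0112, 0]],
  ],
)

```text
t: 38.25
tcp_pos: [0.6429, -0.0886, 0.0872]
tool_rot: [0.129, 0.992, 0.003, 0.008]
force: [0.6, 0.1, 0.5]
finger_gap: 0.676
```

```bash
python3 hold.py 3;python3 pl.py .642 -.0878 .017 -14.88 0 0 .0675
```

```text
t 38.40 [ 0.6412 -0.0881  0.085 ] z [0.012  0.0064] q [-0.3124  0.8408  1.5135  0.014   0.7779 -1.6333] qd [ 0.    -0.007 -0.003 -0.001  0.002  0.002] tau [ -0.  -49.9 -11.1   0.   -0.1  -0. ]
t 38.40 tcp [ 0.6412 -0.0881  0.085 ] z-axis [0.012  0.0064] F [0.  0.3 0.9] gap 0.679
  delta tool mm [-0.  -0.1  0.5] spin -0.01
```

Emit:
apply_moves(
  increments=[
    [[0, 0, 0, 0], [0, 0, 0, 0], [0, 0, 0, 0], [0, 0, 0, 0]],
  ],
  fingers=0,
  newtons=90,
)

```text
t: 38.8
tcp_pos: [0.6419, -0.0885, 0.0867]
tool_rot: [0.129, 0.992, 0.004, 0.007]
force: [-0.7, -0.9, -1.8]
finger_gap: 0.436
```

```bash
python3 pl.py .642 -.0878 .017 -14.88 0 0 .0675; python3 look.py w18;python3 crop.py w18 150 170 350 200 2.2 w18d
```

```text
t 38.80 tcp [ 0.6419 -0.0885  0.0867] z-axis [0.0142 0.0056] F [-0.7 -0.9 -1.8] gap 0.436
  delta tool mm [1.  0.  2.2] spin 0.01
t 38.8 [ 0.6419 -0.0885  0.0867] qd 0.005
```

View pics/w18d.png

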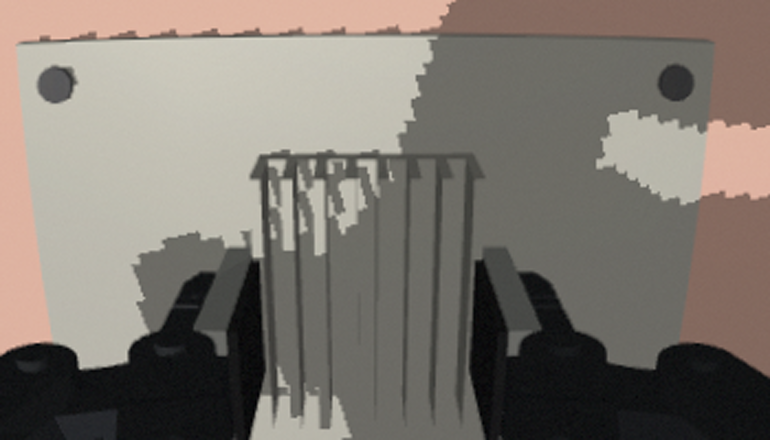

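```bash
cat >> wfit.py <<'E'
def edge(l,r,ln):
    """full-image pixel pair of an edge of length ln (perp. to tool x): tool-frame end points"""
    O=cm["mount"][:3,3]
    def ray(p):
        a=wrist_world(cm,p,.07,np.zeros(3),[0,0,0,1]); return (a-O)/np.linalg.norm(a-O)
    a,b=ray(l),ray(r); k=ln/np.linalg.norm(a/a[2]-b/b[2]); return (O+a*k/a[2]).round(4),(O+b*k/b[2]).round(4)
E
python3 - <<'E'
from wfit import *
print(edge(*C(150,170,2.2,[(18,42),(714,40)]),.134))
print(edge(*C(150,170,2.2,[(56,84),(676,82)]),.120))
for z in (.076,.0777): print([wrist_world(cm,u,z,np.zeros(3),[0,0,0,1]).round(4) for u in C(150,170,2.2,[(18,42),(714,40)])])
E
```

```text
(array([ 0.0475, -0.0679,  0.0771]), array([0.0479, 0.0661, 0.0771]))
(array([ 0.0389, -0.0609,  0.0783]), array([0.0393, 0.0591, 0.0783]))
[array([ 0.0477, -0.0674,  0.076 ]), array([0.048 , 0.0656, 0.076 ])]
[array([ 0.0475, -0.0682,  0.0777]), array([0.0479, 0.0664, 0.0777])]
```

Emit:
apply_moves(
  increments=[
    [[0, 0, -0.012, 0], [0, 0, -0.02, 0], [0, 0, -0.02, 0], [0, 0, -0.02, 0], [0, 0, -0.015, 0]],
  ],
)

```text
t: 39.35
tcp_pos: [0.6387, -0.0884, 0.1754]
tool_rot: [0.13, 0.992, 0.004, 0.003]
force: [-0.2, -0.6, -1.8]
finger_gap: 0.441
```

```bash
python3 hold.py 3;python3 pl.py .63 .29 .11 7.7 .0007 -.0009 .0687
```

```text
t 39.50 [ 0.6391 -0.0885  0.1751] z [0.0086 0.0074] q [-0.3139  0.7085  1.4862  0.012   0.941  -1.6321] qd [ 0.001  0.037  0.028 -0.001 -0.003 -0.   ] tau [  0.1 -50.1 -14.8   0.   -0.    0. ]
t 39.50 tcp [ 0.6391 -0.0885  0.1751] z-axis [0.0086 0.0074] F [-0.5  0.6 -2.1] gap 0.440
  delta tool mm [106.1 364.   -0.8] spin -22.58
```

Emit:
apply_moves(
  increments=[
    [[0, 0.01, 0, -4], [0, 0.015, 0, -6.5], [0, 0.02, 0, -7], [0.01, 0.03, 0, -4], [0.008, 0.038, 0, 0]],
  ],
)

```text
t: 40.0
tcp_pos: [0.621, 0.0198, 0.1713]
tool_rot: [-0.061, 0.998, 0.003, 0.003]
force: [0.1, 0.2, -1.4]
finger_gap: 0.439
```

```bash
python3 pl.py .63 .29 .11 7.7 .0007 -.0009 .0687
```

```text
t 40.00 tcp [0.621  0.0198 0.1713] z-axis [0.0048 0.007 ] F [ 0.1  0.2 -1.4] gap 0.439
  delta tool mm [-42.4 267.6  -5.4] spin -0.65
```

Emit:
apply_moves(
  increments=[
    [[-0.006, 0.04, -0.001, -0.3], [-0.006, 0.04, -0.001, -0.3], [-0.006, 0.04, -0.001, 0], [-0.006, 0.04, -0.001, 0], [-0.006, 0.035, -0.001, 0]],
  ],
)

```text
t: 40.5
tcp_pos: [0.619, 0.2233, 0.1709]
tool_rot: [-0.065, 0.998, 0.004, -0.005]
force: [0.9, -0.0, -1.0]
finger_gap: 0.436
```

Emit:
apply_moves(
  increments=[
    [[-0.005, 0.03, 0, 0], [-0.004, 0.018, 0, 0], [-0.002, 0.007, 0, 0]],
  ],
)

```text
t: 40.8
tcp_pos: [0.6199, 0.2855, 0.1676]
tool_rot: [-0.068, 0.998, 0.003, -0.008]
force: [-0.3, -0.1, -1.9]
finger_gap: 0.438
```

```bash
python3 hold.py 4; python3 pl.py .63 .29 .11 7.7 .0007 -.0009 .0687
```

```text
t 41.00 [0.6205 0.2825 0.1681] z [-0.0168  0.005 ] q [ 0.2607  0.7637  1.3744  0.0108  1.0184 -1.4492] qd [-0.016 -0.008  0.003  0.003  0.     0.001] tau [  0.9 -52.1 -15.5   0.1   0.1   0. ]
t 41.00 tcp [0.6205 0.2825 0.1681] z-axis [-0.0168  0.005 ] F [-0.3 -0.9 -0.8] gap 0.437
  delta tool mm [-12.1   6.6 -10.7] spin -0.06
```

Emit:
apply_moves(
  increments=[
    [[-0.01, 0.006, -0.04, 0]],
  ],
)

```text
t: 41.1
tcp_pos: [0.6259, 0.2861, 0.2018]
tool_rot: [-0.065, 0.998, 0.001, -0.017]
force: [0.7, 0.5, -2.8]
finger_gap: 0.437
```

```bash
python3 hold.py 5
```

```text
t 41.35 [0.6301 0.288  0.2079] z [-0.0176  0.0045] q [ 0.2649  0.7283  1.3191  0.01    1.11   -1.4421] qd [0.008 0.021 0.025 0.003 0.005 0.001] tau [ -0.  -53.7 -17.9   0.   -0.   -0. ]
```

Emit:
apply_moves(
  increments=[
    [[0, 0, -0.04, 0]],
  ],
)

```text
t: 41.45
tcp_pos: [0.6264, 0.2855, 0.2403]
tool_rot: [-0.065, 0.998, 0.001, -0.017]
force: [-0.2, 0.3, -2.0]
finger_gap: 0.439
```

```bash
python3 hold.py 4
```

```text
t 41.65 [0.6307 0.287  0.2477] z [-0.0176  0.0043] q [ 0.2633  0.6837  1.2891  0.0094  1.1846 -1.4419] qd [ 0.004  0.026  0.033 -0.001  0.008  0.002] tau [ -0.  -53.2 -18.9   0.   -0.   -0. ]
```

Emit:
apply_moves(
  increments=[
    [[0, 0, 0.04, 0], [0, 0, 0.035, 0], [0, 0, 0, 0]],
  ],
)

```text
t: 41.95
tcp_pos: [0.627, 0.2857, 0.1674]
tool_rot: [-0.065, 0.998, 0.002, -0.011]
force: [-0.9, -0.5, -1.3]
finger_gap: 0.438
```

```bash
python3 hold.py 5; python3 pl.py .63 .29 .09 7.7 .0007 -.0009 .0687
```

```text
t 42.20 [0.6322 0.2875 0.1759] z [-0.0066  0.0073] q [ 0.2634  0.7659  1.3405  0.0101  1.0397 -1.4427] qd [ 0.002 -0.013 -0.004 -0.    -0.001  0.001] tau [ -0.  -51.8 -15.5   0.    0.1  -0. ]
t 42.20 tcp [0.6322 0.2875 0.1759] z-axis [-0.0066  0.0073] F [ 0.4  0.2 -1.5] gap 0.434
  delta tool mm [ 0.6  3.  17.2] spin -0.24
```

Emit:
apply_moves(
  increments=[
    [[0.0006, 0.003, 0.018, -0.2]],
  ],
)

```text
t: 42.3
tcp_pos: [0.634, 0.291, 0.1623]
tool_rot: [-0.067, 0.998, 0.005, 0.002]
force: [0.6, -0.0, -1.7]
finger_gap: 0.439
```

```bash
python3 hold.py 4; python3 pl.py .63 .29 .064 7.7 .0007 -.0009 .0687; python3 look.py w19
```

```text
t 42.50 [0.6314 0.2906 0.159 ] z [-0.0056  0.0074] q [ 0.2681  0.7876  1.3478  0.0102  1.0096 -1.4419] qd [-0.002 -0.006 -0.008 -0.001 -0.004 -0.001] tau [  0.1 -52.7 -15.2   0.    0.    0. ]
t 42.50 tcp [0.6314 0.2906 0.159 ] z-axis [-0.0056  0.0074] F [ 0.  -0.3 -1.4] gap 0.441
  delta tool mm [ 0.3 -0.2 26.3] spin -0.04
t 42.5 [0.6314 0.2906 0.159 ] qd 0.008
```

View pics/w19.png

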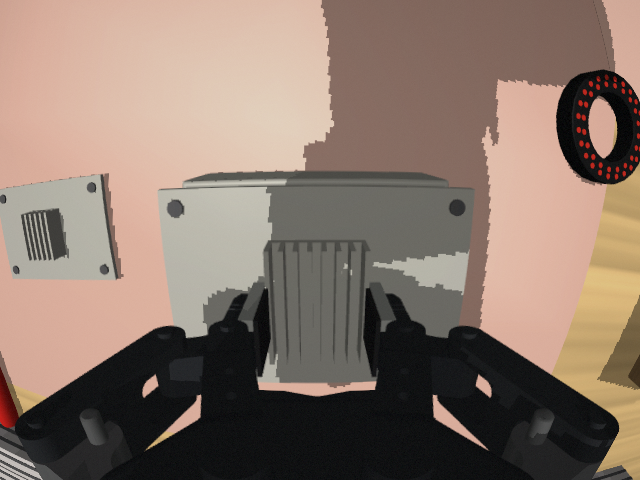

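Emit:
apply_moves(
  increments=[
    [[0.0003, 0, 0.012, 0]],
  ],
)

```text
t: 42.65
tcp_pos: [0.633, 0.2911, 0.1498]
tool_rot: [-0.067, 0.998, 0.005, 0.001]
force: [0.3, 0.6, -1.1]
finger_gap: 0.436
```

```bash
python3 hold.py 4; python3 pl.py .63 .29 .064 7.7 .0007 -.0009 .0687
```

```text
t 42.85 [0.631  0.2905 0.1468] z [-0.0058  0.0074] q [ 0.2682  0.803   1.354   0.0104  0.9883 -1.442 ] qd [ 0.001 -0.005 -0.011 -0.    -0.001  0.001] tau [ -0.  -53.3 -15.    0.    0.   -0. ]
t 42.85 tcp [0.631  0.2905 0.1468] z-axis [-0.0058  0.0074] F [-0.1  0.5 -0.6] gap 0.442
  delta tool mm [-0.1 -0.2 14.1] spin -0.04
```

Emit:
apply_moves(
  increments=[
    [[0, 0, 0.006, 0]],
  ],
)

```text
t: 42.95
tcp_pos: [0.6317, 0.2908, 0.1416]
tool_rot: [-0.067, 0.998, 0.004, -0.001]
force: [1.0, -0.5, -1.6]
finger_gap: 0.438
```

```bash
python3 hold.py 3; python3 pl.py .63 .29 .064 7.7 .0007 -.0009 .0687
```

```text
t 43.10 [0.6306 0.2904 0.1401] z [-0.0071  0.007 ] q [ 0.2682  0.8116  1.3569  0.0104  0.9781 -1.442 ] qd [ 0.002 -0.004 -0.006 -0.002 -0.    -0.   ] tau [ -0.  -53.5 -14.9   0.   -0.   -0. ]
t 43.10 tcp [0.6306 0.2904 0.1401] z-axis [-0.0071  0.007 ] F [ 1.3  1.  -0.4] gap 0.436
  delta tool mm [-0.5 -0.   7.4] spin -0.05
```

Emit:
apply_moves(
  increments=[
    [[-0.0006, 0, 0.004, 0]],
  ],
)

```text
t: 43.2
tcp_pos: [0.6315, 0.2907, 0.1365]
tool_rot: [-0.067, 0.998, 0.004, -0.003]
force: [1.1, -0.1, -1.0]
finger_gap: 0.436
```

```bash
python3 hold.py 3; python3 pl.py .63 .29 .064 7.7 .0007 -.0009 .0687
```

```text
t 43.35 [0.6309 0.2905 0.1356] z [-0.008   0.0068] q [ 0.2681  0.8181  1.357   0.0105  0.9725 -1.4421] qd [ 0.002 -0.007 -0.004  0.     0.001  0.001] tau [ -0.  -53.6 -14.8   0.    0.   -0. ]
t 43.35 tcp [0.6309 0.2905 0.1356] z-axis [-0.008   0.0068] F [ 0.9 -0.3 -1.3] gap 0.436
  delta tool mm [-0.3  0.   2.9] spin -0.05
```

Emit:
apply_moves(
  increments=[
    [[0, 0, 0.0025, 0]],
  ],
)

```text
t: 43.45
tcp_pos: [0.6312, 0.2906, 0.1335]
tool_rot: [-0.067, 0.998, 0.004, -0.003]
force: [-1.6, -0.7, 3.4]
finger_gap: 0.441
```

```bash
python3 hold.py 3; python3 pl.py .63 .29 .064 7.7 .0007 -.0009 .0687
```

```text
t 43.60 [0.6312 0.2906 0.1337] z [-0.007   0.0071] q [ 0.2682  0.8208  1.3574  0.0105  0.9682 -1.4422] qd [-0.001  0.002  0.001 -0.    -0.     0.001] tau [  0.  -52.1 -14.2  -0.    0.    0. ]
t 43.60 tcp [0.6312 0.2906 0.1337] z-axis [-0.007   0.0071] F [ 0.8 -0.9  0.8] gap 0.440
  delta tool mm [ 0.2 -0.1  1. ] spin -0.05
```

Emit:
apply_moves(
  increments=[
    [[0, 0, 0.003, 0]],
  ],
)

```text
t: 43.7
tcp_pos: [0.6313, 0.2907, 0.133]
tool_rot: [-0.067, 0.998, 0.004, -0.003]
force: [-6.8, -2.9, 21.7]
finger_gap: 0.436
```

```bash
python3 hold.py 2; python3 pl.py .63 .29 .064 7.7 .0007 -.0009 .0687; python3 look.py w20
```

```text
t 43.80 [0.6312 0.2907 0.1331] z [-0.0064  0.0071] q [ 0.2683  0.8215  1.3578  0.0104  0.9665 -1.4422] qd [-0.001 -0.003  0.003  0.    -0.006 -0.001] tau [ -0.1 -46.2 -14.1   0.1  -1.   -0. ]
t 43.80 tcp [0.6312 0.2907 0.1331] z-axis [-0.0064  0.0071] F [-4.6 -1.4 10.3] gap 0.436
  delta tool mm [ 0.3 -0.1  0.4] spin -0.03
t 43.8 [0.6312 0.2907 0.1331] qd 0.006
```

View pics/w20.png

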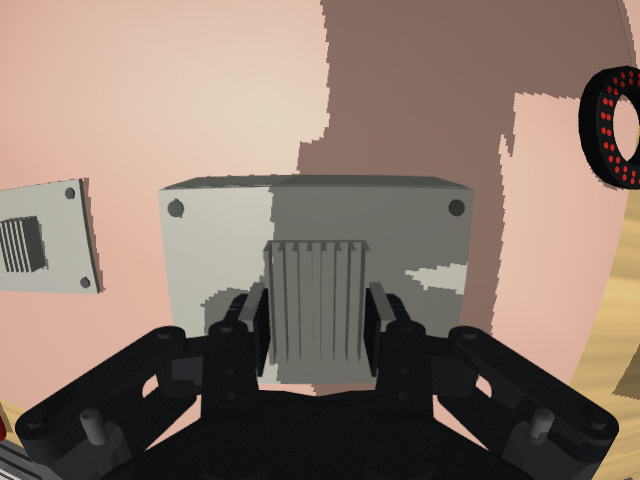

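Height matches the seated position, so I release and check.

Emit:
apply_moves(
  increments=[
    [[0, 0, 0, 0], [0, 0, 0, 0], [0, 0, 0, 0]],
  ],
  fingers=0.65,
)

```text
t: 44.15
tcp_pos: [0.6318, 0.2908, 0.1343]
tool_rot: [-0.067, 0.998, 0.004, -0.002]
force: [0.5, -0.5, 0.9]
finger_gap: 0.651
```

Emit:
apply_moves(
  increments=[
    [[0, 0, -0.01, 0], [0, 0, -0.015, 0], [0, 0, -0.02, 0], [0, 0, -0.02, 0], [0, 0, -0.015, 0]],
  ],
)

```text
t: 44.65
tcp_pos: [0.6312, 0.2898, 0.2167]
tool_rot: [-0.067, 0.998, 0.003, -0.004]
force: [-0.5, 0.1, 0.5]
finger_gap: 0.649
```

Emit:
apply_moves(
  increments=[
    [[0.01, 0, -0.005, 0], [0.015, 0, 0, 0], [0.01, 0, 0, 0]],
  ],
)

```text
t: 44.95
tcp_pos: [0.5974, 0.2853, 0.2277]
tool_rot: [-0.067, 0.998, 0.004, 0.0]
force: [-0.7, 0.4, 0.5]
finger_gap: 0.653
```

```bash
python3 hold.py 4;  python3 look.py w21;python3 crop.py w21 210 170 240 170 3.3 w21c
```

```text
t 45.15 [0.5986 0.2855 0.227 ] z [0.0006 0.0088] q [ 0.274   0.6637  1.4016  0.0095  1.0733 -1.4346] qd [-0.003  0.011 -0.021 -0.001 -0.    -0.   ] tau [  0.2 -48.9 -15.9   0.    0.    0. ]
t 45.15 [0.5986 0.2855 0.227 ] qd 0.021
```

View pics/w21c.png

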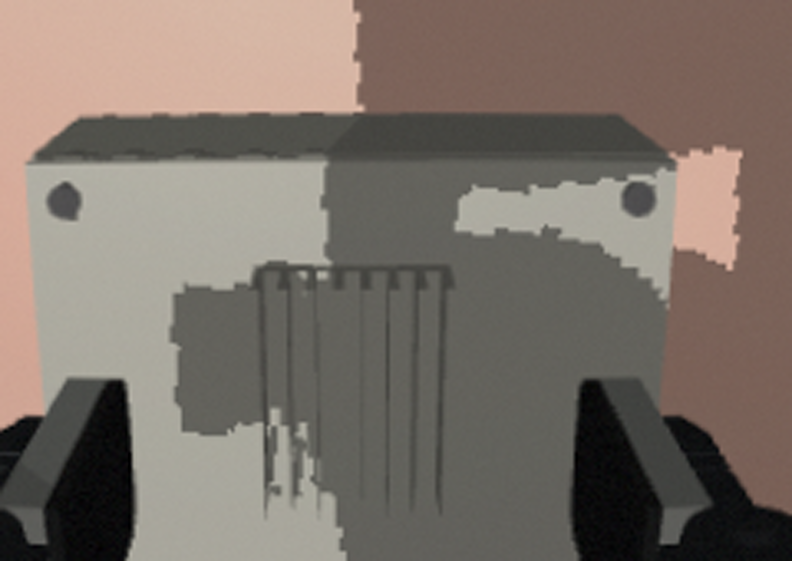

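```bash
cat >> wfit.py <<'E'
def w3(s,u,v):
    """wrist depth pixel -> world (median 3x3)"""
    K=cm["mtx"];M=cm["mount"];Rw=Rn.from_quat(s["q"]).as_matrix()
    d=np.median(s["d"][int(v)-1:int(v)+2,int(u)-1:int(u)+2])
    x=(u-K[0,2])/K[0,0];y=(v-K[1,2])/K[1,1];th=np.hypot(x,y)
    ray=np.array([np.tan(th)*x/th,np.tan(th)*y/th,1])*d
    return Rw@(M[:3,:3]@ray+M[:3,3])+s["tcp"]
E
python3 - <<'E'
from wfit import *
s=np.load("pics/w21.npz")
for p in [(66,185),(640,185),(400,200),(100,300),(600,300),(200,500),(500,500),(350,240)]: print(p,w3(s,*C(210,170,3.3,[p])[0]).round(4))
for p in [(30,163),(676,160)]: print(wrist_world(cm,C(210,170,3.3,[p])[0],.061-.004+.004-.005+.000,s["tcp"],s["q"]).round(4))
for p in [(30,163),(676,160)]: print(wrist_world(cm,C(210,170,3.3,[p])[0],.056,s["tcp"],s["q"]).round(4))
E
```

```text
(66, 185) [0.596  0.2268 0.0569]
(640, 185) [0.5805 0.3431 0.0575]
(400, 200) [0.5905 0.2947 0.0563]
(100, 300) [0.62   0.2356 0.056 ]
(600, 300) [0.6062 0.3396 0.0564]
(200, 500) [0.6634 0.2609 0.0564]
(500, 500) [0.6548 0.3266 0.0567]
(350, 240) [0.6    0.2858 0.0566]
[0.5926 0.2186 0.056 ]
[0.5745 0.3501 0.056 ]
[0.5926 0.2186 0.056 ]
[0.5745 0.3501 0.056 ]
```

Emit:
apply_moves(
  increments=[
    [[0, -0.015, 0, 0], [0, -0.03, 0, 2], [0, -0.04, 0, 2], [0, -0.045, 0, 2], [0, -0.045, 0, 2]],
  ],
  fingers=1,
)

```text
t: 45.7
tcp_pos: [0.6157, 0.1084, 0.2233]
tool_rot: [0.001, 1.0, 0.004, 0.002]
force: [1.2, 0.1, -0.7]
finger_gap: 0.999
```

Emit:
apply_moves(
  increments=[
    [[0, -0.045, 0, 2], [0, -0.045, 0, 0], [0, -0.045, 0, 0], [0, -0.045, 0, 0], [0, -0.045, 0, 0]],
  ],
)

```text
t: 46.2
tcp_pos: [0.6086, -0.1321, 0.2198]
tool_rot: [0.021, 1.0, 0.003, 0.002]
force: [0.2, -0.2, -0.1]
finger_gap: 1.004
```

```bash
python3 p.py .6255 -.305 .2 -2
```

```text
t 46.20 tcp [ 0.6086 -0.1321  0.2198] yaw -2.35 tilt 0.0077 F [ 0.2 -0.2 -0.1] gap 1.004 q6 -1.93
 delta tool mm [ -23.9 -172.2   18.7]  spin(tool z) deg -0.35
```

Emit:
apply_moves(
  increments=[
    [[-0.003, -0.045, 0.002, 0], [-0.005, -0.045, 0.003, 0], [-0.005, -0.035, 0.003, 0], [-0.005, -0.025, 0.003, 0], [-0.003, -0.01, 0, 0]],
  ],
)

```text
t: 46.7
tcp_pos: [0.6191, -0.3129, 0.2056]
tool_rot: [0.026, 1.0, 0.001, 0.002]
force: [0.2, 0.2, 0.5]
finger_gap: 1.0
```

```bash
python3 hold.py 4; python3 p.py .6255 -.305 .2 -2; python3 look.py w22
```

```text
t 46.90 [ 0.6194 -0.3077  0.2062] z [0.0028 0.0052] q [-0.6241  0.7248  1.3329  0.0067  1.0847 -2.1495] qd [ 0.026 -0.012  0.016  0.002  0.     0.   ] tau [ -1.3 -50.8 -16.8  -0.1  -0.1  -0. ]
t 46.90 tcp [ 0.6194 -0.3077  0.2062] yaw -2.78 tilt 0.0059 F [-0.6 -0.1 -0.5] gap 1.000 q6 -2.15
 delta tool mm [-5.9  2.9  6.2]  spin(tool z) deg -0.78
t 46.9 [ 0.6194 -0.3077  0.2062] qd 0.026
```

View pics/w22.png

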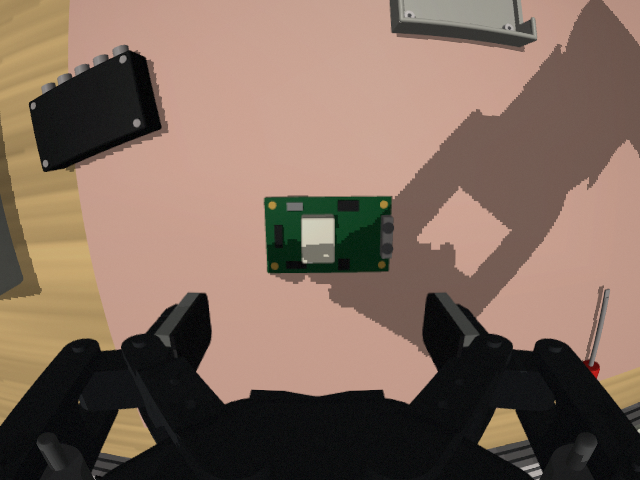

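```bash
python3 crop.py w22 250 180 160 110 4.8 w22c
```

```text
(no output)
```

View pics/w22c.png

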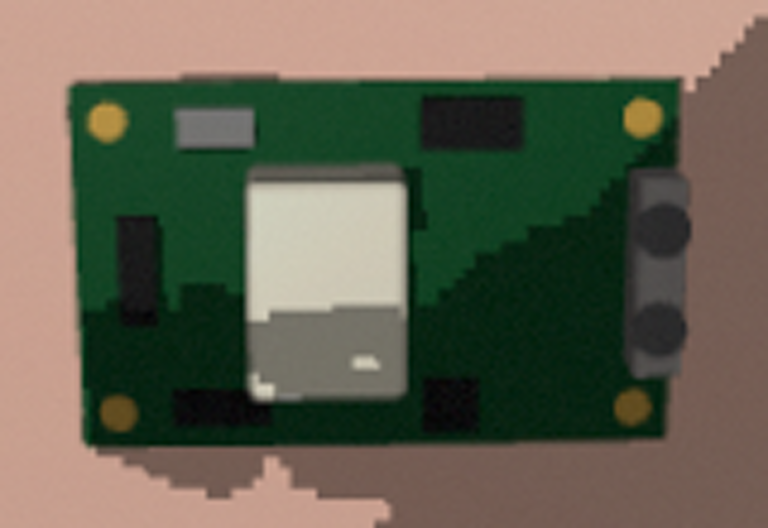

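Run:
```python
from wfit import *
p=wf("w22",C(250,180,4.8,[(666,438),(86,445),(70,84),(681,80)]),60,96,.002)
s=np.load("pics/w22.npz"); S=np.array([wrist_world(cm,u,.002,s["tcp"],s["q"]) for u in C(250,180,4.8,[(633,407),(118,413),(107,122),(643,118)])]);print(S.mean(0).round(4), S.round(4))
g=p[:2]+.008*np.array([np.sin(p[2]),-np.cos(p[2])])
place(g[0],g[1],.01,p[2],[0,0,.0675])
```

```text
w22 [ 0.6252 -0.2986] yaw -2.28 rms mm 0.14 grip-8: [ 0.6249 -0.3066]
[ 0.6255 -0.2988  0.002 ] [[ 0.6511 -0.2576  0.002 ]
 [ 0.6478 -0.3419  0.002 ]
 [ 0.5998 -0.3399  0.002 ]
 [ 0.6031 -0.2558  0.002 ]]
t 46.95 tcp [ 0.6196 -0.3069  0.2064] z-axis [0.0029 0.0052] F [ 0.  -0.2  0.8] gap 1.000
  delta tool mm [ -4.7  -0.5 128.9] spin -0.43
```

Emit:
apply_moves(
  increments=[
    [[-0.002, 0, 0.015, -0.4], [-0.002, 0, 0.02, 0], [0, 0, 0.02, 0], [0, 0, 0.02, 0], [0, 0, 0.012, 0]],
  ],
  fingers=0.55,
)

```text
t: 47.45
tcp_pos: [0.6263, -0.2975, 0.1172]
tool_rot: [0.014, 1.0, 0.003, 0.002]
force: [-0.2, 0.8, 0.5]
finger_gap: 0.549
```

```bash
python3 hold.py 3; python3 pl.py .6249 -.3066 .01 -2.28 0 0 .0675
```

```text
t 47.60 [ 0.6265 -0.2984  0.1183] z [0.0055 0.0045] q [-0.6074  0.8389  1.3693  0.0085  0.9314 -2.1544] qd [-0.01  -0.033 -0.033 -0.003  0.002  0.001] tau [  0.1 -51.7 -13.3   0.    0.   -0. ]
t 47.60 tcp [ 0.6265 -0.2984  0.1183] z-axis [0.0055 0.0045] F [0.1 0.  0.5] gap 0.548
  delta tool mm [ 1.9 -8.7 40.7] spin 0.63
```

Emit:
apply_moves(
  increments=[
    [[0.0019, -0.0087, 0.025, 0.6]],
  ],
)

```text
t: 47.7
tcp_pos: [0.6277, -0.3075, 0.0974]
tool_rot: [0.019, 1.0, -0.0, 0.007]
force: [1.1, -0.7, 1.2]
finger_gap: 0.55
```

```bash
python3 hold.py 4; python3 pl.py .6249 -.3066 .01 -2.28 0 0 .0675
```

```text
t 47.90 [ 0.6246 -0.3069  0.0938] z [0.0057 0.0045] q [-0.6192  0.8746  1.3692  0.0089  0.8958 -2.1563] qd [ 0.004 -0.02  -0.012  0.001 -0.006  0.002] tau [ -0.2 -52.3 -12.8   0.    0.   -0. ]
t 47.90 tcp [ 0.6246 -0.3069  0.0938] z-axis [0.0057 0.0045] F [-0.2  0.6  0.7] gap 0.551
  delta tool mm [ 0.2 -0.  16.3] spin 0.03
```

Emit:
apply_moves(
  increments=[
    [[0, 0, 0.0155, 0]],
  ],
)

```text
t: 48.0
tcp_pos: [0.6268, -0.3081, 0.0816]
tool_rot: [0.02, 1.0, 0.0, 0.006]
force: [0.3, -0.1, 0.9]
finger_gap: 0.551
```

```bash
python3 hold.py 4; python3 pl.py .6249 -.3066 .01 -2.28 0 0 .0675
```

```text
t 48.20 [ 0.6245 -0.3066  0.0782] z [0.0052 0.0049] q [-0.6189  0.8965  1.3717  0.0092  0.872  -2.1564] qd [-0.003 -0.008 -0.01   0.001 -0.002 -0.   ] tau [ -0.  -53.3 -12.6   0.    0.    0. ]
t 48.20 tcp [ 0.6245 -0.3066  0.0782] z-axis [0.0052 0.0049] F [-0.3  1.1 -0.4] gap 0.552
  delta tool mm [-0.  -0.3  0.7] spin 0.04
```

Emit:
apply_moves(
  increments=[
    [[0, 0, 0, 0], [0, 0, 0, 0], [0, 0, 0, 0], [0, 0, 0, 0]],
  ],
  fingers=0,
  newtons=90,
)

```text
t: 48.6
tcp_pos: [0.6252, -0.3068, 0.0798]
tool_rot: [0.019, 1.0, 0.002, 0.003]
force: [-0.3, 0.3, -1.8]
finger_gap: 0.248
```

```bash
python3 pl.py .6249 -.3066 .01 -2.28 0 0 .0675; python3 look.py w23;python3 crop.py w23 180 195 310 190 2.5 w23d
```

```text
t 48.60 tcp [ 0.6252 -0.3068  0.0798] z-axis [0.0069 0.0037] F [-0.3  0.3 -1.8] gap 0.248
  delta tool mm [ 0.8 -0.1  2.3] spin 0.06
t 48.6 [ 0.6252 -0.3068  0.0798] qd 0.002
```

View pics/w23d.png

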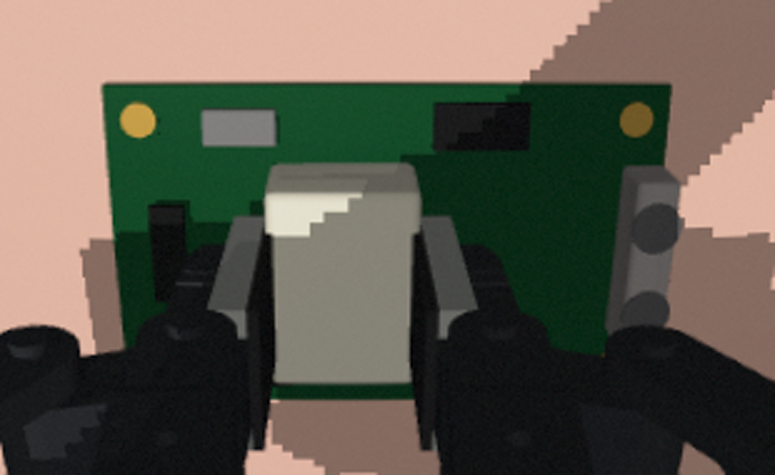

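```bash
python3 - <<'E'
from wfit import *
print(edge(*C(180,195,2.5,[(104,86),(671,86)]),.096))
print(edge(*C(180,195,2.5,[(138,120),(637,120)]),.0842))
for z in (.076,.0773): print([wrist_world(cm,u,z,np.zeros(3),[0,0,0,1]).round(4) for u in C(180,195,2.5,[(104,86),(671,86),(340,398)])])
E
python3 pl.py .4362 -.1957 .1 -1 0 0 .0675
```

```text
(array([ 0.0298, -0.0406,  0.0776]), array([0.0299, 0.0554, 0.0776]))
(array([ 0.0242, -0.0349,  0.0768]), array([0.0242, 0.0493, 0.0768]))
[array([ 0.0302, -0.0402,  0.076 ]), array([0.0303, 0.0548, 0.076 ]), array([-0.0286, -0.0012,  0.076 ])]
[array([ 0.0299, -0.0405,  0.0773]), array([0.03  , 0.0553, 0.0773]), array([-0.0295, -0.0012,  0.0773])]
t 48.65 tcp [ 0.6252 -0.3068  0.0798] z-axis [0.007  0.0037] F [ 0.8  0.2 -0.3] gap 0.249
  delta tool mm [193.  103.8 -88.6] spin -1.22
```

Emit:
apply_moves(
  increments=[
    [[0, 0, -0.012, 0], [0, 0, -0.02, 0], [0, 0.005, -0.025, 0], [0.005, 0.012, -0.025, 0], [0.01, 0.02, -0.02, 0]],
  ],
)

```text
t: 49.15
tcp_pos: [0.6102, -0.2709, 0.1837]
tool_rot: [0.021, 1.0, 0.003, 0.002]
force: [-0.4, -0.0, -0.2]
finger_gap: 0.249
```

Emit:
apply_moves(
  increments=[
    [[0.015, 0.025, -0.01, 0], [0.015, 0.025, 0, 0], [0.012, 0.018, 0, 0], [0.006, 0.01, 0, 0]],
  ],
)

```text
t: 49.55
tcp_pos: [0.5656, -0.189, 0.2023]
tool_rot: [0.021, 1.0, -0.0, 0.007]
force: [0.3, 0.4, 0.7]
finger_gap: 0.245
```

```bash
python3 hold.py 4; python3 look.py w24
```

```text
t 49.75 [ 0.5674 -0.1913  0.2016] z [ 0.0163 -0.0022] q [-0.5139  0.6191  1.5995  0.0077  0.9077 -2.0466] qd [-0.012  0.013 -0.02  -0.001 -0.001 -0.002] tau [  0.6 -44.9 -13.3   0.    0.    0. ]
t 49.75 [ 0.5674 -0.1913  0.2016] qd 0.02
```

View pics/w24.png

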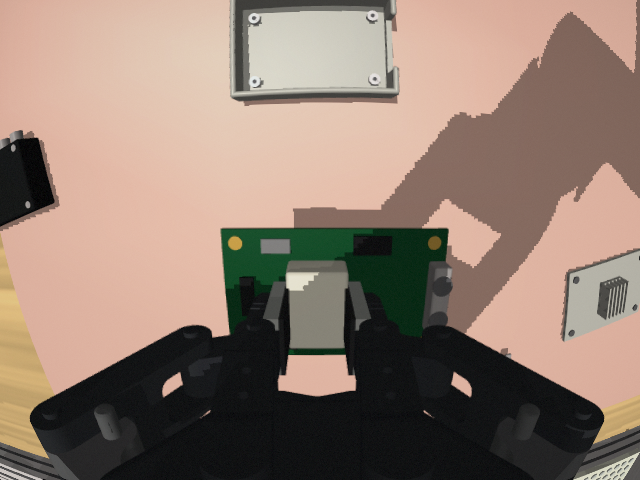

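```bash
python3 crop.py w24 225 0 185 110 4.2 w24c
```

```text
(no output)
```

View pics/w24c.png

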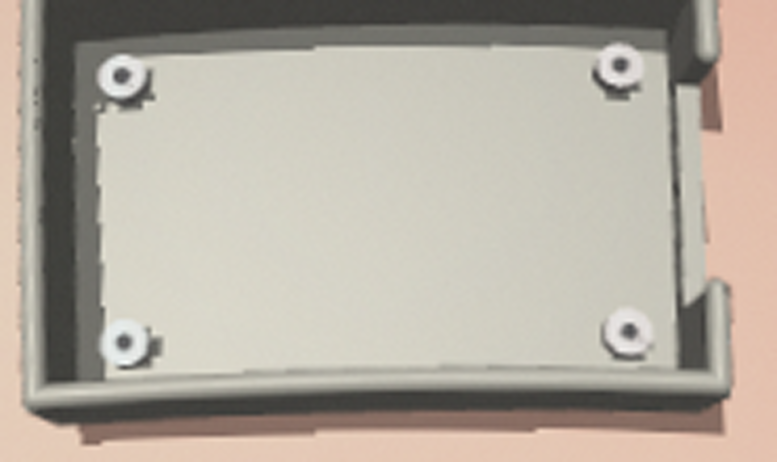

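Run:
```python
from wfit import *
s=np.load("pics/w24.npz"); g=lambda p,z: wrist_world(cm,C(225,0,4.2,[p])[0],z,s["tcp"],s["q"])
B=np.array([g(p,.008) for p in [(629,332),(124,342),(122,76),(620,66)]]); print(B.round(4),B.mean(0).round(4))
v=B[0]-B[1]+B[3]-B[2]; print("yaw",np.degrees(np.arctan2(-v[0],v[1])),[np.linalg.norm(B[i]-B[i-1]).round(4) for i in range(4)])
R=[g(p,.030) for p in [(728,398),(26,408)]]; v=R[0]-R[1];print(np.array(R).round(4),np.degrees(np.arctan2(-v[0],v[1])),np.linalg.norm(v))
```

```text
[[ 0.4609 -0.1473  0.008 ]
 [ 0.4589 -0.2314  0.008 ]
 [ 0.4109 -0.2302  0.008 ]
 [ 0.4129 -0.1462  0.008 ]] [ 0.4359 -0.1888  0.008 ]
yaw -1.3871592678930518 [np.float64(0.048), np.float64(0.0842), np.float64(0.0481), np.float64(0.084)]
[[ 0.4747 -0.1357  0.03  ]
 [ 0.4715 -0.2437  0.03  ]] -1.6954437718514797 0.10808720558858206
```

```bash
python3 pl.py .436 -.1888 .08 -1.4 .0002 .0074 .0766
```

```text
t 49.80 tcp [ 0.5676 -0.1917  0.2014] z-axis [ 0.0163 -0.0022] F [ 0.2 -0.7 -1. ] gap 0.249
  delta tool mm [133.2 -10.   42.7] spin -1.09
```

Emit:
apply_moves(
  increments=[
    [[0.044, -0.003, 0.01, -0.5]],
  ],
)

```text
t: 49.9
tcp_pos: [0.5302, -0.1963, 0.1925]
tool_rot: [0.016, 1.0, -0.005, 0.015]
force: [-0.5, -1.5, -0.6]
finger_gap: 0.256
```

```bash
python3 hold.py 3
```

```text
t 50.05 [ 0.5208 -0.1927  0.1892] z [0.0108 0.0009] q [-0.5583  0.5941  1.7156  0.0088  0.8232 -2.0982] qd [ 0.015  0.002 -0.102  0.009 -0.031  0.006] tau [ -0.1 -41.8 -10.8  -0.    0.2  -0. ]
```

Emit:
apply_moves(
  increments=[
    [[0.044, -0.003, 0.01, -0.5]],
  ],
)

```text
t: 50.15
tcp_pos: [0.4837, -0.1985, 0.1804]
tool_rot: [0.014, 1.0, -0.004, 0.012]
force: [-0.1, -1.5, -0.0]
finger_gap: 0.251
```

```bash
python3 hold.py 3; python3 pl.py .436 -.1888 .08 -1.4 .0002 .0074 .0766
```

```text
t 50.30 [ 0.4747 -0.194   0.1777] z [0.0067 0.0036] q [-0.6093  0.5743  1.8266  0.0101  0.7372 -2.157 ] qd [ 0.017  0.001 -0.104  0.01  -0.033  0.007] tau [ -0.2 -38.9  -8.8  -0.    0.2  -0. ]
t 50.30 tcp [ 0.4747 -0.194   0.1777] z-axis [0.0067 0.0036] F [ 0.4 -0.4 -0.6] gap 0.249
  delta tool mm [39.2 -3.7 20.8] spin -0.35
```

Tilt matches the grasp. One more step back.

Emit:
apply_moves(
  increments=[
    [[0.039, -0.0035, 0.015, -0.3]],
  ],
)

```text
t: 50.4
tcp_pos: [0.4427, -0.201, 0.1643]
tool_rot: [0.012, 1.0, -0.003, 0.011]
force: [-0.1, -1.7, -0.8]
finger_gap: 0.253
```

```bash
python3 hold.py 5; python3 pl.py .436 -.1888 .045 -1.4 .0002 .0074 .0766
```

```text
t 50.65 [ 0.4377 -0.198   0.1628] z [0.0099 0.0012] q [-0.6613  0.5745  1.9178  0.0118  0.6423 -2.2153] qd [ 0.011 -0.005 -0.016 -0.001  0.001 -0.003] tau [ -0.1 -36.8  -7.4   0.    0.1  -0. ]
t 50.65 tcp [ 0.4377 -0.198   0.1628] z-axis [0.0099 0.0012] F [ 0.3 -0.3 -1.6] gap 0.252
  delta tool mm [ 2.9  1.6 41.1] spin -0.10
```

Emit:
apply_moves(
  increments=[
    [[0.0029, 0.0016, 0.03, -0.1]],
  ],
)

```text
t: 50.75
tcp_pos: [0.4398, -0.1993, 0.1354]
tool_rot: [0.012, 1.0, -0.003, 0.01]
force: [0.9, 0.0, -0.9]
finger_gap: 0.248
```

```bash
python3 hold.py 5; python3 pl.py .436 -.1888 .01 -1.4 .0002 .0074 .0766; python3 look.py w25
```

```text
t 51.00 [ 0.4364 -0.1968  0.1333] z [0.0114 0.0002] q [-0.661   0.6322  1.938   0.0134  0.5625 -2.2191] qd [-0.    -0.018  0.006 -0.    -0.006 -0.001] tau [ -0.  -37.2  -6.4   0.   -0.    0. ]
t 51.00 tcp [ 0.4364 -0.1968  0.1333] z-axis [0.0114 0.0002] F [-0.   0.3  0.1] gap 0.248
  delta tool mm [ 1.8  0.5 46.7] spin 0.03
t 51.0 [ 0.4364 -0.1968  0.1333] qd 0.018
```

View pics/w25.png

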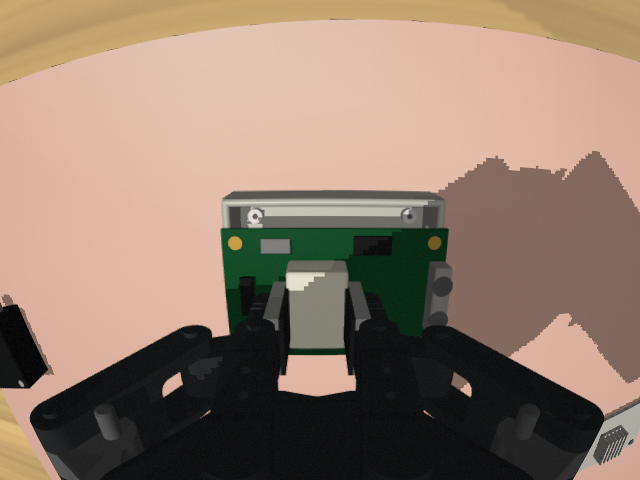

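Emit:
apply_moves(
  increments=[
    [[0.0018, 0.0005, 0.02, 0]],
  ],
)

```text
t: 51.15
tcp_pos: [0.437, -0.1975, 0.1159]
tool_rot: [0.012, 1.0, -0.002, 0.009]
force: [0.1, -1.5, -1.2]
finger_gap: 0.254
```

```bash
python3 hold.py 4; python3 pl.py .436 -.1888 .01 -1.4 .0002 .0074 .0766
```

```text
t 51.35 [ 0.4351 -0.1963  0.1141] z [ 0.0123 -0.0005] q [-0.662   0.671   1.9495  0.0146  0.5112 -2.2216] qd [-0.    -0.009 -0.004  0.001 -0.005 -0.002] tau [ -0.  -37.9  -5.4   0.   -0.   -0. ]
t 51.35 tcp [ 0.4351 -0.1963  0.1141] z-axis [ 0.0123 -0.0005] F [-0.2 -1.  -1. ] gap 0.251
  delta tool mm [ 0.4  0.2 27.5] spin 0.03
```

Emit:
apply_moves(
  increments=[
    [[0.001, 0, 0.006, 0]],
  ],
)

```text
t: 51.45
tcp_pos: [0.435, -0.1968, 0.1093]
tool_rot: [0.012, 1.0, -0.001, 0.007]
force: [-0.4, 0.1, -1.1]
finger_gap: 0.249
```

```bash
python3 hold.py 3; python3 pl.py .436 -.1888 .01 -1.4 .0002 .0074 .0766; python3 look.py w26
```

```text
t 51.60 [ 0.4342 -0.1963  0.1084] z [ 0.0124 -0.0006] q [-0.6632  0.6827  1.9535  0.0151  0.4953 -2.2234] qd [ 0.001 -0.001 -0.    -0.     0.    -0.001] tau [ -0.  -38.4  -5.1   0.   -0.1  -0. ]
t 51.60 tcp [ 0.4342 -0.1963  0.1084] z-axis [ 0.0124 -0.0006] F [-0.1  0.1 -0.9] gap 0.249
  delta tool mm [-0.6  0.2 21.8] spin 0.04
t 51.6 [ 0.4342 -0.1963  0.1084] qd 0.001
```

View pics/w26.png

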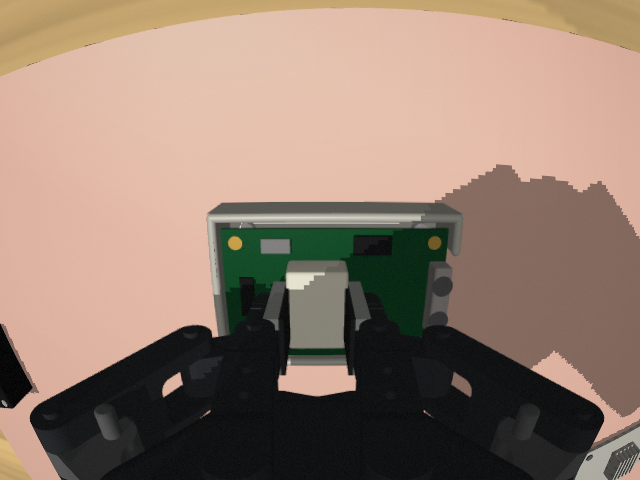

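Emit:
apply_moves(
  increments=[
    [[-0.0006, 0, 0.008, 0]],
  ],
)

```text
t: 51.75
tcp_pos: [0.4354, -0.1967, 0.101]
tool_rot: [0.012, 1.0, -0.001, 0.007]
force: [0.8, -0.3, -0.5]
finger_gap: 0.249
```

```bash
python3 hold.py 3; python3 pl.py .436 -.1888 .01 -1.4 .0002 .0074 .0766
```

```text
t 51.90 [ 0.4348 -0.1962  0.0999] z [ 0.0117 -0.0001] q [-0.6623  0.7009  1.9543  0.0155  0.4772 -2.223 ] qd [-0.001 -0.007  0.    -0.002  0.005 -0.   ] tau [ -0.  -38.7  -4.7   0.   -0.1   0. ]
t 51.90 tcp [ 0.4348 -0.1962  0.0999] z-axis [ 0.0117 -0.0001] F [ 0.5  0.1 -1.1] gap 0.249
  delta tool mm [-0.2  0.  13.3] spin 0.03
```

Emit:
apply_moves(
  increments=[
    [[0, 0, 0.008, 0]],
  ],
)

```text
t: 52.0
tcp_pos: [0.4353, -0.1965, 0.0921]
tool_rot: [0.012, 1.0, -0.0, 0.007]
force: [0.7, 0.6, -1.2]
finger_gap: 0.246
```

```bash
python3 hold.py 3; python3 pl.py .436 -.1888 .01 -1.4 .0002 .0074 .0766
```

```text
t 52.15 [ 0.4346 -0.196   0.0913] z [0.0105 0.0009] q [-0.6622  0.7192  1.9562  0.0162  0.4584 -2.2236] qd [ 0.001 -0.011 -0.003 -0.     0.003 -0.001] tau [ -0.  -38.9  -4.3   0.   -0.1  -0. ]
t 52.15 tcp [ 0.4346 -0.196   0.0913] z-axis [0.0105 0.0009] F [-0.6 -0.8 -1.2] gap 0.248
  delta tool mm [-0.6 -0.2  4.7] spin 0.03
```

Emit:
apply_moves(
  increments=[
    [[0, 0, 0.004, 0]],
  ],
)

```text
t: 52.25
tcp_pos: [0.4348, -0.1962, 0.0873]
tool_rot: [0.012, 1.0, 0.0, 0.006]
force: [0.4, -0.6, 1.5]
finger_gap: 0.251
```

```bash
python3 hold.py 3; python3 pl.py .436 -.1888 .01 -1.4 .0002 .0074 .0766
```

```text
t 52.40 [ 0.4348 -0.1962  0.0873] z [0.0109 0.0006] q [-0.6622  0.7279  1.9567  0.0166  0.4488 -2.2238] qd [-0.001 -0.002  0.002 -0.003  0.     0.001] tau [  0.  -38.4  -3.8  -0.   -0.   -0. ]
t 52.40 tcp [ 0.4348 -0.1962  0.0873] z-axis [0.0109 0.0006] F [ 0.8 -0.3  1. ] gap 0.247
  delta tool mm [-0.4 -0.1  0.7] spin 0.02
```

Touching the bosses (force ~0 from -1). Release.

Emit:
apply_moves(
  increments=[
    [[0, 0, 0.0005, 0], [0, 0, 0, 0], [0, 0, 0, 0]],
  ],
  fingers=0.45,
)

```text
t: 52.7
tcp_pos: [0.4347, -0.1961, 0.0866]
tool_rot: [0.012, 1.0, 0.0, 0.005]
force: [0.9, -0.5, -0.2]
finger_gap: 0.455
```

Emit:
apply_moves(
  increments=[
    [[0, 0, -0.01, 0], [0, 0, -0.015, 0], [0, 0, -0.02, 0], [0, 0, -0.025, 0], [0, 0, -0.025, 0]],
  ],
)

```text
t: 53.2
tcp_pos: [0.4319, -0.195, 0.1837]
tool_rot: [0.012, 1.0, 0.003, 0.002]
force: [-0.3, -0.6, 0.2]
finger_gap: 0.45
```

Emit:
apply_moves(
  increments=[
    [[0, 0, -0.02, 0], [-0.01, 0, -0.01, 0]],
  ],
)

```text
t: 53.4
tcp_pos: [0.441, -0.195, 0.218]
tool_rot: [0.012, 1.0, 0.002, 0.003]
force: [0.6, 0.2, -0.4]
finger_gap: 0.447
```

```bash
python3 hold.py 4;  python3 look.py w27;python3 crop.py w27 210 150 220 150 3.6 w27c
```

```text
t 53.60 [ 0.4414 -0.1951  0.216 ] z [0.0053 0.0047] q [-0.6516  0.4777  1.8719  0.0098  0.7907 -2.2055] qd [-0.005  0.022  0.02  -0.001  0.002 -0.001] tau [  0.1 -35.9 -11.7   0.   -0.1   0. ]
t 53.6 [ 0.4414 -0.1951  0.216 ] qd 0.022
```

View pics/w27c.png

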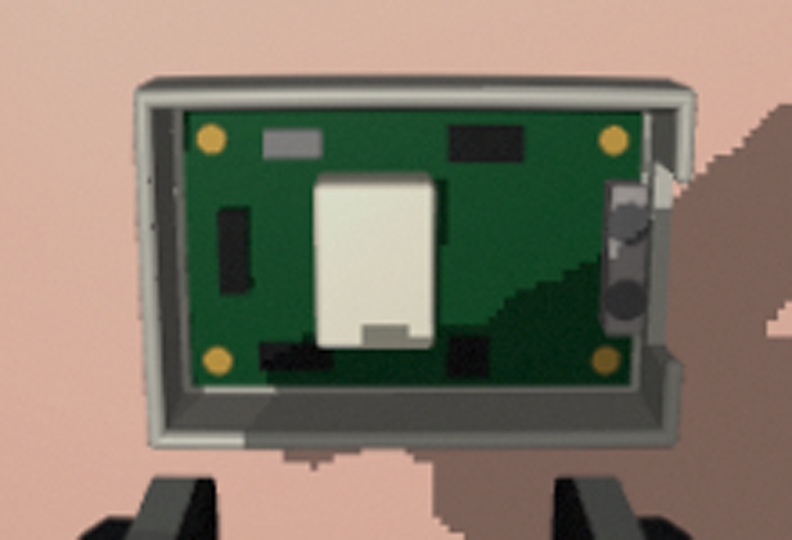

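```bash
python3 - <<'E'
from wfit import *
s=np.load("pics/w27.npz")
B=np.array([wrist_world(cm,u,.010,s["tcp"],s["q"]) for u in C(210,150,3.6,[(606,360),(217,361),(211,139),(614,140)])]); print(B.mean(0).round(4))
v=B[0]-B[1]+B[3]-B[2]; print("yaw",np.degrees(np.arctan2(-v[0],v[1])))
wf("w27",C(210,150,3.6,[(676,445),(153,446),(136,92),(694,92)]),74,110,.030)
for p in [(606,360),(217,361),(211,139),(614,140),(520,220)]: print(w3(s,*C(210,150,3.6,[p])[0]).round(4))
E
python3 p.py .642 .093 .2 9.2
```

```text
[ 0.4356 -0.1888  0.01  ]
yaw -1.36782553390498
w27 [ 0.4357 -0.1886] yaw -1.27 rms mm 0.81 grip-8: [ 0.4355 -0.1966]
[ 0.4602 -0.1474  0.0113]
[ 0.4583 -0.2314  0.0112]
[ 0.4104 -0.2303  0.0104]
[ 0.4125 -0.1463  0.0107]
[ 0.4291 -0.1662  0.011 ]
t 53.65 tcp [ 0.441  -0.1948  0.2154] yaw -1.37 tilt 0.0070 F [-0.2 -0.3 -0.3] gap 0.449 q6 -2.21
 delta tool mm [-194.   292.5   17.8]  spin(tool z) deg -10.57
```

Emit:
apply_moves(
  increments=[
    [[-0.012, 0.018, 0, 0], [-0.022, 0.033, 0, 0], [-0.026, 0.038, 0, 0], [-0.026, 0.038, 0, 0], [-0.026, 0.038, 0, 0]],
  ],
  fingers=1,
)

```text
t: 54.15
tcp_pos: [0.5542, -0.032, 0.2106]
tool_rot: [0.018, 1.0, 0.005, -0.006]
force: [1.0, -0.1, 0.5]
finger_gap: 0.996
```

Emit:
apply_moves(
  increments=[
    [[-0.026, 0.038, 0, 0], [-0.022, 0.035, 0.003, -4], [-0.014, 0.022, 0.003, -4], [-0.006, 0.01, 0, -2.5]],
  ],
)

```text
t: 54.55
tcp_pos: [0.6235, 0.0804, 0.1982]
tool_rot: [-0.079, 0.997, 0.007, -0.01]
force: [-0.6, 0.4, -0.7]
finger_gap: 1.002
```

```bash
python3 hold.py 4;python3 p.py .642 .093 .2 9.2;  python3 look.py w28
```

```text
t 54.75 [0.6225 0.0774 0.1995] z [-0.021   0.0108] q [-0.0577  0.6625  1.5042  0.0115  0.9965 -1.7869] qd [-0.021 -0.012  0.003 -0.001 -0.003 -0.   ] tau [  0.9 -46.4 -14.6   0.1   0.1  -0. ]
t 54.75 tcp [0.6225 0.0774 0.1995] yaw 8.71 tilt 0.0237 F [-0.4  0.1  0.7] gap 1.003 q6 -1.79
 delta tool mm [-21.7  12.5  -0.8]  spin(tool z) deg -0.49
t 54.75 [0.6225 0.0774 0.1995] qd 0.021
```

View pics/w28.png

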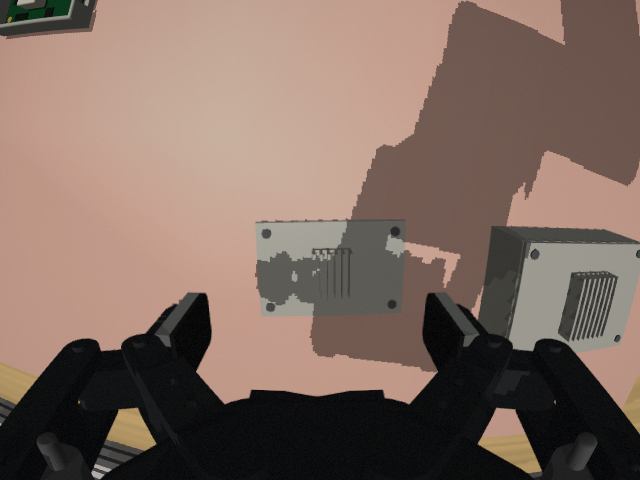

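```bash
python3 crop.py w28 245 205 175 125 4.4 w28c
```

```text
(no output)
```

View pics/w28c.png

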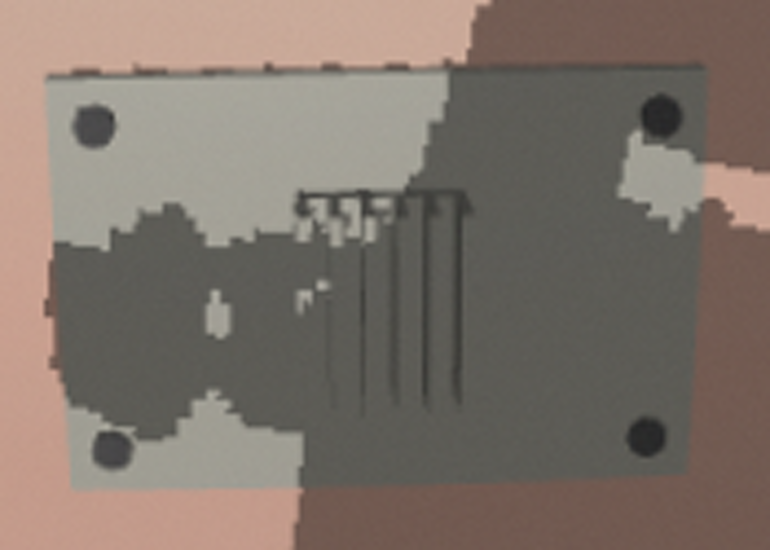

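Run:
```python
from wfit import *
p=wf("w28",C(245,205,4.4,[(687,472),(71,489),(46,76),(705,66)]),74,110,.009)
s=np.load("pics/w28.npz"); S=np.array([wrist_world(cm,u,.009,s["tcp"],s["q"]) for u in C(245,205,4.4,[(646,437),(112,450),(94,126),(661,117)])]);print(S.mean(0).round(4))
place(p[0],p[1],.017,p[2],[0,0,.0675])
```

```text
w28 [0.6441 0.0936] yaw 9.67 rms mm 0.22 grip-8: [0.6455 0.0857]
[0.6447 0.0937 0.009 ]
t 54.80 tcp [0.6226 0.0769 0.1999] z-axis [-0.0204  0.0109] F [-0.7  0.5  0.3] gap 0.998
  delta tool mm [-27.2  10.7 115.1] spin -1.00
```

Emit:
apply_moves(
  increments=[
    [[-0.026, 0.0105, 0, -1]],
  ],
  fingers=0.55,
)

```text
t: 54.9
tcp_pos: [0.6436, 0.0885, 0.1993]
tool_rot: [-0.082, 0.996, 0.006, -0.013]
force: [0.6, 0.3, -0.2]
finger_gap: 0.857
```

```bash
python3 hold.py 4
```

```text
t 55.10 [0.6462 0.0898 0.1996] z [-0.0211  0.0105] q [-0.0363  0.6912  1.4354  0.0113  1.0366 -1.7799] qd [-0.001 -0.005  0.024  0.002  0.004 -0.001] tau [  0.2 -48.6 -15.8   0.1  -0.    0. ]
```

Emit:
apply_moves(
  increments=[
    [[0, 0, 0.04, 0], [0, 0, 0.035, 0], [0, 0, 0, 0]],
  ],
)

```text
t: 55.4
tcp_pos: [0.6433, 0.0868, 0.1255]
tool_rot: [-0.081, 0.997, 0.006, -0.009]
force: [-0.5, -0.2, -0.4]
finger_gap: 0.552
```

```bash
python3 hold.py 5; python3 pl.py .6443 .0936 .017 9.67 0 0 .0675
```

```text
t 55.65 [0.6481 0.0876 0.1316] z [-0.006   0.0094] q [-0.0394  0.7814  1.4736  0.0117  0.893  -1.7806] qd [ 0.005 -0.003 -0.003  0.    -0.004 -0.002] tau [ -0.1 -49.1 -12.6   0.    0.1   0. ]
t 55.65 tcp [0.6481 0.0876 0.1316] z-axis [-0.006   0.0094] F [ 0.1 -0.5  0.5] gap 0.550
  delta tool mm [ 2.2  5.4 47.2] spin -0.33
```

Emit:
apply_moves(
  increments=[
    [[0.0022, 0.0054, 0.035, -0.3]],
  ],
)

```text
t: 55.75
tcp_pos: [0.6499, 0.0923, 0.1028]
tool_rot: [-0.084, 0.996, 0.004, 0.005]
force: [0.9, 0.8, -0.4]
finger_gap: 0.551
```

```bash
python3 hold.py 5; python3 pl.py .6443 .0936 .017 9.67 0 0 .0675
```

```text
t 56.00 [0.6455 0.0929 0.098 ] z [-0.0042  0.0092] q [-0.0313  0.8281  1.489   0.0123  0.829  -1.779 ] qd [-0.003 -0.009 -0.011 -0.    -0.007 -0.   ] tau [  0.1 -49.4 -11.2   0.    0.1  -0. ]
t 56.00 tcp [0.6455 0.0929 0.098 ] z-axis [-0.0042  0.0092] F [0.5 0.6 0.5] gap 0.551
  delta tool mm [ 0.9  0.1 13.5] spin -0.01
```

Emit:
apply_moves(
  increments=[
    [[0.001, 0, 0.013, 0]],
  ],
)

```text
t: 56.1
tcp_pos: [0.6469, 0.0927, 0.0879]
tool_rot: [-0.084, 0.996, 0.004, 0.002]
force: [0.1, -0.5, -0.5]
finger_gap: 0.548
```

```bash
python3 hold.py 5; python3 pl.py .6443 .0936 .017 9.67 0 0 .0675
```

```text
t 56.35 [0.6446 0.0928 0.0852] z [-0.004   0.0092] q [-0.0315  0.8465  1.494   0.0125  0.8054 -1.7795] qd [ 0.001 -0.004 -0.004  0.002 -0.001  0.002] tau [  0.  -50.4 -11.2   0.    0.   -0. ]
t 56.35 tcp [0.6446 0.0928 0.0852] z-axis [-0.004   0.0092] F [-0.6  0.5 -0.3] gap 0.550
  delta tool mm [-0.   0.2  0.7] spin -0.02
```

Emit:
apply_moves(
  increments=[
    [[0, 0, 0, 0], [0, 0, 0, 0], [0, 0, 0, 0], [0, 0, 0, 0]],
  ],
  fingers=0,
  newtons=90,
)

```text
t: 56.75
tcp_pos: [0.6449, 0.0927, 0.0861]
tool_rot: [-0.084, 0.996, 0.005, -0.001]
force: [-0.0, 0.7, -2.1]
finger_gap: 0.304
```

```bash
python3 pl.py .6443 .0936 .017 9.67 0 0 .0675; python3 look.py w29;python3 crop.py w29 180 180 310 200 2.5 w29d
```

```text
t 56.75 tcp [0.6449 0.0927 0.0861] z-axis [-0.003   0.0091] F [-0.   0.7 -2.1] gap 0.304
  delta tool mm [0.4 0.4 1.6] spin -0.02
t 56.75 [0.6449 0.0927 0.0861] qd 0.002
```

View pics/w29d.png

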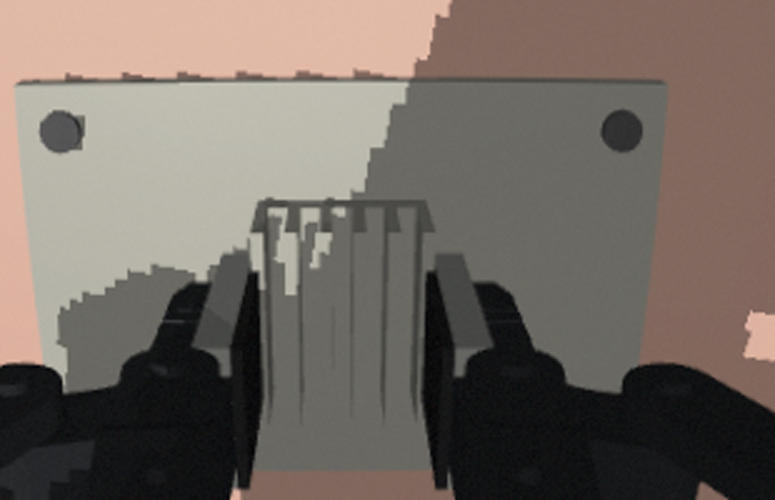

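Run:
```python
from wfit import *
print(edge(*C(180,180,2.5,[(15,84),(666,83)]),.110))
for z in (.076,): print([wrist_world(cm,u,z,np.zeros(3),[0,0,0,1]).round(4) for u in C(180,180,2.5,[(15,84),(666,83),(340,470)])])
```

```text
(array([ 0.037 , -0.0561,  0.0777]), array([0.0371, 0.0539, 0.0777]))
[array([ 0.0373, -0.0555,  0.076 ]), array([0.0374, 0.0532, 0.076 ]), array([-0.0363, -0.0012,  0.076 ])]
```

Emit:
apply_moves(
  increments=[
    [[0, 0, -0.012, 0], [0, 0, -0.02, 0], [0, 0, -0.02, 0], [0, 0, -0.025, 0], [0, 0, -0.02, 0]],
  ],
)

```text
t: 57.3
tcp_pos: [0.6427, 0.0918, 0.184]
tool_rot: [-0.084, 0.996, 0.005, -0.006]
force: [1.1, 0.4, -0.7]
finger_gap: 0.293
```

```bash
python3 hold.py 3;python3 pl.py .4358 -.1888 .1 -1.4 .0003 -.001 .0684
```

```text
t 57.45 [0.6434 0.0918 0.1841] z [-0.0099  0.0093] q [-0.0331  0.7057  1.4584  0.0107  0.9878 -1.7782] qd [-0.001  0.043  0.035 -0.001 -0.004  0.   ] tau [  0.1 -50.6 -15.4   0.    0.1   0. ]
t 57.45 tcp [0.6434 0.0918 0.1841] z-axis [-0.0099  0.0093] F [ 0.5  0.2 -2.7] gap 0.298
  delta tool mm [ 250.5 -241.8   15.1] spin 11.04
```

Emit:
apply_moves(
  increments=[
    [[0.012, -0.012, 0, 0], [0.022, -0.022, 0, 0], [0.026, -0.025, 0, 0], [0.026, -0.025, 0, 0], [0.026, -0.025, 0, 0]],
  ],
)

```text
t: 57.95
tcp_pos: [0.5482, -0.0337, 0.1785]
tool_rot: [-0.088, 0.996, 0.006, -0.007]
force: [0.6, -0.5, -1.5]
finger_gap: 0.298
```

Emit:
apply_moves(
  increments=[
    [[0.026, -0.025, 0, 0], [0.026, -0.025, 0, 0], [0.022, -0.022, 0, 3], [0.015, -0.015, 0, 4], [0.006, -0.006, 0, 4]],
  ],
)

```text
t: 58.45
tcp_pos: [0.4601, -0.145, 0.1731]
tool_rot: [0.013, 1.0, 0.008, -0.013]
force: [0.5, 0.3, -2.0]
finger_gap: 0.296
```

```bash
python3 hold.py 4;python3 pl.py .4358 -.1888 .09 -1.4 .0004 -.0011 .0689
```

```text
t 58.65 [ 0.4618 -0.1436  0.1736] z [-0.0247  0.016 ] q [-5.3360e-01  5.6310e-01  1.8830e+00  1.8000e-03  7.2480e-01 -2.0867e+00] qd [ 0.019 -0.003 -0.009  0.001  0.002  0.003] tau [ -0.5 -37.6  -9.   -0.    0.1   0. ]
t 58.65 tcp [ 0.4618 -0.1436  0.1736] z-axis [-0.0247  0.016 ] F [-0.4  0.  -1.3] gap 0.297
  delta tool mm [ 22.7 -45.9  14.5] spin 0.29
```

Emit:
apply_moves(
  increments=[
    [[0.012, -0.023, -0.03, 0.3]],
  ],
)

```text
t: 58.75
tcp_pos: [0.4493, -0.1639, 0.2008]
tool_rot: [0.01, 1.0, 0.011, -0.016]
force: [0.0, -0.7, -1.2]
finger_gap: 0.299
```

```bash
python3 hold.py 4
```

```text
t 58.95 [ 0.4508 -0.1666  0.2037] z [-0.0232  0.0155] q [-5.8710e-01  5.0450e-01  1.8703e+00  1.0000e-04  7.9480e-01 -2.1342e+00] qd [ 0.01   0.016  0.021 -0.     0.004  0.003] tau [ -0.5 -37.  -11.2  -0.    0.1  -0. ]
```

Emit:
apply_moves(
  increments=[
    [[0.011, -0.023, -0.03, 0]],
  ],
)

```text
t: 59.05
tcp_pos: [0.4385, -0.1859, 0.2305]
tool_rot: [0.01, 1.0, 0.011, -0.016]
force: [-0.1, 0.2, -0.3]
finger_gap: 0.297
```

```bash
python3 hold.py 4
```

```text
t 59.25 [ 0.4401 -0.189   0.2332] z [-0.023   0.0161] q [-6.3900e-01  4.5110e-01  1.8493e+00 -1.0000e-03  8.6930e-01 -2.1856e+00] qd [ 0.01   0.018  0.024  0.001  0.008 -0.002] tau [ -0.5 -36.2 -12.9  -0.    0.   -0. ]
```

Emit:
apply_moves(
  increments=[
    [[0, 0, 0.04, 0], [0, 0, 0.035, 0], [0, 0, 0, 0]],
  ],
)

```text
t: 59.55
tcp_pos: [0.4391, -0.1843, 0.1546]
tool_rot: [0.01, 1.0, 0.009, -0.012]
force: [-1.0, 0.2, -1.3]
finger_gap: 0.302
```

```bash
python3 hold.py 5;python3 pl.py .4358 -.1888 .07 -1.4 .0004 -.0011 .0689
```

```text
t 59.80 [ 0.4421 -0.1871  0.1598] z [-0.0128  0.0099] q [-6.3400e-01  5.8430e-01  1.9071e+00  5.0000e-04  6.6640e-01 -2.1841e+00] qd [-0.007 -0.011 -0.004  0.    -0.003 -0.   ] tau [  0.1 -37.   -8.1   0.    0.1   0. ]
t 59.80 tcp [ 0.4421 -0.1871  0.1598] z-axis [-0.0128  0.0099] F [ 0.6 -0.8 -0. ] gap 0.299
  delta tool mm [ 4.6 -1.5 20.9] spin 0.19
```

Emit:
apply_moves(
  increments=[
    [[0.0046, -0.0015, 0.025, 0.2]],
  ],
)

```text
t: 59.9
tcp_pos: [0.44, -0.1899, 0.1379]
tool_rot: [0.012, 1.0, 0.002, -0.002]
force: [0.8, -0.5, -1.8]
finger_gap: 0.298
```

```bash
python3 hold.py 5;python3 pl.py .4358 -.1888 .042 -1.4 .0004 -.0011 .0689; python3 look.py w30
```

```text
t 60.15 [ 0.4376 -0.1886  0.1359] z [-0.0114  0.0088] q [-6.4210e-01  6.2900e-01  1.9288e+00  5.0000e-04  5.9830e-01 -2.1886e+00] qd [ 0.    -0.004 -0.006 -0.001 -0.007 -0.   ] tau [ -0.  -37.7  -6.6  -0.    0.1   0. ]
t 60.15 tcp [ 0.4376 -0.1886  0.1359] z-axis [-0.0114  0.0088] F [ 0.1  0.6 -1.1] gap 0.299
  delta tool mm [ 0.3  0.  25. ] spin -0.02
t 60.15 [ 0.4376 -0.1886  0.1359] qd 0.007
```

View pics/w30.png

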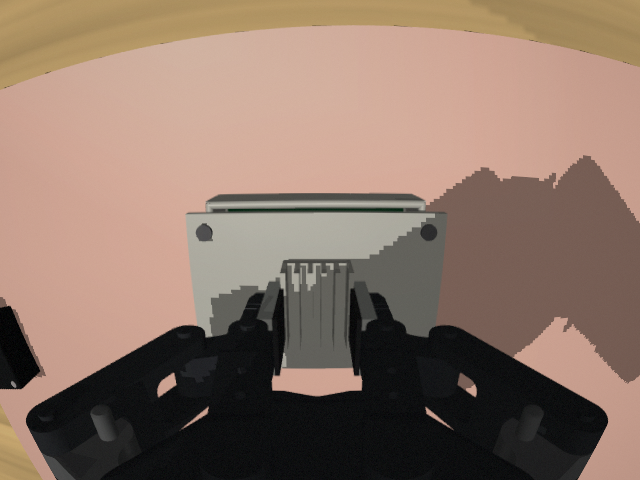

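Aligned. Lower in steps.

Emit:
apply_moves(
  increments=[
    [[0.0003, 0, 0.012, 0]],
  ],
)

```text
t: 60.3
tcp_pos: [0.4386, -0.1894, 0.1255]
tool_rot: [0.012, 1.0, 0.003, -0.003]
force: [0.4, -0.5, -1.4]
finger_gap: 0.296
```

```bash
python3 hold.py 4;python3 pl.py .4358 -.1888 .042 -1.4 .0004 -.0011 .0689
```

```text
t 60.50 [ 0.4372 -0.1884  0.1237] z [-0.0116  0.009 ] q [-6.4240e-01  6.5350e-01  1.9349e+00  5.0000e-04  5.6780e-01 -2.1890e+00] qd [ 0.001 -0.004 -0.002 -0.002  0.001 -0.   ] tau [ -0.  -38.4  -6.2  -0.    0.    0. ]
t 60.50 tcp [ 0.4372 -0.1884  0.1237] z-axis [-0.0116  0.009 ] F [-0.9 -0.3 -0.5] gap 0.294
  delta tool mm [ 0.  -0.  12.8] spin -0.01
```

Emit:
apply_moves(
  increments=[
    [[0, 0, 0.006, 0]],
  ],
)

```text
t: 60.6
tcp_pos: [0.4376, -0.1886, 0.118]
tool_rot: [0.012, 1.0, 0.004, -0.005]
force: [0.6, -1.2, -1.3]
finger_gap: 0.3
```

```bash
python3 hold.py 3;python3 pl.py .4358 -.1888 .042 -1.4 .0004 -.0011 .0689
```

```text
t 60.75 [ 0.4369 -0.1882  0.1173] z [-0.0124  0.0096] q [-6.4240e-01  6.6670e-01  1.9375e+00  5.0000e-04  5.5300e-01 -2.1890e+00] qd [-0.    -0.007 -0.003  0.     0.004 -0.001] tau [ -0.  -38.6  -5.8  -0.    0.    0. ]
t 60.75 tcp [ 0.4369 -0.1882  0.1173] z-axis [-0.0124  0.0096] F [-0.4  0.6 -2.2] gap 0.297
  delta tool mm [-0.3 -0.2  6.4] spin -0.01
```

Emit:
apply_moves(
  increments=[
    [[0, 0, 0.004, 0]],
  ],
)

```text
t: 60.85
tcp_pos: [0.4371, -0.1883, 0.1134]
tool_rot: [0.012, 1.0, 0.004, -0.006]
force: [1.0, -0.3, -2.0]
finger_gap: 0.294
```

```bash
python3 hold.py 3;python3 pl.py .4358 -.1888 .042 -1.4 .0004 -.0011 .0689
```

```text
t 61.00 [ 0.4367 -0.1881  0.113 ] z [-0.013  0.01 ] q [-6.4240e-01  6.7560e-01  1.9392e+00  5.0000e-04  5.4320e-01 -2.1890e+00] qd [ 0.    -0.004 -0.003 -0.002  0.002 -0.001] tau [ -0.  -38.7  -5.6  -0.    0.1   0. ]
t 61.00 tcp [ 0.4367 -0.1881  0.113 ] z-axis [-0.013  0.01 ] F [-0.6  0.1  0.3] gap 0.296
  delta tool mm [-0.4 -0.3  2.1] spin -0.01
```

Emit:
apply_moves(
  increments=[
    [[-0.0004, -0.0003, 0.0025, 0]],
  ],
)

```text
t: 61.1
tcp_pos: [0.4371, -0.1884, 0.1108]
tool_rot: [0.012, 1.0, 0.005, -0.007]
force: [-3.5, 1.4, 38.3]
finger_gap: 0.295
```

```bash
python3 hold.py 3;python3 pl.py .4358 -.1888 .042 -1.4 .0004 -.0011 .0689
```

```text
t 61.25 [ 0.4371 -0.1884  0.111 ] z [-0.0127  0.0098] q [-6.4240e-01  6.8000e-01  1.9389e+00  4.0000e-04  5.3870e-01 -2.1891e+00] qd [-0.001  0.    -0.     0.003 -0.002  0.002] tau [  0.1 -36.5  -5.7   0.   -0.2   0. ]
t 61.25 tcp [ 0.4371 -0.1884  0.111 ] z-axis [-0.0127  0.0098] F [-0.7  0.4  4.3] gap 0.297
  delta tool mm [-0.  -0.   0.1] spin -0.01
```

Emit:
apply_moves(
  increments=[
    [[0, 0, 0.002, 0]],
  ],
)

```text
t: 61.35
tcp_pos: [0.437, -0.1884, 0.1107]
tool_rot: [0.012, 1.0, 0.005, -0.006]
force: [-3.6, 2.9, 34.5]
finger_gap: 0.298
```

```bash
python3 hold.py 3;python3 pl.py .4358 -.1888 .042 -1.4 .0004 -.0011 .0689
```

```text
t 61.50 [ 0.437  -0.1884  0.1108] z [-0.0118  0.009 ] q [-6.4250e-01  6.8010e-01  1.9399e+00  3.0000e-04  5.3640e-01 -2.1890e+00] qd [ 0.001 -0.001  0.001 -0.001 -0.002  0.001] tau [ -0.  -30.5  -5.7   0.   -0.8  -0. ]
t 61.50 tcp [ 0.437  -0.1884  0.1108] z-axis [-0.0118  0.009 ] F [-2.5  1.1 18.3] gap 0.296
  delta tool mm [-0.   0.  -0.1] spin -0.01
```

Fully seated (at target height with contact). Release, retreat, check.

Emit:
apply_moves(
  increments=[
    [[0, 0, 0, 0], [0, 0, 0, 0], [0, 0, 0, 0]],
  ],
  fingers=0.55,
)

```text
t: 61.8
tcp_pos: [0.4376, -0.1888, 0.1118]
tool_rot: [0.012, 1.0, 0.004, -0.005]
force: [0.4, -0.5, -1.1]
finger_gap: 0.545
```

Emit:
apply_moves(
  increments=[
    [[0, 0, -0.01, 0], [0, 0, -0.015, 0], [0, 0, -0.02, 0], [0, 0, -0.025, 0], [0, 0, -0.025, 0]],
  ],
)

```text
t: 62.3
tcp_pos: [0.4369, -0.1885, 0.2075]
tool_rot: [0.012, 1.0, 0.007, -0.009]
force: [0.3, -1.3, 0.2]
finger_gap: 0.55
```

Emit:
apply_moves(
  increments=[
    [[0, 0, -0.02, 0], [0, 0.02, -0.01, 0], [0, 0.03, 0, 0]],
  ],
)

```text
t: 62.6
tcp_pos: [0.4413, -0.142, 0.2439]
tool_rot: [0.015, 1.0, 0.003, -0.004]
force: [0.5, -0.3, -0.8]
finger_gap: 0.545
```

```bash
python3 hold.py 5;  python3 look.py w31
python3 - <<'E'
from station import manip
import cv2,numpy as np
for n in ("top","scene"):
    im,d=manip.snapshot(n); np.save(f"pics/{n}9_d.npy",d); cv2.imwrite(f"pics/{n}9.png",im[:,:,::-1])
E
```

```text
t 62.85 [ 0.4404 -0.1412  0.2421] z [-0.0123  0.0088] q [-5.5330e-01  4.1420e-01  1.8871e+00  1.4000e-03  8.5540e-01 -2.0987e+00] qd [-0.016  0.014 -0.006  0.001 -0.001  0.001] tau [  0.5 -33.5 -11.7   0.    0.1   0. ]
t 62.85 [ 0.4404 -0.1412  0.2421] qd 0.016
```

View pics/w31.png

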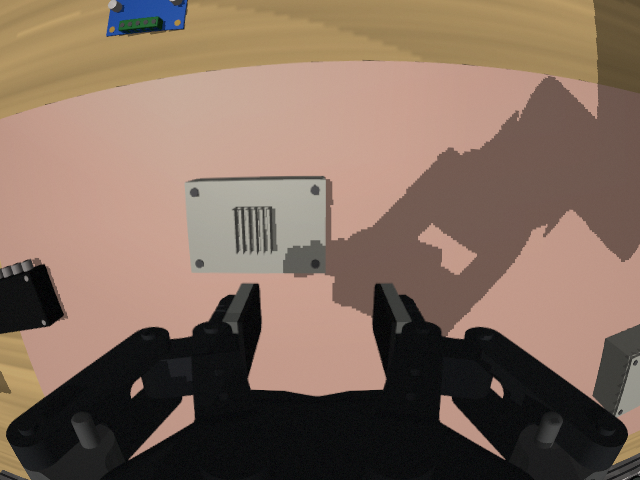

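View pics/scene9.png

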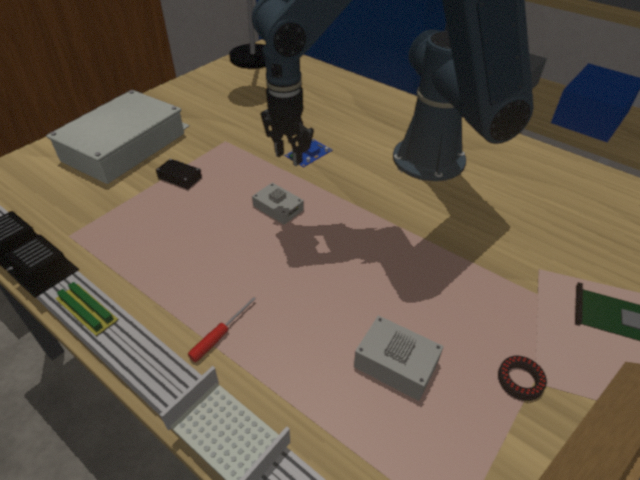

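View pics/top9.png

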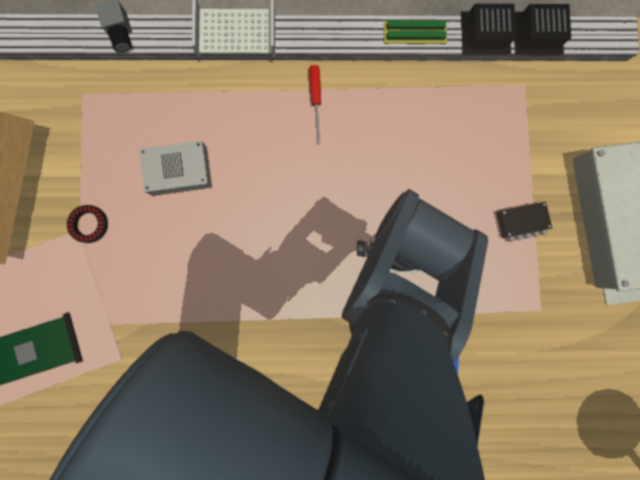

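Run:
```python
from wfit import *
s=np.load("pics/w31.npz")
wf("w31",[(325,273),(191,271),(187,181),(327,178)],74,110,.034)
for p in [(200,210),(310,210),(210,255),(215,185),(290,225)]: print(w3(s,*p).round(4))
```

```text
w31 [ 0.4356 -0.1875] yaw -2.04 rms mm 0.60 grip-8: [ 0.4353 -0.1955]
[ 0.4205 -0.231   0.0345]
[ 0.4237 -0.1447  0.0341]
[ 0.4574 -0.2262  0.0342]
[ 0.4016 -0.2173  0.0341]
[ 0.4349 -0.1604  0.0343]
```

```bash
python3 -c "
from station import manip
print(manip.sense()['qd'].round(3)); print(manip.sign_off())"
```

```text
[-0.001  0.004  0.001  0.     0.001  0.001]
the job is handed in; nothing more can be done
None
```

Both enclosures are reassembled and the job is handed in at about 63 s. No verdict is reported. The order was main board, power board and large lid in the deep case, then small board and small lid in the shallow case.

**Seating:** In the wrist-camera checks after each placement, every part was within about 1.5 mm sideways of its seated place, with connector ends at the cut-outs. Depth readings were near the seated heights and level to about 1 mm:

| Part | Depth, top face | Seated height |
|---|---|---|
| Power board | 32–33 mm | 32 mm |
| Large lid | 56–57.5 mm | 56 mm |
| Small board | 10.4–11.3 mm | 10 mm |
| Small lid | 34.1–34.5 mm | 34 mm |

The main board's height was not read by depth. I judged it seated from its post positions and from the tool height at release.

**Bystanders:** The ring light, socket box and screwdriver sit at the same pixels in the top view as at the start. The gripper was clear of everything.

**What went wrong or disagreed:**
- **Power board:** On the first try it touched the +x rim and slipped about 0.08 rad in the grip. I lifted it, re-aligned it and pressed it level on the posts with about 26 N before releasing. Its check afterwards was fine.
- **Small lid:** It touched down with a brief 38 N at the wrist. The final corner fit put it at yaw −2.0°, against −1.4° for the case, which is within tolerance.
- **Shallow case position:** The first top-camera estimate was about 6 mm off in y from the wrist views, so I used the wrist views.

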